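Load the gravel sample into the shaker jar

TASK

Put the gravel sample on the shaker: set the funnel in the neck of the jar and get every stone into the jar through it, both those in the scoop and those left on the sorting tray. Then hang the funnel back in its stand and leave the scoop standing level on the bench, press the stopper straight and firmly home in the jar's neck so that it holds by itself, and only then flip the shaker's switch on. Do not disturb the petri dish and the beaker.

Things in the scene. Friction and masses are not known exactly. Their poses are not given: they have to be found in the camera images.
- jar_mouth (a point): centre of the open mouth (rim level) of the glass jar that is clamped by its foot on the shaker's platform and cannot move; axes as the shaker's, z up. The rim stands 153 above the bench, 60 wide outside; the neck is 25 long with a slightly tapered bore, 52 wide at the rim and 50 at its lower end; below it the jar widens to 80 outside, 72 inside. Its inner floor is 83 below this point
- toggle (a joint): bat toggle switch on the shaker's control strip: 0 = off (leaning to the shaker's +y, the robot's left), 0.9 = on (leaning to -y). It snaps to either end past its middle (0.45); about 2 N sideways at its tip flips it
- toggle_pivot (a point): pivot of the toggle, 65 above the bench and 10 above the control strip; axes are the shaker's: x points from the control strip to the jar, the lever swings in the plane of y and z, about x. The lever is 42 from the pivot to the centre of its round tip and 12 thick at the tip. Nothing tall stands within 75 of it but the jar, whose axis is 122 further along +x and 8 along +y
- funnel_stem (a point): the funnel: white plastic, 75 g, 72 high, mouth 106 wide at the top, a short wide stem 26 long, 40 to 42 outside, 36 bore; this point is on its axis at the stem's lower end; z points up the axis, x towards its lug. Set in the jar, its cone sits on the jar's rim with this point 31 below jar_mouth and the funnel's rim 41 above jar_mouth; in its stand this point is 33 below stand_top
- funnel_lug (a point): centre of the funnel's lug, a flat-sided grip block that sticks out sideways from the rim, 36 long (radially, from 50 to 86 off the axis), 12 thick (along the funnel's y), 18 high; this point is 72 off the axis and 64 above funnel_stem
- stand_top (a point): centre of the top of the funnel stand's ring, 45 above the bench, ring 70 outside, 56 bore, 8 thick, on a post and a foot plate (100 by 84, 6 thick) fixed to the bench; the funnel hangs upright in the ring at the start
- stopper_grip (a point): grip point of the white stopper (60 g): a round knob 28 wide, 38 high on a flange 59 wide, 3 thick, over a tapered shank 26 long, 53 wide at the top, 45 at its chamfered foot. On its axis (z), 50 above its foot, 21 above the flange. It stands on its foot on the bench. Let go in the jar's neck this point is 32 above jar_mouth, loose; pressed with 10 to 15 N it wedges about 29 above it and stays
- scoop_handle (a point): grip point of the sample scoop: the middle of its black flat-sided handle, 62 long (x), 18 wide (y), 16 high, which sticks out behind the back wall, its centre 26 above the scoop's underside. The scoop's x points from handle to open front, z up out of it; clear space below and beside the handle
- scoop_lip (a point): middle of the front edge of the scoop's floor, 126 ahead of and 23 below scoop_handle. The aluminium scoop (130 g empty) is 100 long, 66 wide, with side walls 33 high that narrow to a 46 wide opening at this open front; stones start to slide out by themselves when it is tipped forward about 35 to 40 degrees
- tray_top (a point): centre of the top of the white sorting tray, fixed, 120 by 170 (its x and y), top 4 above the bench with a rim 4 higher, on which some stones lie apart
- stone0_c (a point): one broken stone, a dark lump about 15 long (its x), 13 wide (its y, two flat sides) and 12 high, 10 g; this point is its centre, 6 above its flat underside. Starts in the scoop. May be absent
- stone1_c (a point): one broken stone, a dark lump about 15 long (its x), 13 wide (its y, two flat sides) and 12 high, 10 g; this point is its centre, 6 above its flat underside. Starts in the scoop. May be absent
- stone2_c (a point): one broken stone, a dark lump about 15 long (its x), 13 wide (its y, two flat sides) and 12 high, 10 g; this point is its centre, 6 above its flat underside. Starts in the scoop. May be absent
- stone3_c (a point): one broken stone, a dark lump about 15 long (its x), 13 wide (its y, two flat sides) and 12 high, 10 g; this point is its centre, 6 above its flat underside. Starts in the scoop. May be absent
- stone4_c (a point): one broken stone, a dark lump about 15 long (its x), 13 wide (its y, two flat sides) and 12 high, 10 g; this point is its centre, 6 above its flat underside. Starts in the scoop. May be absent
- stone5_c (a point): one broken stone, a dark lump about 15 long (its x), 13 wide (its y, two flat sides) and 12 high, 10 g; this point is its centre, 6 above its flat underside. Starts on the sorting tray. May be absent
- stone6_c (a point): one broken stone, a dark lump about 15 long (its x), 13 wide (its y, two flat sides) and 12 high, 10 g; this point is its centre, 6 above its flat underside. Starts on the sorting tray. May be absent
- petri: closed petri dish with soil, 90 wide, 15 high; a bystander; origin at the centre of its underside
- beaker: empty glass beaker, 66 wide, 85 high; a bystander; origin at the centre of its underside
Things that resemble listed ones, but are neither listed nor needed, are in the scene too. Of the things that look like the part that bears scoop_handle, take the one that is farthest to the robot's right at the start.

How it is judged:
On the way, in this order (a step that is already met when the one before it is completed fails the run):
1. the funnel sits upright in the neck of the jar (horizontal distance between funnel_stem and jar_mouth below 0.009 m and z of funnel_stem in the frame of jar_mouth below -0.02 m and angle between funnel_stem's own z axis and vertical below 0.15 rad), for 0.2 s.
2. all stones are in the jar while the funnel sits in its neck (all of step 1 and z of each of stone0_c, stone1_c, stone2_c, stone3_c, stone4_c, stone5_c, stone6_c in the frame of jar_mouth below -0.025 m and horizontal distance between each of stone0_c, stone1_c, stone2_c, stone3_c, stone4_c, stone5_c, stone6_c and jar_mouth below 0.038 m), for 0.2 s.
3. the stopper is straight in the neck of the jar and pressed home (horizontal distance between stopper_grip and jar_mouth below 0.006 m and z of stopper_grip in the frame of jar_mouth below 0.0304 m and angle between stopper_grip's own z axis and vertical below 0.12 rad and z of each of stone0_c, stone1_c, stone2_c, stone3_c, stone4_c, stone5_c, stone6_c in the frame of jar_mouth below -0.025 m and horizontal distance between each of stone0_c, stone1_c, stone2_c, stone3_c, stone4_c, stone5_c, stone6_c and jar_mouth below 0.038 m), for 0.2 s.
4. the shaker is switched on (value of joint toggle above 0.8 rad and horizontal distance between stopper_grip and jar_mouth below 0.006 m and z of stopper_grip in the frame of jar_mouth below 0.0304 m and angle between stopper_grip's own z axis and vertical below 0.12 rad), for 0.2 s.
At the end, for the whole second after the job is handed in: All stones inside the jar below its neck; stopper upright in the neck within 6 mm of its axis and pressed in (grip point under 30.4 mm above the rim); funnel hanging upright in its stand within 12 mm of its axis; scoop level on the bench; toggle on (above 0.8 rad) (all of step 4 and z of each of stone0_c, stone1_c, stone2_c, stone3_c, stone4_c, stone5_c, stone6_c in the frame of jar_mouth below -0.025 m and horizontal distance between each of stone0_c, stone1_c, stone2_c, stone3_c, stone4_c, stone5_c, stone6_c and jar_mouth below 0.038 m and horizontal distance between funnel_stem and stand_top below 0.012 m and z of funnel_stem in the frame of stand_top below -0.026 m and angle between funnel_stem's own z axis and vertical below 0.2 rad and height (world z) of scoop_lip below 0.012 m and height (world z) of scoop_handle between 0.016 and 0.036 m and angle between scoop_lip's own z axis and vertical below 0.15 rad); the robot touches nothing.
It fails at once if the closed petri dish is pushed more than 30 mm or tipped over (distance of petri from where it was at the start of the episode above 0.03 m or angle between petri's own z axis and vertical above 0.5 rad).
It fails at once if the beaker is pushed more than 30 mm or tipped over (distance of beaker from where it was at the start of the episode above 0.03 m or angle between beaker's own z axis and vertical above 0.5 rad).
Of stone0, stone1, stone2, stone3, stone4, stone5, stone6 only 4 to 6 are there at a start; the rules pass over those that are not, and their reading is None.
At some moment in a run one of scoop, stopper may be knocked a few centimetres aside while the robot is not near it.
It also fails if it takes over 200 s, if anything falls off the work surface, if the arm or the gripper's body presses on something with over 40 N, if the wrist force passes 120 N, or if a joint passes its speed limit or range.

ROBOT

A 7-joint arm with a two-finger parallel gripper is mounted at the origin on the work surface. World frame = base frame: x ahead of the robot, y to its left, z up, the work surface at z = 0. Lengths are in m, angles in rad, forces in N, time in s.
With the tool pointing down it reaches from about 0.425 to 0.825 m from the base axis. Payload 3.6 kg.
Tool frame: the origin (TCP) lies midway between the tips of the shut fingers; the grasp point (between the pads) lies ctrl.hold_point_z behind it (ctrl.hold_point_z is the distance from the TCP to the grasp point, in m); z points along the fingers, y is the direction in which the jaws open and shut (so a half turn about z gives the same grasp; the last joint's range is limited). The gripper opens to 85 mm and grips with 20 to 120 N. Pads are 22 mm wide; open, the fingers measure 114 mm over their backs; the gripper's body (76 mm by 85 mm) begins 54 mm behind the grasp point. The pads swing forward as they close: fully open they stand 13 mm farther back than shut.
Start: joints at [-1.234, 0.615, -0.013, 1.423, 0.008, 1.103, -0.04], TCP at [0.231, 0.608, 0.231] pointing down, gripper open.
Joint ranges: [-3.12, 3.12], [-0.3, 2.06], [-1.34, 1.32], [0.26, 2.42], [-1.36, 4.5], [0.01, 1.98], [-2.84, 2.84]. Speed limits (rad/s): [2.79, 2.79, 3.14, 3.14, 3.14, 3.14, 3.14].

INTERFACE

Orientations are given as a rotation vector (axis times angle).
In Python, from station import ctrl gives the robot as it stands.
- The arm moves only by the tool play_rows, never from a script. Its argument "increments" is a list of rows, each an object of numbers: "tx", "ty", "tz": the shift along the tool's x, y, z in m; "wx", "wy", "wz": the turn, a rotation vector about the tool's x, y, z in rad; "claw": the closure in counts, from 0 (fully open) to 255 (shut). A call has 1 to 10 rows; each row is the pose to reach, as a shift and turn from the pose measured when the call began, along the tool's axes at that moment; what a row does not reach only later rows make up. A row lasts 1/12 s, in which the tool goes at most 41.7 mm and 7.16 degrees, less where a joint would pass 70% of its speed; a pose out of reach is approached as far as the arm can. A call with a gripper value outside its range is refused whole. The fingers move at their own pace and stop on an object; the grip force is fixed at half the most. Time passes only in rows, so rows that repeat a pose let the fingers close. It gives the time, the measured TCP pose, the force and the opening at its end, in the units of the state.
- ctrl.read_state(): the state, without advancing time (a new reading comes with each control period).
- ctrl.snapshot(name): name is "scene" or "side" or "wrist"; returns a dict with "img" (400x640x3 uint8, red, green, blue), "vertical_fov" (degrees; the focal length in pixels is half the picture's height over the tangent of half this angle, whatever the lens; pixels are square), "cx", "cy" (the principal point, pixels), "R" (3x3) and "t" (3): a world point X has camera coordinates R X + t. Camera axes: x right, y down, z forward; pixel columns grow to the right and rows downward; lengths in m; the calibration is good to about 2 mm. A picture is of the moment at which its call begins. There is no depth.
- ctrl.job_done(): hands the job in, once; it reports no verdict.
The state is a dict: "time": time; "joints": joint angles; "joint_velocities": joint speeds; "effort": joint torques, N m; "tcp_pos": TCP position; "eef_rot": TCP orientation; "contact_force": force on the tool from outside, world axes, zero at the start; "torque": the same for the moment, N m; "opening": finger opening in m.
Only numpy, scipy, OpenCV 4.12 (cv2) and the standard library are available. Lean on these libraries where they do the work, as an engineer would, in place of code of your own. Each camera call takes 0.05 s, during which the arm holds its last target. There are 200 camera calls.

## Working session

There is one attempt and no reset: what is moved stays moved. The work goes in short steps, Python scripts to look and compute and a tool call to move; the robot and the scene stay as the last step left them, time stands still between calls to the robot, and variables do not carry over. Pictures are saved under pics/ and viewed, about 12 in all and at most 16, crops included, and the job is handed in when it is done.

Besides the shell and the picture viewer there is one more tool, called after "Emit:" by a JSON object that holds its "name" and its "arguments", one argument or row to a line. play_rows: Moves the arm, as the interface text tells. Its arguments: {"type":"object","properties":{"increments":{"type":"array"}},"required":["increments"]}

```bash
ls; mkdir -p pics; cat > h.py <<'E'
import numpy as np,cv2
from scipy.spatial.transform import Rotation as Ro
from station import ctrl
def snap(n,save=None):
    s=ctrl.snapshot(n); s['img']=np.array(s['img']); s['R']=np.array(s['R']); s['t']=np.array(s['t'])
    s['f']=200/np.tan(np.radians(s['vertical_fov'])/2)
    if save: cv2.imwrite('pics/'+save,s['img'][:,:,::-1])
    return s
def ray(s,u,v):
    d=s['R'].T@np.array([(u-s['cx'])/s['f'],(v-s['cy'])/s['f'],1]); o=-s['R'].T@s['t']; return o,d
def onz(s,u,v,z):
    o,d=ray(s,u,v); return o+d*(z-o[2])/d[2]
def px(s,X):
    c=s['R']@np.array(X)+s['t']; return s['cx']+s['f']*c[0]/c[2], s['cy']+s['f']*c[1]/c[2]
def tri(a,b):
    A=[];B=[]
    for o,d in (a,b):
        d=d/np.linalg.norm(d);P=np.eye(3)-np.outer(d,d);A.append(P);B.append(P@o)
    return np.linalg.solve(sum(A),sum(B))
def st():
    s=ctrl.read_state(); return s
E
python3 - <<'E'
from h import *
for n in('scene','side','wrist'):
    s=snap(n,n+'0.png');print(n,s['vertical_fov'],s['cx'],s['cy'],(-s['R'].T@s['t']).round(3),s['R'].round(2).tolist(),{k for k in s})
s=st();print(s,ctrl.hold_point_z)
E
```

```text
pics
scene 48.456550114723434 311.5524308153228 208.09774193646348 [1.241 0.575 1.196] [[-0.59, 0.81, -0.01], [0.65, 0.47, -0.6], [-0.48, -0.36, -0.8]] {'R', 'f', 'cx', 'img', 'cy', 't', 'vertical_fov'}
side 57.241913467507324 326.4153364731578 203.47943546382257 [ 0.006 -0.591  0.809] [[0.73, -0.68, -0.02], [-0.43, -0.44, -0.79], [0.53, 0.58, -0.62]] {'R', 'f', 'cx', 'img', 'cy', 't', 'vertical_fov'}
wrist 63.604068127360925 318.81475789846144 206.23499575406325 [0.165 0.632 0.373] [[0.36, 0.93, -0.0], [0.9, -0.34, 0.28], [0.26, -0.1, -0.96]] {'R', 'f', 'cx', 'img', 'cy', 't', 'vertical_fov'}
{'time': 0.15, 'joints': array([-1.23449452,  0.61569154, -0.01258853,  1.42457595,  0.00812693,
        1.10339068, -0.0403997 ]), 'joint_velocities': array([ 0.00197231, -0.00322558,  0.00200291, -0.00507613, -0.00043999,
       -0.00230756, -0.00033832]), 'effort': array([ 5.85197631e-04, -4.69657695e+01,  2.59649288e-01, -1.71252215e+01,
        1.00469420e-02,  7.13700283e-03, -8.18910763e-06]), 'tcp_pos': array([0.23047576, 0.60712323, 0.23039298]), 'eef_rot': array([-0.56662882, -3.08975882,  0.00312818]), 'contact_force': array([-0.19119674, -0.45039151,  0.68500911]), 'torque': array([ 0.04225774, -0.01882409, -0.00022159]), 'opening': 0.08567355774167583} 0.0187
```

View pics/scene0.png

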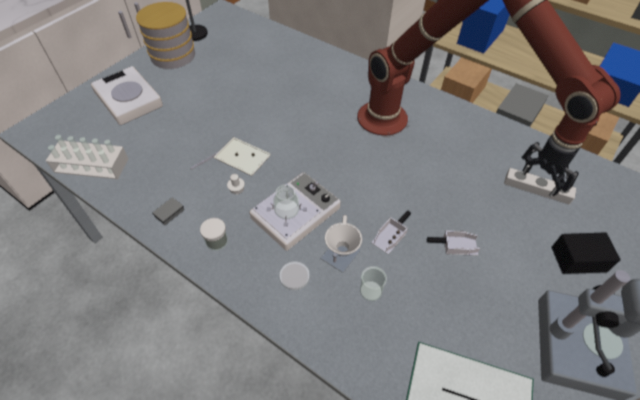

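View pics/side0.png

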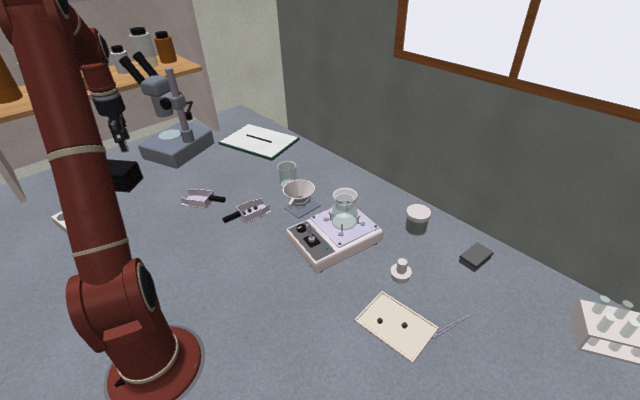

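Scene view: scoop candidates are (390,233), which holds stones, and (460,242), which is empty. The robot's right is image-left, so I take (390,233). Stopper candidates are the knob on a flange at (235,183) and the white-lidded pot at (213,230), so I take the knob. The funnel is at (343,238), the jar at (287,203), the tray with two stones at (243,155), the petri dish at (294,275) and the beaker at (373,283). Next I check these in close crops.

```bash
python3 - <<'E'
import cv2
a=cv2.imread('pics/scene0.png');b=cv2.imread('pics/side0.png')
cv2.imwrite('pics/sc1.png',cv2.resize(a[130:310,200:440],None,fx=3.3,fy=3.3,interpolation=cv2.INTER_CUBIC))
cv2.imwrite('pics/si1.png',cv2.resize(b[150:360,220:450],None,fx=2.85,fy=2.85,interpolation=cv2.INTER_CUBIC))
E
```

```text
(no output)
```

View pics/sc1.png

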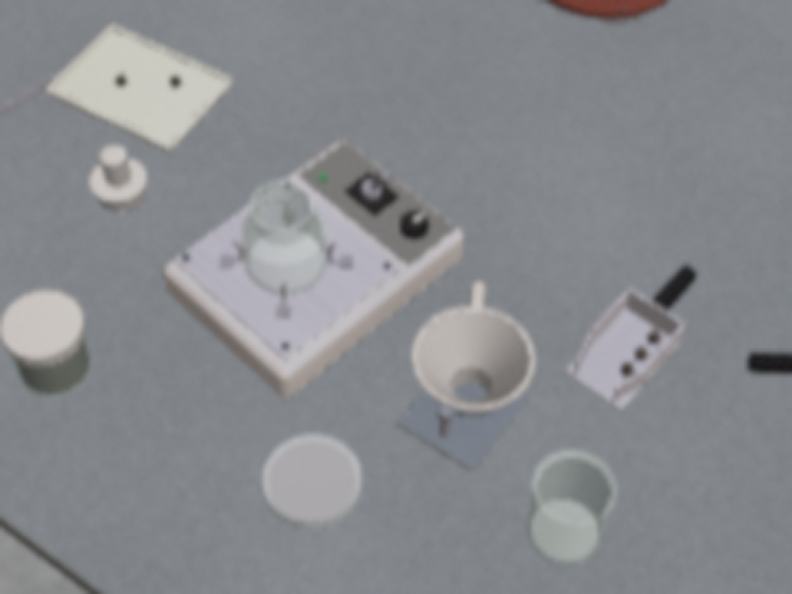

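View pics/si1.png

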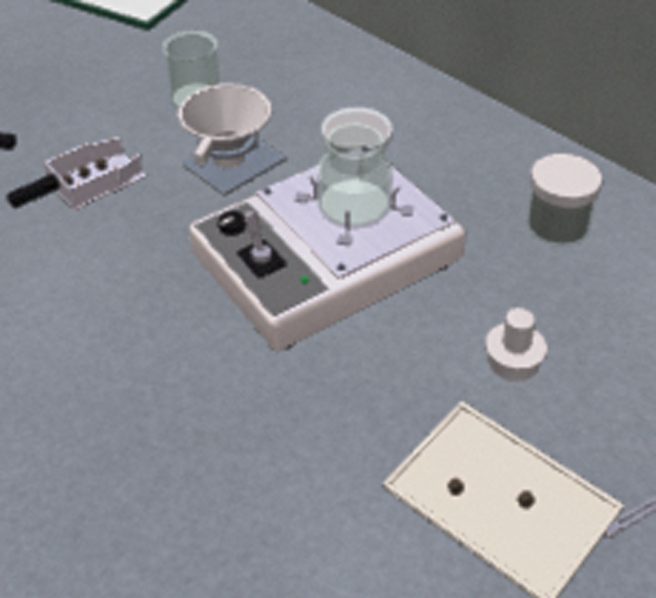

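Three stones are in the scoop and two on the tray. Scoop, stopper and funnel choices are confirmed. Now positions.

```bash
python3 - <<'E'
from h import *
A=snap('scene');B=snap('side')
a=lambda u,v:(200+u/3.3,130+v/3.3)
b=lambda u,v:(220+u/2.85,150+v/2.85)
def sh(n,pa,pb,z):
    r=[]
    if pa: r.append(onz(A,*a(*pa),z)[:2].round(4))
    if pb: r.append(onz(B,*b(*pb),z)[:2].round(4))
    if pa and pb: r.append(tri(ray(A,*a(*pa)),ray(B,*b(*pb))).round(4))
    print(n,*r)
sh('funnel rim',(474,357),(225,114),.084)
sh('lugtip',(479,287),(203,155),.078)
sh('jar rim',(285,208),(356,132),.153)
sh('knob top',(114,156),(519,316),.067)
sh('flange',(118,180),(516,346),.029)
sh('tog tip',(375,185),(250,215),.1)
sh('tog base',(372,197),(262,252),.06)
sh('handle back',(690,272),(12,200),.026)
sh('handle front',(661,302),(58,180),.026)
sh('lipL',(570,370),(142,176),.003); sh('lipR',(623,407),None,.003)
sh('st',(654,338),(69,181),.01);sh('st',(641,354),(85,173),.01);sh('st',(627,370),(101,164),.01)
sh('tst',(121,80),(526,499),.01);sh('tst',(175,81),(456,487),.01)
for i,(p,q) in enumerate(zip([(112,25),(232,80),(170,148),(48,90)],[(553,600),(386,485),(463,404),(621,507)])): sh('tray',p,q,.008)
sh('petri',(312,477),None,.015)
sh('beaker bot',(565,530),(190,97),.0)
sh('shaker corners',(342,142),(283,348),.055);sh('c',(462,235),(192,228),.055);sh('c',(167,270),(465,237),.055);sh('c',(288,392),None,.055)
sh('pot',(43,325),(566,180),.06)
E
```

```text
funnel rim [0.6084 0.2194] [0.6065 0.2132] [0.608  0.2176 0.0812]
lugtip [0.5374 0.1778] [0.5434 0.1762] [0.5407 0.1767 0.0797]
jar rim [0.6151 0.0123] [0.6273 0.0168] [0.6203 0.0135 0.1586]
knob top [ 0.6127 -0.2164] [ 0.6142 -0.2175] [ 0.6133 -0.217   0.0673]
flange [ 0.6135 -0.2175] [ 0.6119 -0.2209] [ 0.6129 -0.2195  0.0271]
tog tip [0.5094 0.0365] [0.5002 0.0417] [0.5044 0.0389 0.0985]
tog base [0.497  0.0236] [0.4995 0.0249] [0.4983 0.024  0.0615]
handle back [0.3666 0.3173] [0.3701 0.3186] [0.3688 0.3173 0.0279]
handle front [0.4152 0.3122] [0.4283 0.3127] [0.4232 0.311  0.0314]
lipL [0.5202 0.2762] [0.5191 0.2742] [0.5197 0.2758 0.0018]
lipR [0.526  0.3382]
st [0.4452 0.3243] [0.4455 0.3203] [0.4456 0.3232 0.0086]
st [0.4687 0.3234] [0.468  0.3197] [0.4685 0.3226 0.0083]
st [0.4924 0.3218] [0.4919 0.3208] [0.4922 0.3216 0.0095]
tst [ 0.4935 -0.3255] [ 0.495  -0.3262] [ 0.4942 -0.3259  0.0104]
tst [ 0.4593 -0.2759] [ 0.4602 -0.2768] [ 0.4597 -0.2764  0.0101]
tray [ 0.4336 -0.3941] [ 0.4383 -0.3973] [ 0.4357 -0.3956  0.009 ]
tray [ 0.4194 -0.227 ] [ 0.4182 -0.2323] [ 0.4185 -0.23    0.0052]
tray [ 0.536  -0.2169] [ 0.535  -0.2213] [ 0.5355 -0.2194  0.0058]
tray [ 0.5513 -0.3823] [ 0.5492 -0.3865] [ 0.5502 -0.3852  0.0054]
petri [0.7628 0.1512]
beaker bot [0.6653 0.3608] [0.6669 0.3696] [0.6651 0.3629 0.0037]
shaker corners [ 0.4529 -0.0472] [ 0.4313 -0.0836] [ 0.4409 -0.0636  0.0316]
c [0.4804 0.1211] [0.4729 0.1091] [0.4767 0.1173 0.0476]
c [ 0.6838 -0.0851] [ 0.6725 -0.1022] [ 0.6801 -0.0935  0.0442]
c [0.7231 0.0948]
pot [ 0.8032 -0.1339] [ 0.8205 -0.1226] [ 0.808  -0.1284  0.0705]
```

```bash
cat >> h.py <<'E'
H=ctrl.hold_point_z
def Rt(yaw,tilt=0):
    """tool down, tool x at world azimuth yaw (deg); tilt>0: fingertips swing toward +tool x (deg)"""
    c,s=np.cos(np.radians(yaw)),np.sin(np.radians(yaw))
    R=np.array([[c,s,0],[s,-c,0],[0,0,-1.]]) # columns x,y,z
    return R@Ro.from_euler('y',tilt,degrees=True).as_matrix()
def rel(p,R,grasp=True):
    s=st(); R0=Ro.from_rotvec(s['eef_rot']).as_matrix(); p=np.array(p,float)
    if grasp: p=p+R@[0,0,H]
    d=R0.T@(p-s['tcp_pos']); w=Ro.from_matrix(R0.T@R).as_rotvec()
    print('t',d.round(4),'w',w.round(4)); return d,w
def info():
    s=st(); R0=Ro.from_rotvec(s['eef_rot']).as_matrix()
    x=R0[:,0]; print('time',round(s['time'],2),'grasp',(s['tcp_pos']-H*R0[:,2]).round(4),'yaw',round(np.degrees(np.arctan2(x[1],x[0])),1),'z',R0[:,2].round(3),'op',round(s['opening'],4),'F',s['contact_force'].round(1),'q',s['joints'].round(3)); return s
E
python3 - <<'E'
from h import *
info()
c=np.array([.6078,.2172]);a=np.radians(211.3)
l=c+.072*np.array([np.cos(a),np.sin(a)]);print(l)
rel([*l,.20],Rt(31.5))
E
```

```text
time 0.25 grasp [0.2305 0.6074 0.2494] yaw 159.2 z [-0.    -0.001 -1.   ] op 0.0854 F [ 0.3  0.3 -1.5] q [-1.235  0.615 -0.013  1.424  0.008  1.103 -0.04 ]
[0.54627896 0.17979462]
t [-0.4469 -0.2877  0.0498] w [-7.0000e-04  1.4000e-03  2.2291e+00]
```

Emit:
{"name": "play_rows", "arguments": {
  "increments": [
    {"tx": -0.045,"ty": -0.029,"wz": 0.12},
    {"tx": -0.09,"ty": -0.058,"wz": 0.24},
    {"tx": -0.135,"ty": -0.087,"wz": 0.36},
    {"tx": -0.18,"ty": -0.115,"wz": 0.48},
    {"tx": -0.225,"ty": -0.144,"wz": 0.6},
    {"tx": -0.26,"ty": -0.17,"wz": 0.72},
    {"tx": -0.3,"ty": -0.2,"wz": 0.84},
    {"tx": -0.34,"ty": -0.22,"wz": 0.96},
    {"tx": -0.37,"ty": -0.24,"wz": 1.08},
    {"tx": -0.4,"ty": -0.26,"wz": 1.2}
  ]
}}

```text
validation failed for argument at $.in...
```

```bash
python3 - <<'E'
from h import *
info()
rel([.5463,.1798,.20],Rt(31.5))
E
```

```text
time 0.25 grasp [0.2305 0.6074 0.2494] yaw 159.2 z [-0.    -0.001 -1.   ] op 0.0854 F [ 0.3  0.3 -1.5] q [-1.235  0.615 -0.013  1.424  0.008  1.103 -0.04 ]
t [-0.4469 -0.2876  0.0498] w [-7.0000e-04  1.4000e-03  2.2291e+00]
```

Emit:
{"name": "play_rows", "arguments": {
  "increments": [
    {"tx": -0.09,"ty": -0.058,"tz": 0,"wx": 0,"wy": 0,"wz": 0.24,"claw": 0},
    {"tx": -0.18,"ty": -0.115,"tz": 0,"wx": 0,"wy": 0,"wz": 0.48,"claw": 0},
    {"tx": -0.26,"ty": -0.17,"tz": 0,"wx": 0,"wy": 0,"wz": 0.72,"claw": 0},
    {"tx": -0.34,"ty": -0.22,"tz": 0,"wx": 0,"wy": 0,"wz": 0.96,"claw": 0},
    {"tx": -0.4,"ty": -0.26,"tz": 0,"wx": 0,"wy": 0,"wz": 1.2,"claw": 0},
    {"tx": -0.4,"ty": -0.26,"tz": 0,"wx": 0,"wy": 0,"wz": 1.2,"claw": 0},
    {"tx": -0.4,"ty": -0.26,"tz": 0,"wx": 0,"wy": 0,"wz": 1.2,"claw": 0},
    {"tx": -0.4,"ty": -0.26,"tz": 0,"wx": 0,"wy": 0,"wz": 1.2,"claw": 0},
    {"tx": -0.4,"ty": -0.26,"tz": 0,"wx": 0,"wy": 0,"wz": 1.2,"claw": 0},
    {"tx": -0.4,"ty": -0.26,"tz": 0,"wx": 0,"wy": 0,"wz": 1.2,"claw": 0}
  ]
}}

```text
time: 1.08
tcp_pos: [0.4773, 0.2697, 0.2313]
eef_rot: [2.218, 2.225, -0.001]
contact_force: [0.7, 1.8, -0.7]
opening: 0.0854
```

```bash
python3 - <<'E'
from h import *
info()
rel([.5463,.1798,.20],Rt(31.5))
E
```

```text
time 1.08 grasp [0.4773 0.2697 0.25  ] yaw 90.2 z [-0.    -0.001 -1.   ] op 0.0854 F [ 0.7  1.8 -0.7] q [-0.78   0.472  0.339  1.729 -0.183  0.972 -0.368]
t [-0.0901  0.0688  0.05  ] w [2.0000e-04 8.0000e-04 1.0242e+00]
```

Emit:
{"name": "play_rows", "arguments": {
  "increments": [
    {"tx": -0.03,"ty": 0.023,"tz": 0.02,"wx": 0,"wy": 0,"wz": 0.4,"claw": 0},
    {"tx": -0.06,"ty": 0.046,"tz": 0.03,"wx": 0,"wy": 0,"wz": 0.8,"claw": 0},
    {"tx": -0.09,"ty": 0.069,"tz": 0.05,"wx": 0,"wy": 0,"wz": 1.024,"claw": 0},
    {"tx": -0.09,"ty": 0.069,"tz": 0.05,"wx": 0,"wy": 0,"wz": 1.024,"claw": 0},
    {"tx": -0.09,"ty": 0.069,"tz": 0.05,"wx": 0,"wy": 0,"wz": 1.024,"claw": 0},
    {"tx": -0.09,"ty": 0.069,"tz": 0.05,"wx": 0,"wy": 0,"wz": 1.024,"claw": 0},
    {"tx": -0.09,"ty": 0.069,"tz": 0.05,"wx": 0,"wy": 0,"wz": 1.024,"claw": 0},
    {"tx": -0.09,"ty": 0.069,"tz": 0.05,"wx": 0,"wy": 0,"wz": 1.024,"claw": 0},
    {"tx": -0.09,"ty": 0.069,"tz": 0.05,"wx": 0,"wy": 0,"wz": 1.024,"claw": 0},
    {"tx": -0.09,"ty": 0.069,"tz": 0.05,"wx": 0,"wy": 0,"wz": 1.024,"claw": 0}
  ]
}}

```text
time: 1.92
tcp_pos: [0.5464, 0.1803, 0.1811]
eef_rot: [3.022, 0.856, -0.001]
contact_force: [0.3, -0.9, -0.6]
opening: 0.0856
```

```bash
python3 - <<'E'
from h import *
info()
s=snap('wrist','w1.png')
print(px(s,[.6078,.2172,.084]),px(s,[.5463,.1798,.085]))
E
```

```text
time 1.92 grasp [0.5464 0.1803 0.1998] yaw 31.6 z [-0.    -0.001 -1.   ] op 0.0856 F [ 0.3 -0.9 -0.6] q [-0.729  0.616  0.605  1.722 -0.419  0.937 -0.976]
(np.float64(319.1321318323519), np.float64(110.77058039719107)) (np.float64(318.61903892726593), np.float64(207.8401442601064))
```

View pics/w1.png

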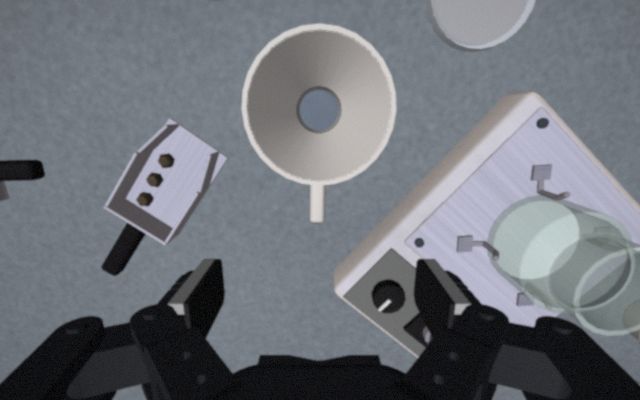

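The funnel rim is centred near (319,104), with the lug from (317,183) to (317,222).

```bash
python3 - <<'E'
from h import *
s=snap('wrist')
im=s['img'].astype(int)
m=(im.min(2)>150).astype(np.uint8); m[:, :235]=0; m[:, 405:]=0; m[228:]=0
c=max(cv2.findContours(m,cv2.RETR_EXTERNAL,cv2.CHAIN_APPROX_NONE)[0],key=len)[:,0]
r=c[c[:,1]<175]; e=cv2.fitEllipse(r); print(e)
C=onz(s,*e[0],.084);print('c',C)
print(onz(s,e[0][0]+e[1][0]/2,e[0][1],.084)-C)
l=c[c[:,1]>200]; print(l.min(0),l.max(0))
tip=onz(s,l[:,0].mean(),l[:,1].max(),.085);print('tip',tip, np.linalg.norm((tip-C)[:2]),np.degrees(np.arctan2(*(C-tip)[1::-1])))
E
```

```text
((318.494140625, 104.21784973144531), (154.7410888671875, 161.7206573486328), 0.33647990226745605)
c [0.61138116 0.21992762 0.084     ]
[ 0.02886088 -0.04680715  0.        ]
[310 201] [323 222]
tip [0.53541353 0.17539263 0.085     ] 0.08805933280979862 30.380383658772015
```

```bash
python3 - <<'E'
from h import *
rel([.548,.183,.076],Rt(30.4))
E
```

```text
t [ 0.0029 -0.0018  0.124 ] w [0.0005 0.0007 0.0221]
```

Emit:
{"name": "play_rows", "arguments": {
  "increments": [
    {"tx": 0.003,"ty": -0.002,"tz": 0.03,"wx": 0,"wy": 0,"wz": 0.022,"claw": 110},
    {"tx": 0.003,"ty": -0.002,"tz": 0.06,"wx": 0,"wy": 0,"wz": 0.022,"claw": 110},
    {"tx": 0.003,"ty": -0.002,"tz": 0.09,"wx": 0,"wy": 0,"wz": 0.022,"claw": 110},
    {"tx": 0.003,"ty": -0.002,"tz": 0.11,"wx": 0,"wy": 0,"wz": 0.022,"claw": 110},
    {"tx": 0.003,"ty": -0.002,"tz": 0.124,"wx": 0,"wy": 0,"wz": 0.022,"claw": 110},
    {"tx": 0.003,"ty": -0.002,"tz": 0.124,"wx": 0,"wy": 0,"wz": 0.022,"claw": 110},
    {"tx": 0.003,"ty": -0.002,"tz": 0.124,"wx": 0,"wy": 0,"wz": 0.022,"claw": 255},
    {"tx": 0.003,"ty": -0.002,"tz": 0.124,"wx": 0,"wy": 0,"wz": 0.022,"claw": 255},
    {"tx": 0.003,"ty": -0.002,"tz": 0.124,"wx": 0,"wy": 0,"wz": 0.022,"claw": 255},
    {"tx": 0.003,"ty": -0.002,"tz": 0.124,"wx": 0,"wy": 0,"wz": 0.022,"claw": 255}
  ]
}}

```text
time: 2.85
tcp_pos: [0.5489, 0.1835, 0.0587]
eef_rot: [3.031, 0.824, 0.004]
contact_force: [0.4, 0.0, 1.3]
opening: 0.0111
```

```bash
python3 - <<'E'
from h import *
info()
E
```

```text
time 2.85 grasp [0.5489 0.1835 0.0774] yaw 30.4 z [ 0.002  0.    -1.   ] op 0.0111 F [0.4 0.  1.3] q [-0.662  0.775  0.495  1.817 -0.55   0.688 -0.892]
```

Emit:
{"name": "play_rows", "arguments": {
  "increments": [
    {"tx": 0,"ty": 0,"tz": -0.02,"wx": 0,"wy": 0,"wz": 0,"claw": 255},
    {"tx": 0,"ty": 0,"tz": -0.05,"wx": 0,"wy": 0,"wz": 0,"claw": 255},
    {"tx": 0,"ty": 0,"tz": -0.08,"wx": 0,"wy": 0,"wz": 0,"claw": 255},
    {"tx": 0,"ty": 0,"tz": -0.11,"wx": 0,"wy": 0,"wz": 0,"claw": 255},
    {"tx": 0,"ty": 0,"tz": -0.14,"wx": 0,"wy": 0,"wz": 0,"claw": 255},
    {"tx": 0,"ty": 0,"tz": -0.17,"wx": 0,"wy": 0,"wz": 0,"claw": 255},
    {"tx": 0,"ty": 0,"tz": -0.19,"wx": 0,"wy": 0,"wz": 0,"claw": 255},
    {"tx": 0,"ty": 0,"tz": -0.19,"wx": 0,"wy": 0,"wz": 0,"claw": 255},
    {"tx": 0,"ty": 0,"tz": -0.19,"wx": 0,"wy": 0,"wz": 0,"claw": 255}
  ]
}}

```text
time: 3.6
tcp_pos: [0.5488, 0.1834, 0.2503]
eef_rot: [-3.031, -0.824, -0.009]
contact_force: [-0.8, -0.3, -1.4]
opening: 0.0109
```

```bash
python3 - <<'E'
from h import *
info()
w=snap('wrist'); a=snap('scene'); b=snap('side')
o=np.zeros((600,800,3),np.uint8)
o[:400,:640]=w['img'];o[:400,640:]=0
o[400:600,0:320]=cv2.resize(a['img'][150:250,240:400],None,fx=2,fy=2)
o[400:600,330:650]=cv2.resize(b['img'][150:250,270:430],None,fx=2,fy=2)
cv2.imwrite('pics/c2.png',o[:,:,::-1])
print(px(w,[.62,.013,.153]))
E
```

```text
time 3.6 grasp [0.5487 0.1834 0.269 ] yaw 30.4 z [ 0.005  0.002 -1.   ] op 0.0109 F [-0.8 -0.3 -1.4] q [-0.765  0.549  0.657  1.629 -0.369  1.086 -1.045]
(np.float64(547.4726630016286), np.float64(237.74235738258153))
```

View pics/c2.png

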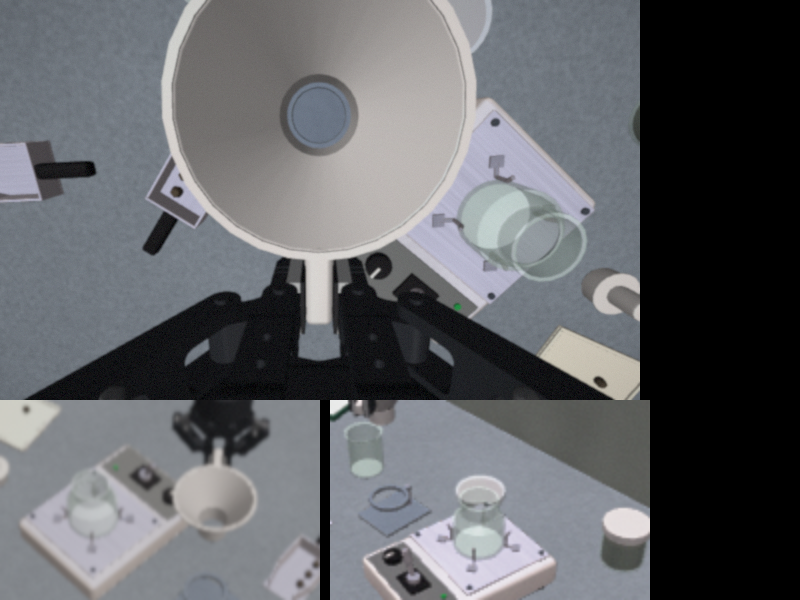

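```bash
python3 - <<'E'
from h import *
w=snap('wrist');a=snap('scene'); b=snap('side')
print('jar wrist',onz(w,548.5,245.5,.153))
# ring in side: top centre, and scene jar/side jar
print('ring side',onz(b,300,198.5,.045),'scene',onz(a,240+205/2,150+(589-400)/2,.045))
print('jar side',onz(b,270+150.5/2,150+(491-400)/2,.153))
print('funnel bottom hole wrist',onz(w,319,113,.269-.064), 'rim',onz(w,319,(0+254)/2-22,.277))
E
```

```text
jar wrist [0.61314589 0.01029734 0.153     ]
ring side [0.60982676 0.21545684 0.045     ] scene [0.60721645 0.21695258 0.045     ]
jar side [0.63087537 0.01892872 0.153     ]
funnel bottom hole wrist [0.608061   0.21859074 0.205     ] rim [0.61027617 0.21989688 0.277     ]
```

```bash
python3 - <<'E'
from h import *
w=snap('wrist');a=snap('scene'); b=snap('side')
o=np.zeros((560,800,3),np.uint8)
o[:300,:400]=cv2.resize(a['img'][170:230,250:330],None,fx=5,fy=5,interpolation=cv2.INTER_CUBIC)
o[:300,400:]=cv2.resize(b['img'][180:240,305:385],None,fx=5,fy=5,interpolation=cv2.INTER_CUBIC)
o[300:560,:400]=cv2.resize(w['img'][200:330-0,440:640],None,fx=2,fy=2,interpolation=cv2.INTER_CUBIC)
cv2.imwrite('pics/c3.png',o[:,:,::-1])
E
```

```text
(no output)
```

View pics/c3.png

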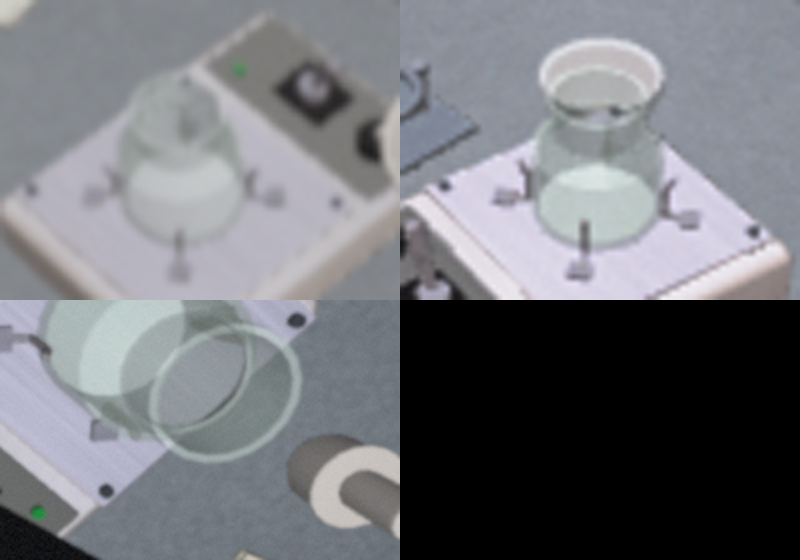

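```bash
python3 - <<'E'
from h import *
w=snap('wrist');a=snap('scene'); b=snap('side')
P=[(w,553,246.2),(a,284.6,191),(b,345.2,195.4)]
for p in P: print(onz(*p,.153).round(4))
A=0;B=0
for p in P:
    o,d=ray(*p); d/=np.linalg.norm(d); Q=(np.eye(3)-np.outer(d,d))/np.linalg.norm(np.array([.62,.013,.153])-o)**2; A=A+Q;B=B+Q@o
X=np.linalg.solve(A,B);print('tri3',X)
for p in P: print(np.array(px(p[0],X))-p[1:], np.array(px(p[0],[.6195,.0125,.153]))-p[1:])
E
```

```text
[0.6156 0.0058 0.153 ]
[0.6121 0.0031 0.153 ]
[0.6311 0.0194 0.153 ]
tri3 [0.61595144 0.01157325 0.16021518]
[ 1.12506561 -0.12991398] [-3.11651542 -7.86065649]
[1.2721987  0.58914633] [0.90563192 2.98451921]
[-1.73886198  1.34567664] [-1.13329468  2.65509124]
```

```bash
python3 - <<'E'
from h import *
w=snap('wrist');a=snap('scene'); b=snap('side')
for p in [(a,286.4,209.8),(b,344.8,221.2)]: print('floor',onz(*p,.070).round(4))
print(tri(ray(a,286.4,209.8),ray(b,344.8,221.2)))
for X in ([.616,.0116],[.6195,.0125]):
  print(px(a,[*X,.07]),px(b,[*X,.07]))
# platform screws: scene & side, z unknown
sc=[(30,190),(187,82),(336,203)]; si=[(754,232),None,(445,186)]
for p,q in zip(sc,si):
  r=ray(a,250+p[0]/5,170+p[1]/5)
  if q: print('screw',tri(r,ray(b,305+(q[0]-400)/5,180+q[1]/5)))
print(onz(a,250+187/5,170+82/5,.062))
# wrist screws
for u,v in [(495,122),(585,211),(491,296)]: print('w',onz(w,u,v,.062))
print('w',onz(w,418,242-0,.062))
E
```

```text
floor [0.6185 0.0097 0.07  ]
floor [0.6159 0.0043 0.07  ]
[0.61761144 0.00747883 0.06708925]
(np.float64(287.3535280200531), np.float64(209.57586209446364)) (np.float64(343.1451538032403), np.float64(220.07708606896813))
(np.float64(286.8904865072925), np.float64(210.43030655105304)) (np.float64(343.7445185487906), np.float64(219.42584961642788))
screw [ 0.66852454 -0.07472709  0.06695111]
screw [0.56229799 0.08808264 0.06662838]
[ 0.53635588 -0.05147888  0.062     ]
w [0.69056204 0.06387383 0.062     ]
w [ 0.66682778 -0.07762361  0.062     ]
w [ 0.53509489 -0.05585737  0.062     ]
w [0.54739033 0.05578336 0.062     ]
```

```bash
python3 - <<'E'
from h import *
rel([.5558,-.0269,.255],Rt(30.4))
E
```

```text
t [-0.1002  0.1851  0.0123] w [ 0.001  -0.0021  0.0003]
```

Emit:
{"name": "play_rows", "arguments": {
  "increments": [
    {"tx": -0.02,"ty": 0.035,"tz": 0,"wx": 0,"wy": 0,"wz": 0,"claw": 255},
    {"tx": -0.04,"ty": 0.07,"tz": 0,"wx": 0,"wy": 0,"wz": 0,"claw": 255},
    {"tx": -0.06,"ty": 0.105,"tz": 0,"wx": 0,"wy": 0,"wz": 0,"claw": 255},
    {"tx": -0.08,"ty": 0.14,"tz": 0,"wx": 0,"wy": 0,"wz": 0,"claw": 255},
    {"tx": -0.095,"ty": 0.17,"tz": 0.005,"wx": 0,"wy": -0.002,"wz": 0,"claw": 255},
    {"tx": -0.1,"ty": 0.185,"tz": 0.01,"wx": 0,"wy": -0.002,"wz": 0,"claw": 255},
    {"tx": -0.1,"ty": 0.185,"tz": 0.012,"wx": 0,"wy": -0.002,"wz": 0,"claw": 255},
    {"tx": -0.1,"ty": 0.185,"tz": 0.012,"wx": 0,"wy": -0.002,"wz": 0,"claw": 255},
    {"tx": -0.1,"ty": 0.185,"tz": 0.012,"wx": 0,"wy": -0.002,"wz": 0,"claw": 255}
  ]
}}

```text
time: 5.1
tcp_pos: [0.556, -0.0251, 0.2364]
eef_rot: [-3.03, -0.827, -0.0]
contact_force: [-0.3, 0.5, -0.5]
opening: 0.011
```

```bash
python3 - <<'E'
from h import *
info()
a=snap('scene'); b=snap('side'); w=snap('wrist')
o=np.zeros((600,800,3),np.uint8)
o[:400,:400]=cv2.resize(a['img'][140:220,250:330],None,fx=5,fy=5,interpolation=cv2.INTER_CUBIC)
o[:400,400:]=cv2.resize(b['img'][140:220,305:385],None,fx=5,fy=5,interpolation=cv2.INTER_CUBIC)
o[400:600,:320]=cv2.resize(w['img'],(320,200))
cv2.imwrite('pics/c4.png',o[:,:,::-1])
E
```

```text
time 5.1 grasp [ 0.556  -0.0251  0.2551] yaw 30.5 z [ 0.     0.001 -1.   ] op 0.011 F [-0.3  0.5 -0.5] q [-0.408  0.529  0.652  1.706 -0.366  1.032 -0.669]
```

View pics/c4.png

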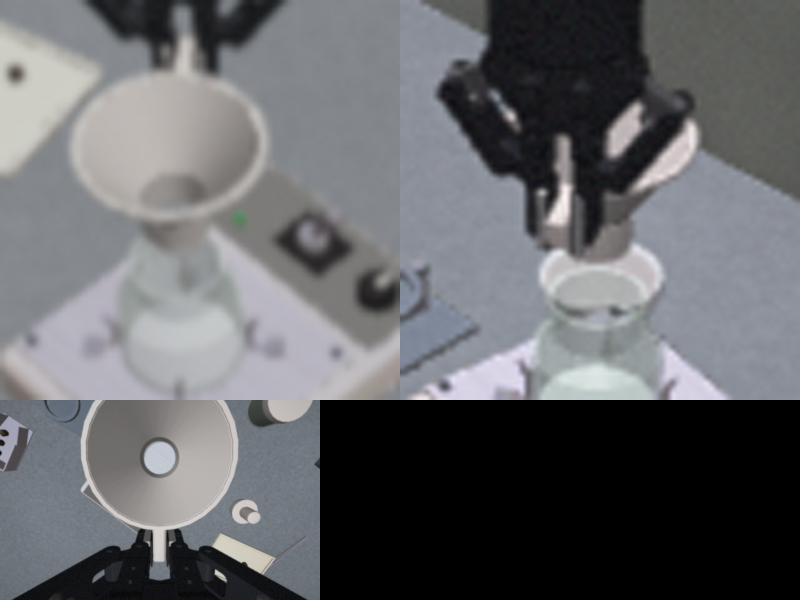

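```bash
python3 - <<'E'
from h import *
a=snap('scene'); b=snap('side')
for n,c,o in(('scene',a,(250,140)),('side',b,(305,140))):
  for X in ([.617,.009],[.617,.013],[.621,.009]):
    off=0 if n=='scene' else 400
    print(n,X,[ (np.round((np.array(px(c,[*X,z]))-o)*5)+[off,0]).tolist() for z in (.07,.153,.191,.263)])
E
```

```text
scene [0.617, 0.009] [[183.0, 347.0], [176.0, 265.0], [172.0, 224.0], [165.0, 142.0]]
scene [0.617, 0.013] [[188.0, 350.0], [181.0, 268.0], [177.0, 227.0], [171.0, 145.0]]
scene [0.621, 0.009] [[179.0, 351.0], [171.0, 269.0], [168.0, 228.0], [161.0, 146.0]]
side [0.617, 0.009] [[595.0, 402.0], [597.0, 295.0], [597.0, 242.0], [599.0, 136.0]]
side [0.617, 0.013] [[590.0, 399.0], [592.0, 292.0], [592.0, 239.0], [594.0, 133.0]]
side [0.621, 0.009] [[599.0, 399.0], [601.0, 292.0], [602.0, 239.0], [604.0, 133.0]]
```

Emit:
{"name": "play_rows", "arguments": {
  "increments": [
    {"tx": -0.003,"ty": 0.005,"tz": 0.0,"wx": 0,"wy": 0,"wz": 0,"claw": 255},
    {"tx": -0.003,"ty": 0.005,"tz": 0.01,"wx": 0,"wy": 0,"wz": 0,"claw": 255},
    {"tx": -0.003,"ty": 0.005,"tz": 0.02,"wx": 0,"wy": 0,"wz": 0,"claw": 255},
    {"tx": -0.003,"ty": 0.005,"tz": 0.025,"wx": 0,"wy": 0,"wz": 0,"claw": 255},
    {"tx": -0.003,"ty": 0.005,"tz": 0.03,"wx": 0,"wy": 0,"wz": 0,"claw": 255},
    {"tx": -0.003,"ty": 0.005,"tz": 0.035,"wx": 0,"wy": 0,"wz": 0,"claw": 255},
    {"tx": -0.003,"ty": 0.005,"tz": 0.04,"wx": 0,"wy": 0,"wz": 0,"claw": 255},
    {"tx": -0.003,"ty": 0.005,"tz": 0.045,"wx": 0,"wy": 0,"wz": 0,"claw": 255},
    {"tx": -0.003,"ty": 0.005,"tz": 0.045,"wx": 0,"wy": 0,"wz": 0,"claw": 255}
  ]
}}

```text
time: 6.1
tcp_pos: [0.5555, -0.031, 0.1906]
eef_rot: [-3.03, -0.828, 0.002]
contact_force: [0.4, 0.1, -0.7]
opening: 0.0108
```

```bash
python3 - <<'E'
from h import *
s=info();print(s['torque'])
E
```

```text
time 6.1 grasp [ 0.5555 -0.031   0.2093] yaw 30.6 z [-0.001 -0.    -1.   ] op 0.0108 F [ 0.4  0.1 -0.7] q [-0.375  0.579  0.621  1.764 -0.408  0.931 -0.621]
[-0.01849166  0.04292134 -0.0399819 ]
```

Emit:
{"name": "play_rows", "arguments": {
  "increments": [
    {"tx": 0,"ty": 0,"tz": 0.005,"wx": 0,"wy": 0,"wz": 0,"claw": 255},
    {"tx": 0,"ty": 0,"tz": 0.01,"wx": 0,"wy": 0,"wz": 0,"claw": 255},
    {"tx": 0,"ty": 0,"tz": 0.014,"wx": 0,"wy": 0,"wz": 0,"claw": 255},
    {"tx": 0,"ty": 0,"tz": 0.018,"wx": 0,"wy": 0,"wz": 0,"claw": 255},
    {"tx": 0,"ty": 0,"tz": 0.021,"wx": 0,"wy": 0,"wz": 0,"claw": 255},
    {"tx": 0,"ty": 0,"tz": 0.021,"wx": 0,"wy": 0,"wz": 0,"claw": 255}
  ]
}}

```text
time: 6.6
tcp_pos: [0.5555, -0.0293, 0.1696]
eef_rot: [-3.027, -0.83, 0.001]
contact_force: [-2.5, 2.7, 2.8]
opening: 0.0106
```

```bash
python3 - <<'E'
from h import *
s=info();print(s['torque'])
E
```

```text
time 6.6 grasp [ 0.5555 -0.0294  0.1883] yaw 30.7 z [-0.002  0.002 -1.   ] op 0.0106 F [-2.5  2.7  2.8] q [-0.364  0.604  0.602  1.788 -0.431  0.886 -0.601]
[0.64975163 0.17638396 0.23716093]
```

Emit:
{"name": "play_rows", "arguments": {
  "increments": [
    {"tx": 0,"ty": -0.001,"tz": 0.0,"wx": 0,"wy": 0,"wz": 0,"claw": 255},
    {"tx": 0,"ty": -0.001,"tz": 0.0,"wx": 0,"wy": 0,"wz": 0,"claw": 200},
    {"tx": 0,"ty": -0.001,"tz": 0.0,"wx": 0,"wy": 0,"wz": 0,"claw": 150},
    {"tx": 0,"ty": -0.001,"tz": 0.0,"wx": 0,"wy": 0,"wz": 0,"claw": 130},
    {"tx": 0,"ty": -0.001,"tz": 0.0,"wx": 0,"wy": 0,"wz": 0,"claw": 130},
    {"tx": 0,"ty": -0.001,"tz": -0.03,"wx": 0,"wy": 0,"wz": 0,"claw": 130},
    {"tx": 0,"ty": -0.001,"tz": -0.06,"wx": 0,"wy": 0,"wz": 0,"claw": 130},
    {"tx": 0,"ty": -0.001,"tz": -0.1,"wx": 0,"wy": 0,"wz": 0,"claw": 130},
    {"tx": 0,"ty": -0.001,"tz": -0.1,"wx": 0,"wy": 0,"wz": 0,"claw": 130}
  ]
}}

```text
time: 7.35
tcp_pos: [0.5593, -0.0309, 0.277]
eef_rot: [3.027, 0.828, 0.021]
contact_force: [1.6, -0.6, 0.6]
opening: 0.0416
```

```bash
python3 - <<'E'
from h import *
info()
w=snap('wrist');b=snap('side');a=snap('scene')
im=w['img'].astype(int)
m=(im.min(2)>140).astype(np.uint8)
cs=[c for c in cv2.findContours(m,cv2.RETR_EXTERNAL,cv2.CHAIN_APPROX_NONE)[0] if len(c)>150]
for c in cs: print(cv2.boundingRect(c))
o=np.zeros((600,800,3),np.uint8)
o[:400,:640]=w['img']
o[400:,:320]=cv2.resize(a['img'][140:240,230:390],None,fx=2,fy=2)
o[400:,330:650]=cv2.resize(b['img'][140:240,270:430],None,fx=2,fy=2)
cv2.imwrite('pics/c5.png',o[:,:,::-1])
E
```

```text
time 7.35 grasp [ 0.5591 -0.0309  0.2957] yaw 30.6 z [ 0.013  0.001 -1.   ] op 0.0416 F [ 1.6 -0.6  0.6] q [-0.414  0.49   0.676  1.646 -0.338  1.111 -0.684]
(408, 254, 118, 68)
(0, 43, 73, 99)
(497, 0, 81, 55)
(169, 0, 253, 265)
```

View pics/c5.png

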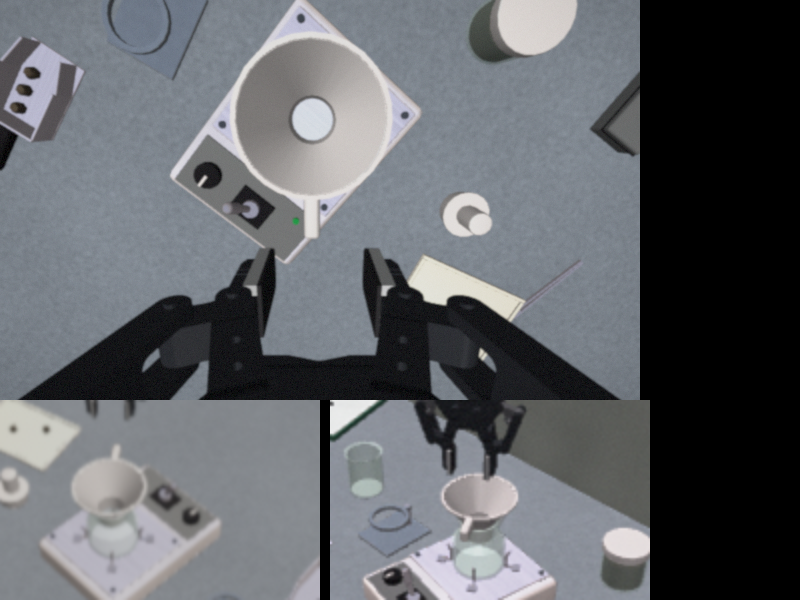

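```bash
python3 - <<'E'
from h import *
w=snap('wrist');print('funnel/jar',onz(w,311.5,115.5,.194))
rel([.40,.314,.17],Rt(-3))
E
```

```text
funnel/jar [0.61179861 0.01014739 0.194     ]
t [ 0.0419 -0.3729  0.119 ] w [-0.0036  0.0025  0.5873]
```

Emit:
{"name": "play_rows", "arguments": {
  "increments": [
    {"tx": 0.005,"ty": -0.04,"tz": 0,"wx": 0,"wy": 0,"wz": 0.06,"claw": 90},
    {"tx": 0.01,"ty": -0.08,"tz": 0,"wx": 0,"wy": 0,"wz": 0.12,"claw": 90},
    {"tx": 0.015,"ty": -0.12,"tz": 0,"wx": 0,"wy": 0,"wz": 0.2,"claw": 90},
    {"tx": 0.02,"ty": -0.16,"tz": 0,"wx": 0,"wy": 0,"wz": 0.28,"claw": 90},
    {"tx": 0.024,"ty": -0.2,"tz": 0.02,"wx": 0,"wy": 0,"wz": 0.36,"claw": 90},
    {"tx": 0.028,"ty": -0.24,"tz": 0.04,"wx": 0,"wy": 0,"wz": 0.44,"claw": 90},
    {"tx": 0.032,"ty": -0.28,"tz": 0.06,"wx": 0,"wy": 0,"wz": 0.5,"claw": 90},
    {"tx": 0.036,"ty": -0.32,"tz": 0.08,"wx": 0,"wy": 0,"wz": 0.55,"claw": 90},
    {"tx": 0.042,"ty": -0.36,"tz": 0.1,"wx": 0,"wy": 0,"wz": 0.587,"claw": 90},
    {"tx": 0.042,"ty": -0.373,"tz": 0.119,"wx": 0,"wy": 0,"wz": 0.587,"claw": 90}
  ]
}}

```text
time: 8.38
tcp_pos: [0.3982, 0.3176, 0.1497]
eef_rot: [-3.137, 0.078, 0.006]
contact_force: [0.7, 0.9, -0.4]
opening: 0.0552
```

```bash
python3 - <<'E'
from h import *
info()
w=snap('wrist','w6.png')
im=w['img'].astype(int)
m=(im.max(2)<45).astype(np.uint8); m[230:]=0
for c in cv2.findContours(m,cv2.RETR_EXTERNAL,cv2.CHAIN_APPROX_NONE)[0]:
    if cv2.contourArea(c)>60: print(cv2.minAreaRect(c),onz(w,*cv2.minAreaRect(c)[0],.034))
E
```

```text
time 8.38 grasp [0.3983 0.3176 0.1684] yaw -2.9 z [-0.004  0.004 -1.   ] op 0.0552 F [ 0.7  0.9 -0.4] q [-1.193  0.606  0.743  1.939 -0.565  0.816 -1.756]
((323.1868896484375, 199.32748413085938), (18.944852828979492, 60.03200149536133), 2.2906100749969482) [0.39923014 0.31389306 0.034     ]
((176.4043731689453, 191.75146484375), (20.864904403686523, 71.13963317871094), 52.25319290161133) [0.41165185 0.43468448 0.034     ]
```

View pics/w6.png

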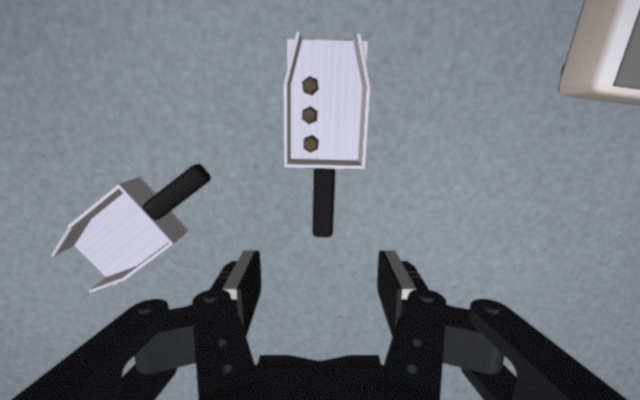

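```bash
python3 - <<'E'
from h import *
w=snap('wrist')
p=onz(w,324.2,170,.034);q=onz(w,322,236,.034);l=onz(w,328,41,.003)
print(p,q,(p+q)/2,np.linalg.norm(p-q),np.degrees(np.arctan2(*(p-q)[1::-1])),l,np.degrees(np.arctan2(*(l-q)[1::-1])))
y=-4.5
rel([.397,.314,.07],Rt(y,18)); rel([.397,.314,.027],Rt(y,18))
E
```

```text
[0.41654821 0.31591512 0.034     ] [0.3606055  0.31972146 0.034     ] [0.38857685 0.31781829 0.034     ] 0.0560720527406264 -3.892407590327312 [0.51393971 0.30899291 0.003     ] -4.002371295672718
t [0.0115 0.0042 0.0931] w [-0.0029  0.3289  0.0378]
t [0.0121 0.0041 0.1361] w [-0.0029  0.3289  0.0378]
```

```bash
python3 - <<'E'
from h import *
info()
rel([.394,.3155,.027],Rt(-4,18))
E
```

```text
time 8.48 grasp [0.3931 0.3185 0.1642] yaw -2.3 z [-0.015 -0.002 -1.   ] op 0.0552 F [-0.9  0.2  0.8] q [-1.193  0.611  0.735  1.943 -0.564  0.818 -1.753]
t [0.0091 0.0027 0.1361] w [-0.0016  0.3289  0.0291]
```

```bash
python3 - <<'E'
from h import *
for i in range(3):
    w=snap('wrist')
    im=w['img'].astype(int); m=(im.max(2)<45).astype(np.uint8); m[245:]=0;m[:,:260]=0;m[:,370:]=0
    c=max(cv2.findContours(m,cv2.RETR_EXTERNAL,cv2.CHAIN_APPROX_NONE)[0],key=cv2.contourArea)
    r=cv2.minAreaRect(c); b=c[:,0]
    print(r, b[:,1].min(),b[:,1].max(),onz(w,*r[0],.034)); s=info()
rel([.394,.3155,.027],Rt(-4,18))
E
```

```text
((322.9551086425781, 195.89776611328125), (19.575546264648438, 68.0150375366211), 2.8624050617218018) 162 230 [0.39673802 0.31416994 0.034     ]
time 8.53 grasp [0.3962 0.3157 0.1663] yaw -2.6 z [-0.01  -0.002 -1.   ] op 0.0552 F [-0.1 -1.4  0.3] q [-1.191  0.608  0.741  1.942 -0.562  0.818 -1.753]
((320.02166748046875, 199.95877075195312), (19.245824813842773, 66.31893920898438), 1.1934894323349) 167 233 [0.3965511  0.31387113 0.034     ]
time 8.58 grasp [0.3986 0.3139 0.168 ] yaw -2.9 z [-0.006 -0.001 -1.   ] op 0.0553 F [-0.  -1.  -0.1] q [-1.189  0.606  0.745  1.941 -0.561  0.818 -1.753]
((318.5, 202.5), (65.0, 19.0), 90.0) 170 235 [0.39684141 0.31363334 0.034     ]
time 8.63 grasp [0.4001 0.313  0.1692] yaw -3.0 z [-0.004  0.    -1.   ] op 0.0548 F [-0.1 -0.8  0.2] q [-1.187  0.604  0.747  1.941 -0.561  0.818 -1.753]
t [ 1.000e-04 -2.100e-03  1.413e-01] w [-0.0029  0.3179  0.0169]
```

```bash
python3 - <<'E'
from h import *
info()
rel([.397,.3137,.027],Rt(-3.2,18))
E
```

```text
time 8.63 grasp [0.4001 0.313  0.1692] yaw -3.0 z [-0.004  0.    -1.   ] op 0.0548 F [-0.1 -0.8  0.2] q [-1.187  0.604  0.747  1.941 -0.561  0.818 -1.753]
t [ 0.0032 -0.0005  0.1413] w [-0.0007  0.3179  0.003 ]
```

Emit:
{"name": "play_rows", "arguments": {
  "increments": [
    {"tx": -0.015,"ty": 0,"tz": 0.03,"wx": 0,"wy": 0.11,"wz": 0,"claw": 100},
    {"tx": -0.01,"ty": 0,"tz": 0.06,"wx": 0,"wy": 0.22,"wz": 0,"claw": 100},
    {"tx": 0.003,"ty": 0,"tz": 0.09,"wx": 0,"wy": 0.318,"wz": 0,"claw": 100},
    {"tx": 0.003,"ty": 0,"tz": 0.11,"wx": 0,"wy": 0.318,"wz": 0,"claw": 100},
    {"tx": 0.003,"ty": 0,"tz": 0.125,"wx": 0,"wy": 0.318,"wz": 0,"claw": 100},
    {"tx": 0.003,"ty": 0,"tz": 0.135,"wx": 0,"wy": 0.318,"wz": 0,"claw": 100},
    {"tx": 0.003,"ty": 0,"tz": 0.141,"wx": 0,"wy": 0.318,"wz": 0,"claw": 100},
    {"tx": 0.003,"ty": 0,"tz": 0.141,"wx": 0,"wy": 0.318,"wz": 0,"claw": 100},
    {"tx": 0.003,"ty": 0,"tz": 0.141,"wx": 0,"wy": 0.318,"wz": 0,"claw": 100},
    {"tx": 0.003,"ty": 0,"tz": 0.141,"wx": 0,"wy": 0.318,"wz": 0,"claw": 100}
  ]
}}

```text
time: 9.47
tcp_pos: [0.4052, 0.3122, 0.0116]
eef_rot: [3.092, -0.088, 0.491]
contact_force: [-0.5, 0.7, 0.0]
opening: 0.0517
```

```bash
python3 - <<'E'
from h import *
info()
rel([.397,.3137,.027],Rt(-3.2,18))
E
```

```text
time 9.47 grasp [0.3994 0.3126 0.0293] yaw -3.3 z [ 0.309 -0.019 -0.951] op 0.0517 F [-0.5  0.7  0. ] q [-1.097  0.765  0.379  2.21  -1.255  0.014 -1.217]
t [-0.0031 -0.001   0.0015] w [ 0.0016 -0.0007 -0.0011]
```

Emit:
{"name": "play_rows", "arguments": {
  "increments": [
    {"tx": -0.002,"ty": -0.001,"tz": 0.001,"wx": 0,"wy": 0,"wz": 0,"claw": 180},
    {"tx": -0.002,"ty": -0.001,"tz": 0.001,"wx": 0,"wy": 0,"wz": 0,"claw": 255},
    {"tx": -0.002,"ty": -0.001,"tz": 0.001,"wx": 0,"wy": 0,"wz": 0,"claw": 255},
    {"tx": -0.002,"ty": -0.001,"tz": 0.001,"wx": 0,"wy": 0,"wz": 0,"claw": 255},
    {"tx": -0.002,"ty": -0.001,"tz": 0.001,"wx": 0,"wy": 0,"wz": 0,"claw": 255},
    {"tx": -0.002,"ty": -0.001,"tz": 0.001,"wx": 0,"wy": 0,"wz": 0,"claw": 255}
  ]
}}

```text
time: 9.97
tcp_pos: [0.4053, 0.3126, 0.0111]
eef_rot: [3.09, -0.092, 0.494]
contact_force: [1.0, -1.5, 6.0]
opening: 0.0172
```

```bash
python3 - <<'E'
from h import *
info()
E
```

```text
time 9.97 grasp [0.3994 0.313  0.0289] yaw -3.4 z [ 0.311 -0.02  -0.95 ] op 0.0172 F [ 1.  -1.5  6. ] q [-1.101  0.767  0.382  2.21  -1.361  0.014 -1.116]
```

Emit:
{"name": "play_rows", "arguments": {
  "increments": [
    {"tx": 0.005,"ty": 0,"tz": -0.015,"wx": 0,"wy": 0,"wz": 0,"claw": 255},
    {"tx": 0.013,"ty": 0,"tz": -0.04,"wx": 0,"wy": 0,"wz": 0,"claw": 255},
    {"tx": 0.023,"ty": 0,"tz": -0.07,"wx": 0,"wy": 0,"wz": 0,"claw": 255},
    {"tx": 0.033,"ty": 0,"tz": -0.1,"wx": 0,"wy": 0,"wz": 0,"claw": 255},
    {"tx": 0.043,"ty": 0,"tz": -0.13,"wx": 0,"wy": 0,"wz": 0,"claw": 255},
    {"tx": 0.053,"ty": 0,"tz": -0.16,"wx": 0,"wy": 0,"wz": 0,"claw": 255},
    {"tx": 0.063,"ty": 0,"tz": -0.19,"wx": 0,"wy": 0,"wz": 0,"claw": 255},
    {"tx": 0.073,"ty": 0,"tz": -0.22,"wx": 0,"wy": 0,"wz": 0,"claw": 255},
    {"tx": 0.083,"ty": 0,"tz": -0.25,"wx": 0,"wy": 0,"wz": 0,"claw": 255},
    {"tx": 0.083,"ty": 0,"tz": -0.25,"wx": 0,"wy": 0,"wz": 0,"claw": 255}
  ]
}}

```text
time: 10.8
tcp_pos: [0.4092, 0.3138, 0.28]
eef_rot: [3.096, -0.092, 0.506]
contact_force: [0.3, -0.1, -1.0]
opening: 0.017
```

```bash
python3 - <<'E'
from h import *
info()
w=snap('wrist');a=snap('scene')
o=np.zeros((600,800,3),np.uint8)
o[:400,:640]=w['img']
o[400:,:400]=cv2.resize(a['img'][150:250,320:520],None,fx=2,fy=2)
cv2.imwrite('pics/c7.png',o[:,:,::-1])
E
```

```text
time 10.8 grasp [0.4032 0.3141 0.2977] yaw -3.5 z [ 0.318 -0.013 -0.948] op 0.017 F [ 0.3 -0.1 -1. ] q [-1.691  0.526  1.301  1.952 -0.486  0.792 -1.83 ]
```

View pics/c7.png

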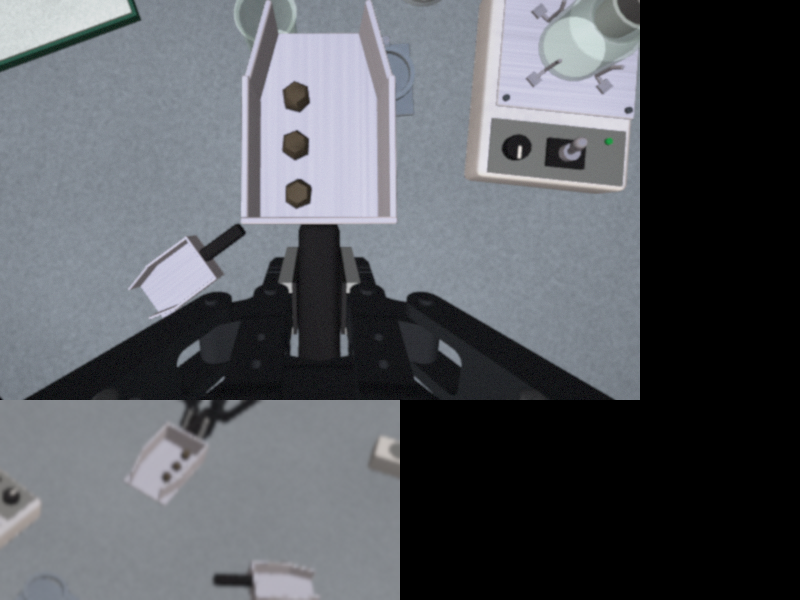

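```bash
python3 - <<'E'
from h import *
info()
rel([.472,.003,.265],Rt(0,18))
E
```

```text
time 10.9 grasp [0.3994 0.3136 0.2922] yaw -3.4 z [ 0.309 -0.018 -0.951] op 0.0167 F [-0.4  0.3 -1.8] q [-1.689  0.532  1.296  1.96  -0.492  0.793 -1.826]
t [0.0778 0.3056 0.0537] w [ 0.0176 -0.0003 -0.0557]
```

Emit:
{"name": "play_rows", "arguments": {
  "increments": [
    {"tx": 0.002,"ty": 0.009,"tz": 0.0,"wx": 0,"wy": 0,"wz": 0,"claw": 255},
    {"tx": 0.008,"ty": 0.031,"tz": 0.0,"wx": 0,"wy": 0,"wz": 0,"claw": 255},
    {"tx": 0.017,"ty": 0.067,"tz": 0.01,"wx": 0.004,"wy": 0,"wz": -0.01,"claw": 255},
    {"tx": 0.029,"ty": 0.113,"tz": 0.015,"wx": 0.006,"wy": 0,"wz": -0.02,"claw": 255},
    {"tx": 0.041,"ty": 0.162,"tz": 0.02,"wx": 0.009,"wy": 0,"wz": -0.03,"claw": 255},
    {"tx": 0.053,"ty": 0.208,"tz": 0.03,"wx": 0.012,"wy": 0,"wz": -0.04,"claw": 255},
    {"tx": 0.063,"ty": 0.248,"tz": 0.04,"wx": 0.015,"wy": 0,"wz": -0.05,"claw": 255},
    {"tx": 0.071,"ty": 0.278,"tz": 0.045,"wx": 0.018,"wy": 0,"wz": -0.056,"claw": 255},
    {"tx": 0.076,"ty": 0.296,"tz": 0.05,"wx": 0.018,"wy": 0,"wz": -0.056,"claw": 255},
    {"tx": 0.078,"ty": 0.306,"tz": 0.054,"wx": 0.018,"wy": 0,"wz": -0.056,"claw": 255}
  ]
}}

```text
time: 11.73
tcp_pos: [0.4768, -0.0049, 0.246]
eef_rot: [3.099, -0.017, 0.489]
contact_force: [0.2, -0.8, -1.7]
opening: 0.0168
```

```bash
cat >> h.py <<'E'
def pour(lip,yaw,ths,g=(.124,0,-.026),gt=18):
    d=np.array([np.cos(np.radians(yaw)),np.sin(np.radians(yaw)),0]);up=np.array([0,0,1.])
    for t in ths:
        c,s=np.cos(np.radians(t)),np.sin(np.radians(t))
        off=g[0]*(c*d-s*up)+g[2]*(s*d+c*up)
        print(t,end=' ');rel(np.array(lip)-off,Rt(yaw,gt-t))
E
python3 - <<'E'
from h import *
info();ctrl.snapshot('wrist');ctrl.snapshot('wrist');s=info()
pour([.596,.003,.225],0,[0,10,20,30])
E
```

```text
time 11.73 grasp [ 0.471  -0.0048  0.2637] yaw -0.6 z [ 0.308 -0.005 -0.951] op 0.0168 F [ 0.2 -0.8 -1.7] q [-0.8    0.307  0.978  2.144 -0.547  0.567 -1.039]
time 11.83 grasp [ 0.4703 -0.0016  0.263 ] yaw -0.5 z [ 0.305 -0.003 -0.952] op 0.017 F [-0.7  0.9 -2.3] q [-0.806  0.308  0.977  2.145 -0.546  0.569 -1.043]
0 t [-0.002  -0.0047  0.0119] w [ 0.0032  0.0041 -0.0076]
10 t [ 0.0073 -0.0047 -0.0065] w [ 0.0026 -0.1705 -0.0078]
20 t [ 0.0197 -0.0047 -0.0231] w [ 0.0019 -0.345  -0.008 ]
30 t [ 0.0347 -0.0048 -0.0372] w [ 0.0012 -0.5195 -0.0082]
```

Emit:
{"name": "play_rows", "arguments": {
  "increments": [
    {"tx": -0.002,"ty": -0.004,"tz": 0.01,"wx": 0,"wy": 0.0,"wz": 0,"claw": 255},
    {"tx": 0.002,"ty": -0.004,"tz": 0.003,"wx": 0,"wy": -0.085,"wz": 0,"claw": 255},
    {"tx": 0.007,"ty": -0.004,"tz": -0.006,"wx": 0,"wy": -0.17,"wz": 0,"claw": 255},
    {"tx": 0.013,"ty": -0.004,"tz": -0.015,"wx": 0,"wy": -0.257,"wz": 0,"claw": 255},
    {"tx": 0.02,"ty": -0.004,"tz": -0.023,"wx": 0,"wy": -0.345,"wz": 0,"claw": 255},
    {"tx": 0.027,"ty": -0.004,"tz": -0.03,"wx": 0,"wy": -0.432,"wz": 0,"claw": 255},
    {"tx": 0.035,"ty": -0.004,"tz": -0.037,"wx": 0,"wy": -0.52,"wz": 0,"claw": 255},
    {"tx": 0.035,"ty": -0.004,"tz": -0.037,"wx": 0,"wy": -0.52,"wz": 0,"claw": 255},
    {"tx": 0.035,"ty": -0.004,"tz": -0.037,"wx": 0,"wy": -0.52,"wz": 0,"claw": 255}
  ]
}}

```text
time: 12.58
tcp_pos: [0.498, 0.0034, 0.2891]
eef_rot: [3.122, -0.01, -0.333]
contact_force: [-1.0, 0.5, -1.6]
opening: 0.0166
```

```bash
python3 - <<'E'
from h import *
info()
pour([.596,.003,.225],0,[30,40,50,60])
w=snap('wrist');a=snap('scene');b=snap('side')
o=np.zeros((600,800,3),np.uint8)
o[:400,:640]=w['img']
o[400:,:400]=cv2.resize(a['img'][130:230,210:410],None,fx=2,fy=2)
o[400:,400:]=cv2.resize(b['img'][110:210,250:450],None,fx=2,fy=2)
cv2.imwrite('pics/c8.png',o[:,:,::-1])
E
```

```text
time 12.58 grasp [0.502  0.0034 0.3074] yaw -0.4 z [-0.211 -0.001 -0.978] op 0.0166 F [-1.   0.5 -1.6] q [-0.616  0.576  0.96   1.624 -0.404  1.398 -1.152]
30 t [-0.0007  0.0004 -0.002 ] w [ 0.0009  0.0029 -0.0063]
40 t [ 0.0086  0.0004 -0.0205] w [ 0.0004 -0.1716 -0.0064]
50 t [ 0.021   0.0003 -0.037 ] w [-2.000e-04 -3.462e-01 -6.400e-03]
60 t [ 0.036   0.0002 -0.0511] w [-0.0008 -0.5207 -0.0064]
```

View pics/c8.png

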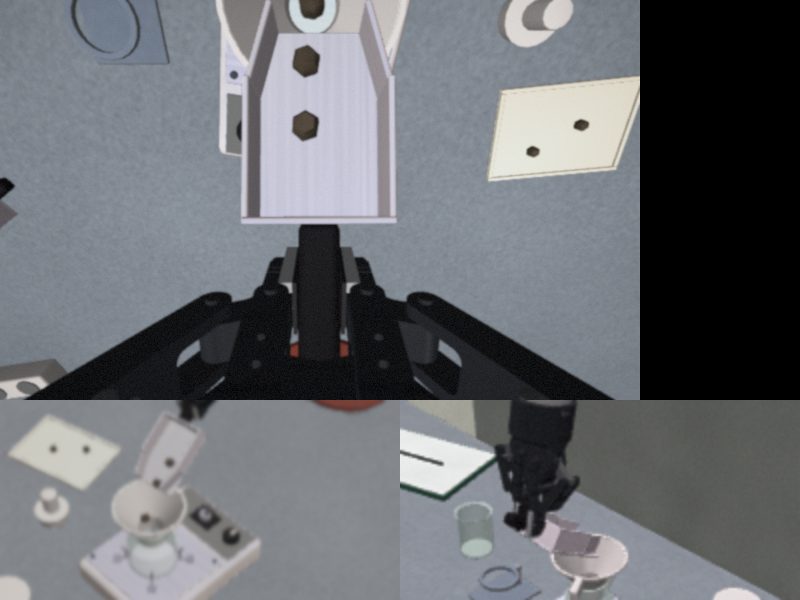

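The stones are sliding and the first is dropping into the stem at (313,5). I keep tilting.

Emit:
{"name": "play_rows", "arguments": {
  "increments": [
    {"tx": 0.004,"ty": 0,"tz": -0.01,"wx": 0,"wy": -0.085,"wz": 0,"claw": 255},
    {"tx": 0.009,"ty": 0,"tz": -0.02,"wx": 0,"wy": -0.17,"wz": 0,"claw": 255},
    {"tx": 0.015,"ty": 0,"tz": -0.029,"wx": 0,"wy": -0.26,"wz": 0,"claw": 255},
    {"tx": 0.021,"ty": 0,"tz": -0.037,"wx": 0,"wy": -0.346,"wz": 0,"claw": 255},
    {"tx": 0.021,"ty": 0,"tz": -0.037,"wx": 0,"wy": -0.346,"wz": 0,"claw": 255},
    {"tx": 0.021,"ty": 0,"tz": -0.037,"wx": 0,"wy": -0.346,"wz": 0,"claw": 255},
    {"tx": 0.021,"ty": 0,"tz": -0.037,"wx": 0,"wy": -0.346,"wz": 0,"claw": 255},
    {"tx": 0.021,"ty": 0,"tz": -0.037,"wx": 0,"wy": -0.346,"wz": 0,"claw": 255}
  ]
}}

```text
time: 13.4
tcp_pos: [0.5236, 0.0025, 0.3231]
eef_rot: [-3.018, 0.014, 0.861]
contact_force: [-0.0, -0.1, -1.0]
opening: 0.0171
```

```bash
python3 - <<'E'
from h import *
info()
pour([.596,.003,.245],0,[50,25,0])
w=snap('wrist');a=snap('scene');b=snap('side')
o=np.zeros((600,800,3),np.uint8)
o[:400,:640]=w['img']
o[400:,:400]=cv2.resize(a['img'][130:230,210:410],None,fx=2,fy=2)
o[400:,400:]=cv2.resize(b['img'][130:230,250:450],None,fx=2,fy=2)
cv2.imwrite('pics/c9.png',o[:,:,::-1])
m=(w['img'].max(2)<75)&(w['img'][:,:,0].astype(int)-w['img'][:,:,2]>12); print('brown px in scoop',m[:215,245:395].sum())
E
```

```text
time 13.4 grasp [0.5334 0.0024 0.3389] yaw -0.5 z [-0.528  0.006 -0.85 ] op 0.0171 F [-0.  -0.1 -1. ] q [-0.442  0.771  0.885  1.253 -0.367  1.888 -1.161]
50 t [-0.0071 -0.0005 -0.0165] w [-0.0056 -0.0028 -0.0076]
25 t [-0.0156 -0.0002  0.034 ] w [-0.0039  0.4335 -0.0087]
0 t [-0.002   0.      0.0835] w [-0.0019  0.8698 -0.0096]
brown px in scoop 0
```

View pics/c9.png

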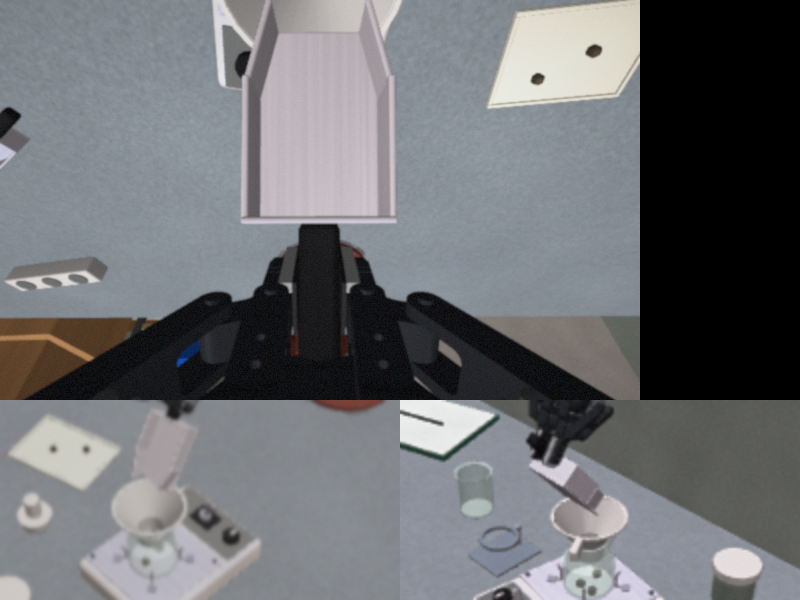

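Emit:
{"name": "play_rows", "arguments": {
  "increments": [
    {"tx": -0.01,"ty": 0,"tz": -0.015,"wx": 0,"wy": 0.0,"wz": 0,"claw": 255},
    {"tx": -0.013,"ty": 0,"tz": 0.005,"wx": 0,"wy": 0.12,"wz": 0,"claw": 255},
    {"tx": -0.015,"ty": 0,"tz": 0.015,"wx": 0,"wy": 0.24,"wz": 0,"claw": 255},
    {"tx": -0.016,"ty": 0,"tz": 0.026,"wx": 0,"wy": 0.36,"wz": 0,"claw": 255},
    {"tx": -0.015,"ty": 0,"tz": 0.04,"wx": 0,"wy": 0.48,"wz": 0,"claw": 255},
    {"tx": -0.013,"ty": 0,"tz": 0.053,"wx": 0,"wy": 0.6,"wz": 0,"claw": 255},
    {"tx": -0.01,"ty": 0,"tz": 0.067,"wx": 0,"wy": 0.72,"wz": 0,"claw": 255},
    {"tx": -0.005,"ty": 0,"tz": 0.078,"wx": 0,"wy": 0.82,"wz": 0,"claw": 255},
    {"tx": -0.002,"ty": 0,"tz": 0.083,"wx": 0,"wy": 0.87,"wz": 0,"claw": 255},
    {"tx": -0.002,"ty": 0,"tz": 0.083,"wx": 0,"wy": 0.87,"wz": 0,"claw": 255}
  ]
}}

```text
time: 14.38
tcp_pos: [0.4723, 0.0038, 0.2512]
eef_rot: [-3.1, 0.015, -0.479]
contact_force: [-1.2, -0.2, -2.1]
opening: 0.0168
```

```bash
python3 - <<'E'
from h import *
info()
rel([.44,.325,.15],Rt(5,18))
E
```

```text
time 14.38 grasp [0.4667 0.0038 0.269 ] yaw -0.6 z [ 0.302  0.003 -0.953] op 0.0168 F [-1.2 -0.2 -2.1] q [-0.832  0.291  0.987  2.141 -0.514  0.583 -1.087]
t [-0.0646 -0.3207  0.1064] w [ 0.0237  0.0072 -0.0936]
```

Emit:
{"name": "play_rows", "arguments": {
  "increments": [
    {"tx": -0.003,"ty": -0.03,"tz": 0.0,"wx": 0,"wy": 0,"wz": 0,"claw": 255},
    {"tx": -0.007,"ty": -0.07,"tz": 0.0,"wx": 0,"wy": 0,"wz": -0.02,"claw": 255},
    {"tx": -0.01,"ty": -0.11,"tz": 0.0,"wx": 0,"wy": 0,"wz": -0.03,"claw": 255},
    {"tx": -0.015,"ty": -0.15,"tz": 0.0,"wx": 0,"wy": 0,"wz": -0.04,"claw": 255},
    {"tx": -0.02,"ty": -0.19,"tz": 0.02,"wx": 0.01,"wy": 0,"wz": -0.05,"claw": 255},
    {"tx": -0.03,"ty": -0.23,"tz": 0.035,"wx": 0.012,"wy": 0,"wz": -0.06,"claw": 255},
    {"tx": -0.04,"ty": -0.26,"tz": 0.05,"wx": 0.016,"wy": 0.007,"wz": -0.07,"claw": 255},
    {"tx": -0.05,"ty": -0.29,"tz": 0.07,"wx": 0.02,"wy": 0.007,"wz": -0.08,"claw": 255},
    {"tx": -0.06,"ty": -0.31,"tz": 0.09,"wx": 0.024,"wy": 0.007,"wz": -0.094,"claw": 255},
    {"tx": -0.065,"ty": -0.32,"tz": 0.106,"wx": 0.024,"wy": 0.007,"wz": -0.094,"claw": 255}
  ]
}}

```text
time: 15.22
tcp_pos: [0.4439, 0.3302, 0.1306]
eef_rot: [-3.085, -0.148, -0.483]
contact_force: [-0.5, -0.2, -1.7]
opening: 0.0169
```

```bash
python3 - <<'E'
from h import *
info();ctrl.snapshot('wrist');ctrl.snapshot('wrist');info()
for z in (.04,.0305): rel([.44,.325,z],Rt(5,18))
E
```

```text
time 15.22 grasp [0.4382 0.3297 0.1484] yaw 5.5 z [ 0.304  0.03  -0.952] op 0.0169 F [-0.5 -0.2 -1.7] q [-1.298  0.64   0.788  2.063 -0.723  0.412 -1.512]
time 15.32 grasp [0.4381 0.3273 0.1478] yaw 5.4 z [ 0.303  0.027 -0.953] op 0.0168 F [-1.2 -0.  -1.2] q [-1.297  0.64   0.789  2.065 -0.721  0.413 -1.512]
t [-0.0311  0.0024  0.1032] w [-0.0004  0.0053  0.0067]
t [-0.0339  0.0023  0.1123] w [-0.0004  0.0053  0.0067]
```

Lower the scoop to just above the bench (0.0305), then feel for contact.

Emit:
{"name": "play_rows", "arguments": {
  "increments": [
    {"tx": -0.009,"ty": 0.002,"tz": 0.03,"wx": 0,"wy": 0.005,"wz": 0.007,"claw": 255},
    {"tx": -0.018,"ty": 0.002,"tz": 0.06,"wx": 0,"wy": 0.005,"wz": 0.007,"claw": 255},
    {"tx": -0.026,"ty": 0.002,"tz": 0.085,"wx": 0,"wy": 0.005,"wz": 0.007,"claw": 255},
    {"tx": -0.031,"ty": 0.002,"tz": 0.102,"wx": 0,"wy": 0.005,"wz": 0.007,"claw": 255},
    {"tx": -0.033,"ty": 0.002,"tz": 0.108,"wx": 0,"wy": 0.005,"wz": 0.007,"claw": 255},
    {"tx": -0.034,"ty": 0.002,"tz": 0.112,"wx": 0,"wy": 0.005,"wz": 0.007,"claw": 255},
    {"tx": -0.034,"ty": 0.002,"tz": 0.112,"wx": 0,"wy": 0.005,"wz": 0.007,"claw": 255},
    {"tx": -0.034,"ty": 0.002,"tz": 0.112,"wx": 0,"wy": 0.005,"wz": 0.007,"claw": 255}
  ]
}}

```text
time: 15.98
tcp_pos: [0.4472, 0.3258, 0.0142]
eef_rot: [-3.085, -0.132, -0.492]
contact_force: [-1.0, -0.4, -0.9]
opening: 0.0168
```

```bash
python3 - <<'E'
from h import *
info()
for z in (.0285,.05,.12): rel([.44,.325,z],Rt(5,18))
E
```

```text
time 15.98 grasp [0.4414 0.3253 0.032 ] yaw 4.9 z [ 0.31   0.028 -0.95 ] op 0.0168 F [-1.  -0.4 -0.9] q [-1.005  0.769  0.343  2.128 -0.938  0.045 -1.335]
t [-0.0025  0.0002  0.0028] w [-0.0011 -0.002  -0.0018]
t [ 0.0042  0.0002 -0.0176] w [-0.0011 -0.002  -0.0018]
t [ 0.026   0.     -0.0841] w [-0.0011 -0.002  -0.0018]
```

Emit:
{"name": "play_rows", "arguments": {
  "increments": [
    {"tx": -0.001,"ty": 0,"tz": 0.003,"wx": 0,"wy": 0,"wz": 0,"claw": 255},
    {"tx": -0.001,"ty": 0,"tz": 0.003,"wx": 0,"wy": 0,"wz": 0,"claw": 255},
    {"tx": -0.001,"ty": 0,"tz": 0.003,"wx": 0,"wy": 0,"wz": 0,"claw": 180},
    {"tx": -0.001,"ty": 0,"tz": 0.003,"wx": 0,"wy": 0,"wz": 0,"claw": 120},
    {"tx": -0.001,"ty": 0,"tz": 0.003,"wx": 0,"wy": 0,"wz": 0,"claw": 100},
    {"tx": -0.001,"ty": 0,"tz": 0.003,"wx": 0,"wy": 0,"wz": 0,"claw": 100},
    {"tx": 0.004,"ty": 0,"tz": -0.018,"wx": 0,"wy": 0,"wz": 0,"claw": 100},
    {"tx": 0.015,"ty": 0,"tz": -0.05,"wx": 0,"wy": 0,"wz": 0,"claw": 100},
    {"tx": 0.026,"ty": 0,"tz": -0.084,"wx": 0,"wy": 0,"wz": 0,"claw": 100},
    {"tx": 0.036,"ty": 0,"tz": -0.115,"wx": 0,"wy": 0,"wz": 0,"claw": 100}
  ]
}}

```text
time: 16.82
tcp_pos: [0.4454, 0.3253, 0.1364]
eef_rot: [-3.085, -0.132, -0.492]
contact_force: [0.2, 0.0, -0.8]
opening: 0.0516
```

```bash
python3 - <<'E'
from h import *
info()
a=snap('scene');b=snap('side')
for n,s in(('a',a),('b',b)):
    im=s['img'].astype(int); m=((im.max(2)<95)).astype(np.uint8)
    r=[]
    for c in cv2.findContours(m,cv2.RETR_EXTERNAL,cv2.CHAIN_APPROX_NONE)[0]:
        M=cv2.moments(c)
        if 3<M['m00']<60:
            u,v=M['m10']/M['m00'],M['m01']/M['m00'];p=onz(s,u,v,.010)
            if .42<p[0]<.55 and -.4<p[1]<-.2: print(n,(round(u,1),round(v,1)),p.round(4))
rel([.477,-.30,.22],Rt(-32))
E
```

```text
time 16.82 grasp [0.4396 0.3248 0.1541] yaw 4.9 z [ 0.31   0.028 -0.95 ] op 0.0516 F [ 0.2  0.  -0.8] q [-1.325  0.645  0.843  2.066 -0.766  0.435 -1.47 ]
b (404.0, 325.0) [ 0.4942 -0.3251  0.01  ]
b (379.4, 320.8) [ 0.4593 -0.2755  0.01  ]
t [-0.0038  0.6268 -0.07  ] w [-0.1106 -0.3124  0.6383]
```

```bash
python3 - <<'E'
from h import *
rel([.46,.0,.26],Rt(-15));rel([.44,-.27,.2],Rt(-32))
E
```

```text
t [ 0.017   0.3262 -0.1034] w [-0.0624 -0.3214  0.3443]
t [-0.0427  0.5938 -0.0618] w [-0.1106 -0.3124  0.6383]
```

Emit:
{"name": "play_rows", "arguments": {
  "increments": [
    {"tx": 0.005,"ty": 0.02,"tz": -0.04,"wx": 0,"wy": -0.06,"wz": 0.05,"claw": 130},
    {"tx": 0.01,"ty": 0.06,"tz": -0.07,"wx": -0.01,"wy": -0.12,"wz": 0.1,"claw": 130},
    {"tx": 0.014,"ty": 0.1,"tz": -0.1,"wx": -0.02,"wy": -0.18,"wz": 0.15,"claw": 130},
    {"tx": 0.017,"ty": 0.14,"tz": -0.103,"wx": -0.03,"wy": -0.24,"wz": 0.2,"claw": 130},
    {"tx": 0.017,"ty": 0.18,"tz": -0.103,"wx": -0.04,"wy": -0.3,"wz": 0.25,"claw": 130},
    {"tx": 0.017,"ty": 0.22,"tz": -0.103,"wx": -0.05,"wy": -0.32,"wz": 0.3,"claw": 130},
    {"tx": 0.017,"ty": 0.26,"tz": -0.103,"wx": -0.06,"wy": -0.32,"wz": 0.34,"claw": 130},
    {"tx": 0.01,"ty": 0.3,"tz": -0.103,"wx": -0.06,"wy": -0.32,"wz": 0.34,"claw": 130},
    {"tx": 0.005,"ty": 0.34,"tz": -0.1,"wx": -0.06,"wy": -0.32,"wz": 0.34,"claw": 130},
    {"tx": 0.0,"ty": 0.38,"tz": -0.1,"wx": -0.06,"wy": -0.32,"wz": 0.34,"claw": 130}
  ]
}}

```text
time: 17.75
tcp_pos: [0.4493, -0.0465, 0.2322]
eef_rot: [-3.113, 0.401, -0.001]
contact_force: [0.3, 0.2, -0.0]
opening: 0.0417
```

```bash
python3 - <<'E'
from h import *
info();rel([.44,-.27,.19],Rt(-32))
E
```

```text
time 17.75 grasp [ 0.4493 -0.0465  0.2509] yaw -14.7 z [ 0.001  0.002 -1.   ] op 0.0417 F [ 0.3  0.2 -0. ] q [-0.664  0.478  1.059  1.986 -0.509  0.973 -1.179]
t [0.0477 0.2187 0.0604] w [-2.400e-03  1.000e-04  3.021e-01]
```

Emit:
{"name": "play_rows", "arguments": {
  "increments": [
    {"tx": 0.008,"ty": 0.036,"tz": 0.01,"wx": 0,"wy": 0,"wz": 0.06,"claw": 130},
    {"tx": 0.016,"ty": 0.073,"tz": 0.02,"wx": 0,"wy": 0,"wz": 0.12,"claw": 130},
    {"tx": 0.024,"ty": 0.11,"tz": 0.03,"wx": 0,"wy": 0,"wz": 0.18,"claw": 130},
    {"tx": 0.032,"ty": 0.146,"tz": 0.04,"wx": 0,"wy": 0,"wz": 0.24,"claw": 130},
    {"tx": 0.04,"ty": 0.18,"tz": 0.05,"wx": 0,"wy": 0,"wz": 0.302,"claw": 130},
    {"tx": 0.048,"ty": 0.219,"tz": 0.06,"wx": 0,"wy": 0,"wz": 0.302,"claw": 130},
    {"tx": 0.048,"ty": 0.219,"tz": 0.06,"wx": 0,"wy": 0,"wz": 0.302,"claw": 130},
    {"tx": 0.048,"ty": 0.219,"tz": 0.06,"wx": 0,"wy": 0,"wz": 0.302,"claw": 130},
    {"tx": 0.048,"ty": 0.219,"tz": 0.06,"wx": 0,"wy": 0,"wz": 0.302,"claw": 130},
    {"tx": 0.048,"ty": 0.219,"tz": 0.06,"wx": 0,"wy": 0,"wz": 0.302,"claw": 130}
  ]
}}

```text
time: 18.58
tcp_pos: [0.4407, -0.2686, 0.1713]
eef_rot: [-3.017, 0.861, 0.001]
contact_force: [-0.1, -0.1, -0.2]
opening: 0.0417
```

```bash
cat >> h.py <<'E'
def stones(show=True,name=None):
    w=snap('wrist',name); im=w['img'].astype(int); m=((im.max(2)<100)&(im[:,:,0]-im[:,:,2]>5)).astype(np.uint8)
    res=[]
    for c in cv2.findContours(m,cv2.RETR_EXTERNAL,cv2.CHAIN_APPROX_NONE)[0]:
        if cv2.contourArea(c)<60: continue
        (u,v),(a,b),t=cv2.minAreaRect(c); p=onz(w,u,v,.010)
        if not(.41<p[0]<.56 and -.41<p[1]<-.2): continue
        q=[onz(w,*k,.010) for k in cv2.boxPoints(((u,v),(a,b),t))]
        e1=(q[1]-q[0]);e2=(q[2]-q[1]); L=e1 if np.linalg.norm(e1)>np.linalg.norm(e2) else e2
        P=np.array([onz(w,*k,.010)[:2] for k in c[:,0]])
        wd=[(round(np.ptp(P@[np.cos(np.radians(x)),np.sin(np.radians(x))])*1e3,1)) for x in range(0,180,15)]
        print('stone px',(round(u),round(v)),p.round(4),'ext',np.linalg.norm(e1).round(4),np.linalg.norm(e2).round(4),'long axis',np.degrees(np.arctan2(L[1],L[0])).round(),wd)
        res.append(p)
    return res
E
python3 - <<'E'
from h import *
info();ctrl.snapshot('wrist');ctrl.snapshot('wrist');info();stones(name='w10.png')
E
```

```text
time 18.58 grasp [ 0.4407 -0.2687  0.19  ] yaw -31.9 z [ 0.001  0.004 -1.   ] op 0.0417 F [-0.1 -0.1 -0.2] q [-0.086  0.658  0.962  1.9   -0.671  0.947 -0.929]
time 18.68 grasp [ 0.441  -0.2685  0.1904] yaw -31.8 z [ 0.001  0.003 -1.   ] op 0.0417 F [-0.4  0.6 -0.1] q [-0.087  0.657  0.963  1.9   -0.671  0.947 -0.929]
stone px (316, 169) [ 0.4591 -0.2762  0.01  ] ext 0.0114 0.0115 long axis 148.0 [np.float64(12.1), np.float64(12.1), np.float64(11.6), np.float64(11.6), np.float64(11.6), np.float64(12.1), np.float64(11.7), np.float64(11.7), np.float64(12.4), np.float64(12.3), np.float64(11.6), np.float64(11.7)]
stone px (343, 108) [ 0.4936 -0.3263  0.01  ] ext 0.0111 0.012 long axis -165.0 [np.float64(12.0), np.float64(12.0), np.float64(11.8), np.float64(11.9), np.float64(12.7), np.float64(13.0), np.float64(12.5), np.float64(11.2), np.float64(12.3), np.float64(12.6), np.float64(12.1), np.float64(11.4)]
```

```bash
python3 - <<'E'
from h import *
rel([.452,-.2715,.095],Rt(-32))
E
```

```text
t [ 0.0109 -0.003   0.0955] w [-0.0033  0.0004  0.0033]
```

Emit:
{"name": "play_rows", "arguments": {
  "increments": [
    {"tx": 0.004,"ty": -0.001,"tz": 0.03,"wx": 0,"wy": 0,"wz": 0,"claw": 130},
    {"tx": 0.008,"ty": -0.003,"tz": 0.06,"wx": 0,"wy": 0,"wz": 0,"claw": 130},
    {"tx": 0.011,"ty": -0.003,"tz": 0.085,"wx": 0,"wy": 0,"wz": 0,"claw": 130},
    {"tx": 0.011,"ty": -0.003,"tz": 0.095,"wx": 0,"wy": 0,"wz": 0,"claw": 130},
    {"tx": 0.011,"ty": -0.003,"tz": 0.095,"wx": 0,"wy": 0,"wz": 0,"claw": 130},
    {"tx": 0.011,"ty": -0.003,"tz": 0.095,"wx": 0,"wy": 0,"wz": 0,"claw": 130},
    {"tx": 0.011,"ty": -0.003,"tz": 0.095,"wx": 0,"wy": 0,"wz": 0,"claw": 130}
  ]
}}

```text
time: 19.32
tcp_pos: [0.4527, -0.2723, 0.0783]
eef_rot: [-3.019, 0.86, -0.005]
contact_force: [-0.1, 0.1, -0.6]
opening: 0.0418
```

```bash
python3 - <<'E'
from h import *
info();stones(name='w11.png')
im=cv2.imread('pics/w11.png')
o=np.hstack([cv2.resize(im[60:260,220:420],(390,390),interpolation=cv2.INTER_CUBIC),cv2.resize(im[0:200,280:480],(390,390),interpolation=cv2.INTER_CUBIC)])
cv2.imwrite('pics/c11.png',o)
E
```

```text
time 19.32 grasp [ 0.4526 -0.2723  0.097 ] yaw -31.8 z [ 0.003  0.001 -1.   ] op 0.0418 F [-0.1  0.1 -0.6] q [ 0.003  0.787  0.821  1.953 -0.834  0.78  -0.811]
stone px (319, 209) [ 0.459  -0.2764  0.01  ] ext 0.0123 0.0128 long axis -168.0 [np.float64(13.3), np.float64(12.8), np.float64(12.5), np.float64(12.7), np.float64(13.1), np.float64(13.5), np.float64(12.9), np.float64(12.7), np.float64(13.6), np.float64(14.0), np.float64(13.5), np.float64(13.0)]
stone px (357, 126) [ 0.4934 -0.3262  0.01  ] ext 0.0122 0.013 long axis -165.0 [np.float64(13.1), np.float64(13.1), np.float64(12.7), np.float64(12.7), np.float64(13.4), np.float64(13.8), np.float64(13.2), np.float64(12.3), np.float64(13.3), np.float64(13.6), np.float64(12.9), np.float64(12.5)]
```

View pics/c11.png

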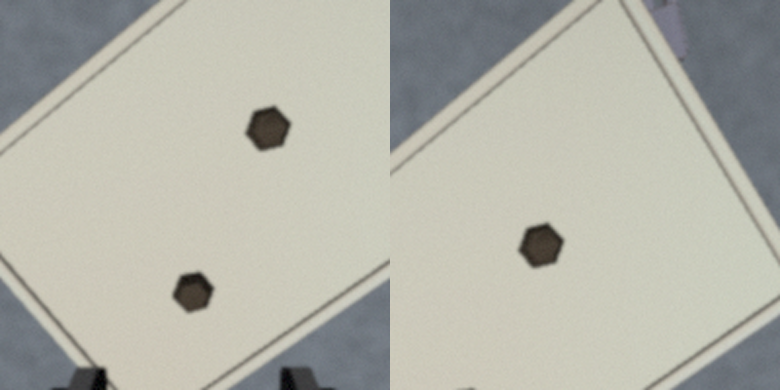

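```bash
python3 - <<'E'
from h import *
rel([.459,-.2762,.0065],Rt(-48),False)
E
```

```text
t [0.0072 0.0002 0.0719] w [-0.0034 -0.0022  0.2825]
```

Emit:
{"name": "play_rows", "arguments": {
  "increments": [
    {"tx": 0.007,"ty": 0,"tz": 0.02,"wx": 0,"wy": 0,"wz": 0.1,"claw": 130},
    {"tx": 0.007,"ty": 0,"tz": 0.04,"wx": 0,"wy": 0,"wz": 0.2,"claw": 130},
    {"tx": 0.007,"ty": 0,"tz": 0.055,"wx": 0,"wy": 0,"wz": 0.28,"claw": 130},
    {"tx": 0.007,"ty": 0,"tz": 0.065,"wx": 0,"wy": 0,"wz": 0.28,"claw": 130},
    {"tx": 0.007,"ty": 0,"tz": 0.07,"wx": 0,"wy": 0,"wz": 0.28,"claw": 130},
    {"tx": 0.007,"ty": 0,"tz": 0.071,"wx": 0,"wy": 0,"wz": 0.28,"claw": 130},
    {"tx": 0.007,"ty": 0,"tz": 0.071,"wx": 0,"wy": 0,"wz": 0.28,"claw": 130},
    {"tx": 0.007,"ty": 0,"tz": 0.071,"wx": 0,"wy": 0,"wz": 0.28,"claw": 130}
  ]
}}

```text
time: 20.03
tcp_pos: [0.4594, -0.2766, 0.0085]
eef_rot: [-2.87, 1.272, -0.008]
contact_force: [0.6, -0.6, -0.2]
opening: 0.0421
```

```bash
python3 - <<'E'
from h import *
info();rel([.459,-.2762,.0065],Rt(-48),False)
E
```

```text
time 20.03 grasp [ 0.4593 -0.2766  0.0272] yaw -47.8 z [ 0.005  0.    -1.   ] op 0.0421 F [ 0.6 -0.6 -0.2] q [ 0.037  0.915  0.775  1.966 -1.023  0.711 -0.94 ]
t [-0.0006  0.0001  0.002 ] w [-0.0042 -0.0036  0.003 ]
```

Close on the stone, then lift.

Emit:
{"name": "play_rows", "arguments": {
  "increments": [
    {"tx": 0,"ty": 0,"tz": 0.002,"wx": 0,"wy": 0,"wz": 0,"claw": 200},
    {"tx": 0,"ty": 0,"tz": 0.002,"wx": 0,"wy": 0,"wz": 0,"claw": 255},
    {"tx": 0,"ty": 0,"tz": 0.002,"wx": 0,"wy": 0,"wz": 0,"claw": 255},
    {"tx": 0,"ty": 0,"tz": 0.002,"wx": 0,"wy": 0,"wz": 0,"claw": 255},
    {"tx": 0,"ty": 0,"tz": 0.002,"wx": 0,"wy": 0,"wz": 0,"claw": 255},
    {"tx": 0,"ty": 0,"tz": -0.02,"wx": 0,"wy": 0,"wz": 0,"claw": 255},
    {"tx": 0,"ty": 0,"tz": -0.06,"wx": 0,"wy": 0,"wz": 0,"claw": 255},
    {"tx": 0,"ty": 0,"tz": -0.1,"wx": 0,"wy": 0,"wz": 0,"claw": 255},
    {"tx": 0,"ty": 0,"tz": -0.14,"wx": 0,"wy": 0,"wz": 0,"claw": 255},
    {"tx": 0,"ty": 0,"tz": -0.18,"wx": 0,"wy": 0,"wz": 0,"claw": 255}
  ]
}}

```text
time: 20.87
tcp_pos: [0.4579, -0.2763, 0.19]
eef_rot: [-2.87, 1.273, -0.006]
contact_force: [1.4, 0.8, -0.0]
opening: 0.0102
```

```bash
python3 - <<'E'
from h import *
info();rel([.616,.009,.275],Rt(-30),False)
E
```

```text
time 20.87 grasp [ 0.4578 -0.2763  0.2087] yaw -47.9 z [ 0.004  0.    -1.   ] op 0.0102 F [ 1.4  0.8 -0. ] q [-0.117  0.689  1.044  1.834 -0.698  1.036 -1.195]
t [-0.1052 -0.309  -0.0842] w [-0.0031 -0.0032 -0.3117]
```

Emit:
{"name": "play_rows", "arguments": {
  "increments": [
    {"tx": -0.005,"ty": -0.01,"tz": -0.04,"wx": 0,"wy": 0,"wz": 0,"claw": 255},
    {"tx": -0.015,"ty": -0.045,"tz": -0.07,"wx": 0,"wy": 0,"wz": -0.05,"claw": 255},
    {"tx": -0.03,"ty": -0.085,"tz": -0.084,"wx": 0,"wy": 0,"wz": -0.1,"claw": 255},
    {"tx": -0.042,"ty": -0.125,"tz": -0.084,"wx": 0,"wy": 0,"wz": -0.15,"claw": 255},
    {"tx": -0.056,"ty": -0.165,"tz": -0.084,"wx": 0,"wy": 0,"wz": -0.2,"claw": 255},
    {"tx": -0.07,"ty": -0.205,"tz": -0.084,"wx": 0,"wy": 0,"wz": -0.25,"claw": 255},
    {"tx": -0.083,"ty": -0.245,"tz": -0.084,"wx": 0,"wy": 0,"wz": -0.3,"claw": 255},
    {"tx": -0.096,"ty": -0.282,"tz": -0.084,"wx": 0,"wy": 0,"wz": -0.31,"claw": 255},
    {"tx": -0.105,"ty": -0.309,"tz": -0.084,"wx": 0,"wy": 0,"wz": -0.31,"claw": 255},
    {"tx": -0.105,"ty": -0.309,"tz": -0.084,"wx": 0,"wy": 0,"wz": -0.31,"claw": 255}
  ]
}}

```text
time: 21.7
tcp_pos: [0.6198, 0.0203, 0.2722]
eef_rot: [-3.034, 0.788, -0.004]
contact_force: [0.3, 1.6, -1.2]
opening: 0.0107
```

```bash
python3 - <<'E'
from h import *
info()
w=snap('wrist','w12.png')
im=w['img'].astype(int); m=((im.max(2)<110)&(im[:,:,0]-im[:,:,2]>5)).astype(np.uint8)
for c in cv2.findContours(m,cv2.RETR_EXTERNAL,cv2.CHAIN_APPROX_NONE)[0]:
    if cv2.contourArea(c)>60: print('brown',cv2.boundingRect(c))
m=(im.min(2)>150).astype(np.uint8)
for c in cv2.findContours(m,cv2.RETR_EXTERNAL,cv2.CHAIN_APPROX_NONE)[0]:
    if cv2.contourArea(c)>3000: print('white',cv2.boundingRect(c))
print('pred rim',px(w,[.616,.0085,.194]))
rel([.616,.0085,.2],Rt(-30),False)
E
```

```text
time 21.7 grasp [0.6197 0.0202 0.2909] yaw -29.1 z [ 0.004  0.006 -1.   ] op 0.0107 F [ 0.3  1.6 -1.2] q [-0.606  0.718  1.042  1.479 -0.636  1.306 -1.585]
brown (307, 253, 25, 33)
brown (337, 189, 11, 12)
brown (614, 119, 16, 11)
white (130, 82, 75, 77)
white (234, 76, 206, 202)
white (522, 65, 118, 149)
pred rim (np.float64(335.9475903924733), np.float64(212.07452775628033))
t [0.0017 0.0069 0.0726] w [-0.003  -0.0011  0.0092]
```

Emit:
{"name": "play_rows", "arguments": {
  "increments": [
    {"tx": 0.002,"ty": 0.007,"tz": 0.01,"wx": 0,"wy": 0,"wz": 0,"claw": 255},
    {"tx": 0.002,"ty": 0.007,"tz": 0.03,"wx": 0,"wy": 0,"wz": 0,"claw": 255},
    {"tx": 0.002,"ty": 0.007,"tz": 0.05,"wx": 0,"wy": 0,"wz": 0,"claw": 255},
    {"tx": 0.002,"ty": 0.007,"tz": 0.065,"wx": 0,"wy": 0,"wz": 0,"claw": 255},
    {"tx": 0.002,"ty": 0.007,"tz": 0.072,"wx": 0,"wy": 0,"wz": 0,"claw": 255},
    {"tx": 0.002,"ty": 0.007,"tz": 0.072,"wx": 0,"wy": 0,"wz": 0,"claw": 255},
    {"tx": 0.002,"ty": 0.007,"tz": 0.072,"wx": 0,"wy": 0,"wz": 0,"claw": 255}
  ]
}}

```text
time: 22.33
tcp_pos: [0.6158, 0.0068, 0.2008]
eef_rot: [-3.035, 0.802, -0.003]
contact_force: [0.3, 0.5, -0.3]
opening: 0.0101
```

```bash
python3 - <<'E'
from h import *
info()
w=snap('wrist'); im=w['img'].astype(int); m=((im.max(2)<110)&(im[:,:,0]-im[:,:,2]>5)).astype(np.uint8)
for c in cv2.findContours(m,cv2.RETR_EXTERNAL,cv2.CHAIN_APPROX_NONE)[0]:
    if cv2.contourArea(c)>60: print('brown',cv2.boundingRect(c))
print('bore bottom pred',px(w,[.616,.0085,.122]),'rim',px(w,[.616,.0085,.194]))
# bore: dark hole/bluish vs cone: circle
g=cv2.cvtColor(w['img'],cv2.COLOR_RGB2GRAY)
print(g[60:260:8,320].tolist()); print(g[150,200:440:8].tolist())
E
```

```text
time 22.33 grasp [0.6157 0.0067 0.2195] yaw -29.6 z [ 0.002  0.001 -1.   ] op 0.0101 F [ 0.3  0.5 -0.3] q [-0.577  0.778  0.998  1.589 -0.699  1.165 -1.51 ]
brown (307, 252, 24, 33)
brown (323, 210, 16, 15)
bore bottom pred (np.float64(316.26075329312357), np.float64(216.00372111184618)) rim (np.float64(314.7641916374625), np.float64(259.2530318932691))
[126, 124, 125, 126, 169, 202, 195, 190, 191, 189, 189, 195, 219, 174, 175, 172, 174, 174, 209, 211, 209, 209, 203, 90, 80]
[204, 194, 164, 192, 196, 194, 192, 192, 195, 192, 190, 193, 192, 194, 193, 195, 192, 190, 141, 194, 189, 193, 191, 189, 189, 178, 146, 135, 130, 134]
```

Emit:
{"name": "play_rows", "arguments": {
  "increments": [
    {"tx": 0,"ty": 0,"tz": 0.0,"wx": 0,"wy": 0,"wz": 0,"claw": 190},
    {"tx": 0,"ty": 0,"tz": 0.0,"wx": 0,"wy": 0,"wz": 0,"claw": 160},
    {"tx": 0,"ty": 0,"tz": 0.0,"wx": 0,"wy": 0,"wz": 0,"claw": 150},
    {"tx": 0,"ty": 0,"tz": 0.0,"wx": 0,"wy": 0,"wz": 0,"claw": 150},
    {"tx": 0,"ty": 0,"tz": -0.03,"wx": 0,"wy": 0,"wz": 0,"claw": 150},
    {"tx": 0,"ty": 0,"tz": -0.07,"wx": 0,"wy": 0,"wz": 0,"claw": 150},
    {"tx": 0,"ty": 0,"tz": -0.075,"wx": 0,"wy": 0,"wz": 0,"claw": 150}
  ]
}}

```text
time: 22.97
tcp_pos: [0.6188, 0.0048, 0.2834]
eef_rot: [-3.035, 0.801, -0.024]
contact_force: [0.2, -1.0, 1.2]
opening: 0.0351
```

```bash
python3 - <<'E'
from h import *
info()
w=snap('wrist'); im=w['img'].astype(int); m=((im.max(2)<110)&(im[:,:,0]-im[:,:,2]>5)).astype(np.uint8)
for c in cv2.findContours(m,cv2.RETR_EXTERNAL,cv2.CHAIN_APPROX_NONE)[0]:
    if cv2.contourArea(c)>30: print('brown',cv2.boundingRect(c))
print('bore bottom pred',px(w,[.616,.0085,.122]),'tray stone',px(w,[.4936,-.3262,.01]))
b=snap('side'); im=b['img'].astype(int)[200:240,320:370]; m=(im.max(2)<90).astype(np.uint8)
for c in cv2.findContours(m,cv2.RETR_EXTERNAL,cv2.CHAIN_APPROX_NONE)[0]: print('side dark',np.array(cv2.boundingRect(c))+[320,200,0,0],cv2.contourArea(c))
rel([.4936,-.3262,.15],Rt(12),False); rel([.4936,-.3262,.15],Rt(-48),False)
E
```

```text
time 22.97 grasp [0.6185 0.0048 0.3021] yaw -29.6 z [ 0.015 -0.002 -1.   ] op 0.0351 F [ 0.2 -1.   1.2] q [-0.594  0.704  1.056  1.475 -0.626  1.31  -1.574]
brown (326, 185, 12, 26)
brown (592, 125, 15, 10)
bore bottom pred (np.float64(317.5544724076368), np.float64(195.69254745026316)) tray stone (np.float64(598.8898389433938), np.float64(129.73125483669276))
side dark [345 226   1   1] 0.0
side dark [342 200  11   4] 16.0
t [0.0554 0.3505 0.1278] w [-0.0022 -0.0093 -0.7255]
t [0.0554 0.3505 0.1278] w [-0.0064 -0.0068  0.3217]
```

Emit:
{"name": "play_rows", "arguments": {
  "increments": [
    {"tx": 0.004,"ty": 0.035,"tz": 0,"wx": 0,"wy": 0,"wz": 0.03,"claw": 130},
    {"tx": 0.01,"ty": 0.075,"tz": 0,"wx": 0,"wy": 0,"wz": 0.08,"claw": 130},
    {"tx": 0.016,"ty": 0.115,"tz": 0,"wx": 0,"wy": 0,"wz": 0.12,"claw": 130},
    {"tx": 0.022,"ty": 0.155,"tz": 0.01,"wx": 0,"wy": 0,"wz": 0.16,"claw": 130},
    {"tx": 0.03,"ty": 0.195,"tz": 0.03,"wx": 0,"wy": 0,"wz": 0.2,"claw": 130},
    {"tx": 0.036,"ty": 0.23,"tz": 0.05,"wx": 0,"wy": 0,"wz": 0.24,"claw": 130},
    {"tx": 0.042,"ty": 0.265,"tz": 0.07,"wx": 0,"wy": 0,"wz": 0.28,"claw": 130},
    {"tx": 0.047,"ty": 0.3,"tz": 0.09,"wx": 0,"wy": 0,"wz": 0.3,"claw": 130},
    {"tx": 0.053,"ty": 0.335,"tz": 0.11,"wx": 0,"wy": 0,"wz": 0.31,"claw": 130},
    {"tx": 0.055,"ty": 0.35,"tz": 0.128,"wx": 0,"wy": 0,"wz": 0.31,"claw": 130}
  ]
}}

```text
time: 23.9
tcp_pos: [0.4892, -0.3302, 0.1477]
eef_rot: [-2.872, 1.271, -0.009]
contact_force: [-0.3, -1.4, -0.5]
opening: 0.0418
```

```bash
python3 - <<'E'
from h import *
info();stones();ctrl.snapshot('wrist');info();stones()
rel([.4936,-.3262,.03],Rt(-47),False);rel([.4936,-.3262,.0065],Rt(-47),False)
E
```

```text
time 23.9 grasp [ 0.4891 -0.3301  0.1664] yaw -47.8 z [ 0.006 -0.002 -1.   ] op 0.0418 F [-0.3 -1.4 -0.5] q [ 0.018  0.803  0.97   1.726 -0.767  1.033 -1.14 ]
stone px (313, 196) [ 0.4934 -0.3268  0.01  ] ext 0.0107 0.012 long axis 132.0 [np.float64(12.3), np.float64(12.1), np.float64(11.2), np.float64(11.0), np.float64(11.7), np.float64(12.4), np.float64(12.3), np.float64(12.0), np.float64(12.3), np.float64(12.1), np.float64(12.2), np.float64(11.9)]
time 24.0 grasp [ 0.4889 -0.3272  0.1645] yaw -47.8 z [ 0.002  0.004 -1.   ] op 0.0421 F [-0.4  0.6  0.6] q [ 0.016  0.805  0.967  1.728 -0.766  1.036 -1.143]
stone px (315, 192) [ 0.4934 -0.3267  0.01  ] ext 0.0106 0.0119 long axis 132.0 [np.float64(12.1), np.float64(12.0), np.float64(11.2), np.float64(11.0), np.float64(12.4), np.float64(13.0), np.float64(12.7), np.float64(11.8), np.float64(12.2), np.float64(12.0), np.float64(12.1), np.float64(11.8)]
t [ 0.0019 -0.0005  0.1172] w [-0.0062 -0.0005 -0.0096]
t [ 0.0019 -0.0004  0.1407] w [-0.0062 -0.0005 -0.0096]
```

Emit:
{"name": "play_rows", "arguments": {
  "increments": [
    {"tx": 0.002,"ty": 0,"tz": 0.03,"wx": 0,"wy": 0,"wz": 0,"claw": 130},
    {"tx": 0.002,"ty": 0,"tz": 0.06,"wx": 0,"wy": 0,"wz": 0,"claw": 130},
    {"tx": 0.002,"ty": 0,"tz": 0.09,"wx": 0,"wy": 0,"wz": 0,"claw": 130},
    {"tx": 0.002,"ty": 0,"tz": 0.115,"wx": 0,"wy": 0,"wz": 0,"claw": 130},
    {"tx": 0.002,"ty": 0,"tz": 0.13,"wx": 0,"wy": 0,"wz": 0,"claw": 130},
    {"tx": 0.002,"ty": 0,"tz": 0.138,"wx": 0,"wy": 0,"wz": 0,"claw": 130},
    {"tx": 0.002,"ty": 0,"tz": 0.139,"wx": 0,"wy": 0,"wz": 0,"claw": 130},
    {"tx": 0.002,"ty": 0,"tz": 0.139,"wx": 0,"wy": 0,"wz": 0,"claw": 130},
    {"tx": 0.002,"ty": 0,"tz": 0.139,"wx": 0,"wy": 0,"wz": 0,"claw": 130}
  ]
}}

```text
time: 24.8
tcp_pos: [0.4943, -0.3272, 0.0098]
eef_rot: [-2.871, 1.264, -0.009]
contact_force: [0.1, 0.0, -0.9]
opening: 0.0418
```

```bash
python3 - <<'E'
from h import *
info();rel([.4936,-.3264,.0065],Rt(-47.8),False)
E
```

```text
time 24.8 grasp [ 0.4941 -0.3273  0.0285] yaw -47.5 z [ 0.007  0.002 -1.   ] op 0.0418 F [ 0.1  0.  -0.9] q [ 0.096  0.97   0.801  1.804 -0.967  0.812 -0.995]
t [-0.0011 -0.0001  0.0033] w [-0.0066 -0.0034  0.0048]
```

Emit:
{"name": "play_rows", "arguments": {
  "increments": [
    {"tx": -0.001,"ty": 0,"tz": 0.003,"wx": 0,"wy": 0,"wz": 0,"claw": 200},
    {"tx": -0.001,"ty": 0,"tz": 0.003,"wx": 0,"wy": 0,"wz": 0,"claw": 255},
    {"tx": -0.001,"ty": 0,"tz": 0.003,"wx": 0,"wy": 0,"wz": 0,"claw": 255},
    {"tx": -0.001,"ty": 0,"tz": 0.003,"wx": 0,"wy": 0,"wz": 0,"claw": 255},
    {"tx": -0.001,"ty": 0,"tz": 0.003,"wx": 0,"wy": 0,"wz": 0,"claw": 255},
    {"tx": 0,"ty": 0,"tz": -0.02,"wx": 0,"wy": 0,"wz": 0,"claw": 255},
    {"tx": 0,"ty": 0,"tz": -0.06,"wx": 0,"wy": 0,"wz": 0,"claw": 255},
    {"tx": 0,"ty": 0,"tz": -0.1,"wx": 0,"wy": 0,"wz": 0,"claw": 255},
    {"tx": 0,"ty": 0,"tz": -0.14,"wx": 0,"wy": 0,"wz": 0,"claw": 255},
    {"tx": 0,"ty": 0,"tz": -0.18,"wx": 0,"wy": 0,"wz": 0,"claw": 255}
  ]
}}

```text
time: 25.63
tcp_pos: [0.4925, -0.3274, 0.1914]
eef_rot: [-2.871, 1.265, -0.008]
contact_force: [0.9, -0.6, -0.3]
opening: 0.0103
```

```bash
python3 - <<'E'
from h import *
info();rel([.616,.0085,.275],Rt(-30),False)
E
```

```text
time 25.63 grasp [ 0.4924 -0.3275  0.2101] yaw -47.6 z [ 0.006  0.002 -1.   ] op 0.0103 F [ 0.9 -0.6 -0.3] q [-0.005  0.757  1.009  1.674 -0.711  1.116 -1.189]
t [-0.1643 -0.3183 -0.0821] w [-0.0056 -0.0038 -0.3065]
```

Emit:
{"name": "play_rows", "arguments": {
  "increments": [
    {"tx": -0.005,"ty": -0.01,"tz": -0.04,"wx": 0,"wy": 0,"wz": 0,"claw": 255},
    {"tx": -0.022,"ty": -0.042,"tz": -0.07,"wx": 0,"wy": 0,"wz": -0.05,"claw": 255},
    {"tx": -0.04,"ty": -0.079,"tz": -0.082,"wx": 0,"wy": 0,"wz": -0.1,"claw": 255},
    {"tx": -0.059,"ty": -0.115,"tz": -0.082,"wx": 0,"wy": 0,"wz": -0.15,"claw": 255},
    {"tx": -0.078,"ty": -0.151,"tz": -0.082,"wx": 0,"wy": 0,"wz": -0.2,"claw": 255},
    {"tx": -0.097,"ty": -0.188,"tz": -0.082,"wx": 0,"wy": 0,"wz": -0.25,"claw": 255},
    {"tx": -0.116,"ty": -0.224,"tz": -0.082,"wx": 0,"wy": 0,"wz": -0.3,"claw": 255},
    {"tx": -0.134,"ty": -0.26,"tz": -0.082,"wx": 0,"wy": 0,"wz": -0.306,"claw": 255},
    {"tx": -0.152,"ty": -0.295,"tz": -0.082,"wx": 0,"wy": 0,"wz": -0.306,"claw": 255},
    {"tx": -0.164,"ty": -0.318,"tz": -0.082,"wx": 0,"wy": 0,"wz": -0.306,"claw": 255}
  ]
}}

```text
time: 26.47
tcp_pos: [0.6173, 0.0143, 0.2739]
eef_rot: [-3.031, 0.802, -0.007]
contact_force: [0.0, 0.2, -0.3]
opening: 0.0103
```

```bash
python3 - <<'E'
from h import *
ctrl.snapshot('wrist');ctrl.snapshot('wrist')
info();rel([.616,.0075,.2],Rt(-30),False)
E
```

```text
time 26.57 grasp [0.6177 0.0161 0.2916] yaw -29.3 z [ 0.005  0.005 -1.   ] op 0.0105 F [-0.   0.4  0.1] q [-0.601  0.711  1.038  1.485 -0.63   1.3   -1.584]
t [0.0026 0.009  0.0729] w [-0.0073 -0.0018  0.012 ]
```

Emit:
{"name": "play_rows", "arguments": {
  "increments": [
    {"tx": 0.003,"ty": 0.009,"tz": 0.01,"wx": 0,"wy": 0,"wz": 0,"claw": 255},
    {"tx": 0.003,"ty": 0.009,"tz": 0.03,"wx": 0,"wy": 0,"wz": 0,"claw": 255},
    {"tx": 0.003,"ty": 0.009,"tz": 0.05,"wx": 0,"wy": 0,"wz": 0,"claw": 255},
    {"tx": 0.003,"ty": 0.009,"tz": 0.065,"wx": 0,"wy": 0,"wz": 0,"claw": 255},
    {"tx": 0.003,"ty": 0.009,"tz": 0.072,"wx": 0,"wy": 0,"wz": 0,"claw": 255},
    {"tx": 0.003,"ty": 0.009,"tz": 0.072,"wx": 0,"wy": 0,"wz": 0,"claw": 255},
    {"tx": 0.003,"ty": 0.009,"tz": 0.072,"wx": 0,"wy": 0,"wz": 0,"claw": 255}
  ]
}}

```text
time: 27.15
tcp_pos: [0.616, 0.0057, 0.201]
eef_rot: [-3.033, 0.797, -0.006]
contact_force: [0.4, -0.2, 0.2]
opening: 0.0099
```

Emit:
{"name": "play_rows", "arguments": {
  "increments": [
    {"tx": 0,"ty": 0,"tz": 0.0,"wx": 0,"wy": 0,"wz": 0,"claw": 190},
    {"tx": 0,"ty": 0,"tz": 0.0,"wx": 0,"wy": 0,"wz": 0,"claw": 160},
    {"tx": 0,"ty": 0,"tz": 0.0,"wx": 0,"wy": 0,"wz": 0,"claw": 150},
    {"tx": 0,"ty": 0,"tz": 0.0,"wx": 0,"wy": 0,"wz": 0,"claw": 150},
    {"tx": 0,"ty": 0,"tz": -0.03,"wx": 0,"wy": 0,"wz": 0,"claw": 150},
    {"tx": 0,"ty": 0,"tz": -0.07,"wx": 0,"wy": 0,"wz": 0,"claw": 150},
    {"tx": 0,"ty": 0,"tz": -0.11,"wx": 0,"wy": 0,"wz": 0,"claw": 150},
    {"tx": 0,"ty": 0,"tz": -0.11,"wx": 0,"wy": 0,"wz": 0,"claw": 150},
    {"tx": 0,"ty": 0,"tz": -0.11,"wx": 0,"wy": 0,"wz": 0,"claw": 150}
  ]
}}

```text
time: 27.9
tcp_pos: [0.6166, 0.0041, 0.3143]
eef_rot: [-3.032, 0.797, -0.016]
contact_force: [-1.3, -0.3, 0.3]
opening: 0.0348
```

```bash
python3 - <<'E'
from h import *
info()
w=snap('wrist');b=snap('side');a=snap('scene')
o=np.zeros((600,800,3),np.uint8)
o[:400,:500]=w['img'][:,100:600]
o[:300,500:]=cv2.resize(b['img'][180:240,315:375],(300,300),interpolation=cv2.INTER_CUBIC)
o[300:600,500:]=cv2.resize(a['img'][170:230,255:315],(300,300),interpolation=cv2.INTER_CUBIC)
o[400:,:250]=a['img'][130:330,200:450]; o[400:,250:500]=b['img'][150:350,200:450]
cv2.imwrite('pics/c13.png',o[:,:,::-1])
E
```

```text
time 27.9 grasp [0.6164 0.004  0.333 ] yaw -29.4 z [ 0.011  0.004 -1.   ] op 0.0348 F [-1.3 -0.3  0.3] q [-0.589  0.675  1.061  1.425 -0.598  1.373 -1.598]
```

View pics/c13.png

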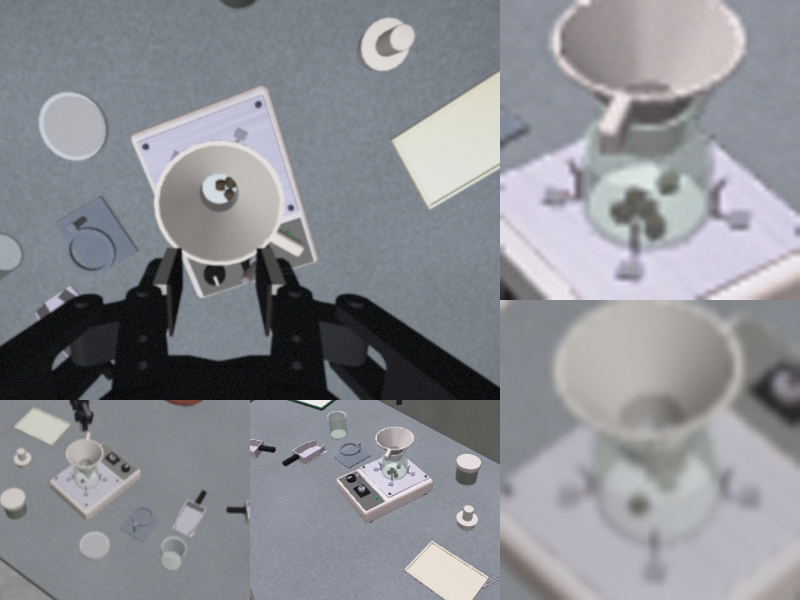

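Five stones lie on the jar floor in the side crop, around (640,205), and the tray is empty. The funnel is still seated. Next I locate its lug.

```bash
python3 - <<'E'
from h import *
ctrl.snapshot('wrist')
w=snap('wrist','w14.png'); info()
for p in ([.616,.0085,.194],[.555,-.029,.196],[.5427,-.0363,.196]): print(px(w,p))
im=w['img'].astype(int)
g=im.min(2)
for v in range(225,265,4): print(v,g[v,360:420:3].tolist())
m=(g>150).astype(np.uint8); 
m[:,:250]=0;m[:,390:]=0;m[:140]=0;m[255:]=0
E
```

```text
time 28.15 grasp [0.6148 0.0057 0.3281] yaw -29.4 z [ 0.002  0.005 -1.   ] op 0.0353 F [ 1.1 -0.7 -0. ] q [-0.589  0.68   1.057  1.43  -0.598  1.373 -1.598]
(np.float64(315.79031952075394), np.float64(201.77656812993317))
(np.float64(389.20978671254284), np.float64(241.69626619124256))
(np.float64(403.1506110303457), np.float64(249.4354376098355))
225 [172, 170, 173, 175, 175, 192, 218, 133, 115, 117, 117, 117, 116, 115, 116, 202, 179, 131, 130, 128]
229 [173, 170, 170, 175, 181, 216, 167, 95, 90, 71, 74, 112, 116, 113, 115, 150, 201, 142, 123, 122]
233 [171, 170, 170, 174, 216, 220, 215, 186, 143, 104, 88, 102, 112, 113, 115, 118, 206, 168, 128, 130]
237 [167, 167, 173, 215, 220, 222, 221, 219, 217, 199, 159, 116, 94, 91, 110, 112, 184, 186, 133, 124]
241 [164, 181, 215, 174, 127, 188, 218, 219, 221, 219, 219, 210, 175, 133, 99, 112, 131, 203, 154, 128]
245 [184, 218, 147, 51, 114, 116, 119, 167, 212, 219, 217, 217, 219, 214, 187, 138, 113, 193, 175, 133]
249 [35, 69, 72, 69, 96, 113, 114, 115, 113, 134, 196, 218, 219, 218, 215, 135, 114, 153, 195, 137]
253 [13, 65, 71, 70, 75, 110, 113, 115, 116, 113, 114, 121, 174, 207, 143, 115, 115, 116, 204, 163]
257 [16, 40, 73, 72, 68, 85, 93, 93, 109, 112, 113, 113, 114, 115, 115, 113, 115, 111, 172, 178]
261 [21, 21, 69, 71, 73, 66, 24, 20, 14, 61, 111, 114, 114, 116, 115, 127, 148, 159, 140, 132]
```

```bash
python3 - <<'E'
from h import *
rel([.555,-.029,.255],Rt(30.4))
E
```

```text
t [-0.035   0.0602  0.0727] w [-0.0055 -0.0021 -1.0442]
```

Emit:
{"name": "play_rows", "arguments": {
  "increments": [
    {"tx": -0.01,"ty": 0.015,"tz": 0,"wx": 0,"wy": 0,"wz": -0.12,"claw": 110},
    {"tx": -0.02,"ty": 0.03,"tz": 0,"wx": 0,"wy": 0,"wz": -0.24,"claw": 110},
    {"tx": -0.03,"ty": 0.05,"tz": 0.0,"wx": 0,"wy": 0,"wz": -0.36,"claw": 110},
    {"tx": -0.035,"ty": 0.06,"tz": 0.02,"wx": 0,"wy": 0,"wz": -0.48,"claw": 110},
    {"tx": -0.035,"ty": 0.06,"tz": 0.04,"wx": 0,"wy": 0,"wz": -0.6,"claw": 110},
    {"tx": -0.035,"ty": 0.06,"tz": 0.06,"wx": 0,"wy": 0,"wz": -0.72,"claw": 110},
    {"tx": -0.035,"ty": 0.06,"tz": 0.073,"wx": 0,"wy": 0,"wz": -0.84,"claw": 110},
    {"tx": -0.035,"ty": 0.06,"tz": 0.073,"wx": 0,"wy": 0,"wz": -0.96,"claw": 110},
    {"tx": -0.035,"ty": 0.06,"tz": 0.073,"wx": 0,"wy": 0,"wz": -1.044,"claw": 110},
    {"tx": -0.035,"ty": 0.06,"tz": 0.073,"wx": 0,"wy": 0,"wz": -1.044,"claw": 110}
  ]
}}

```text
time: 28.98
tcp_pos: [0.5544, -0.0288, 0.235]
eef_rot: [-3.026, -0.824, -0.002]
contact_force: [0.6, -0.9, -0.2]
opening: 0.0487
```

```bash
python3 - <<'E'
from h import *
ctrl.snapshot('side');ctrl.snapshot('side')
info();rel([.555,-.029,.187],Rt(30.4))
E
```

```text
time 29.08 grasp [ 0.5547 -0.029   0.2541] yaw 30.3 z [ 0.001  0.005 -1.   ] op 0.0484 F [0.7 0.5 0.1] q [-0.457  0.554  0.756  1.712 -0.435  1.051 -0.596]
t [-0.0001  0.0005  0.0671] w [-0.0042 -0.0033 -0.0026]
```

Emit:
{"name": "play_rows", "arguments": {
  "increments": [
    {"tx": 0,"ty": 0,"tz": 0.02,"wx": 0,"wy": 0,"wz": 0,"claw": 110},
    {"tx": 0,"ty": 0,"tz": 0.04,"wx": 0,"wy": 0,"wz": 0,"claw": 110},
    {"tx": 0,"ty": 0,"tz": 0.06,"wx": 0,"wy": 0,"wz": 0,"claw": 110},
    {"tx": 0,"ty": 0,"tz": 0.067,"wx": 0,"wy": 0,"wz": 0,"claw": 110},
    {"tx": 0,"ty": 0,"tz": 0.067,"wx": 0,"wy": 0,"wz": 0,"claw": 110},
    {"tx": 0,"ty": 0,"tz": 0.067,"wx": 0,"wy": 0,"wz": 0,"claw": 200},
    {"tx": 0,"ty": 0,"tz": 0.067,"wx": 0,"wy": 0,"wz": 0,"claw": 255},
    {"tx": 0,"ty": 0,"tz": 0.067,"wx": 0,"wy": 0,"wz": 0,"claw": 255},
    {"tx": 0,"ty": 0,"tz": 0.067,"wx": 0,"wy": 0,"wz": 0,"claw": 255},
    {"tx": 0,"ty": 0,"tz": 0.067,"wx": 0,"wy": 0,"wz": 0,"claw": 255}
  ]
}}

```text
time: 29.92
tcp_pos: [0.5553, -0.0281, 0.1694]
eef_rot: [-3.027, -0.819, -0.006]
contact_force: [-1.6, 0.9, 2.3]
opening: 0.0111
```

Emit:
{"name": "play_rows", "arguments": {
  "increments": [
    {"tx": 0,"ty": 0,"tz": -0.015,"wx": 0,"wy": 0,"wz": 0,"claw": 255},
    {"tx": 0,"ty": 0,"tz": -0.035,"wx": 0,"wy": 0,"wz": 0,"claw": 255},
    {"tx": 0,"ty": 0,"tz": -0.06,"wx": 0,"wy": 0,"wz": 0,"claw": 255},
    {"tx": 0,"ty": 0,"tz": -0.08,"wx": 0,"wy": 0,"wz": 0,"claw": 255},
    {"tx": 0,"ty": 0,"tz": -0.08,"wx": 0,"wy": 0,"wz": 0,"claw": 255},
    {"tx": 0,"ty": 0,"tz": -0.08,"wx": 0,"wy": 0,"wz": 0,"claw": 255}
  ]
}}

```text
time: 30.42
tcp_pos: [0.5555, -0.029, 0.2504]
eef_rot: [-3.028, -0.819, -0.01]
contact_force: [-0.6, -0.7, -1.3]
opening: 0.0108
```

```bash
python3 - <<'E'
from h import *
info();rel([.5488,.1834,.262],Rt(30.4))
b=snap('side');a=snap('scene')
# jar mouth now free? ring in scene
cv2.imwrite('pics/ring.png',np.hstack([cv2.resize(b['img'][180:240,265:345],None,fx=5,fy=5,interpolation=cv2.INTER_CUBIC),cv2.resize(a['img'][220:280,300:380],None,fx=5,fy=5,interpolation=cv2.INTER_CUBIC)])[:,:,::-1])
E
```

```text
time 30.42 grasp [ 0.5554 -0.0292  0.2691] yaw 30.3 z [ 0.005  0.006 -1.   ] op 0.0108 F [-0.6 -0.7 -1.3] q [-0.464  0.538  0.767  1.692 -0.423  1.079 -0.607]
t [ 0.1012 -0.1869  0.0083] w [-0.0028 -0.0074 -0.0025]
```

Emit:
{"name": "play_rows", "arguments": {
  "increments": [
    {"tx": 0.01,"ty": -0.018,"tz": 0,"wx": 0,"wy": 0,"wz": 0,"claw": 255},
    {"tx": 0.027,"ty": -0.05,"tz": 0,"wx": 0,"wy": 0,"wz": 0,"claw": 255},
    {"tx": 0.045,"ty": -0.083,"tz": 0,"wx": 0,"wy": 0,"wz": 0,"claw": 255},
    {"tx": 0.063,"ty": -0.116,"tz": 0,"wx": 0,"wy": 0,"wz": 0,"claw": 255},
    {"tx": 0.08,"ty": -0.149,"tz": 0,"wx": 0,"wy": -0.005,"wz": 0,"claw": 255},
    {"tx": 0.093,"ty": -0.173,"tz": 0.004,"wx": 0,"wy": -0.007,"wz": 0,"claw": 255},
    {"tx": 0.101,"ty": -0.187,"tz": 0.008,"wx": -0.003,"wy": -0.007,"wz": 0,"claw": 255},
    {"tx": 0.101,"ty": -0.187,"tz": 0.008,"wx": -0.003,"wy": -0.007,"wz": 0,"claw": 255},
    {"tx": 0.101,"ty": -0.187,"tz": 0.008,"wx": -0.003,"wy": -0.007,"wz": 0,"claw": 255},
    {"tx": 0.101,"ty": -0.187,"tz": 0.008,"wx": -0.003,"wy": -0.007,"wz": 0,"claw": 255}
  ]
}}

```text
time: 31.35
tcp_pos: [0.5469, 0.1822, 0.2411]
eef_rot: [3.033, 0.817, -0.009]
contact_force: [-0.5, -0.9, -0.6]
opening: 0.0111
```

```bash
python3 - <<'E'
from h import *
ctrl.snapshot('side');ctrl.snapshot('side')
info();rel([.5489,.1835,.12],Rt(30.4));rel([.5489,.1835,.079],Rt(30.4))
E
```

```text
time 31.45 grasp [0.5475 0.1818 0.2605] yaw 30.1 z [-0.004 -0.001 -1.   ] op 0.0112 F [-0.   0.4 -0.5] q [-0.82   0.588  0.769  1.64  -0.447  1.103 -0.974]
t [ 0.0027 -0.0005  0.1405] w [-0.0017  0.0039 -0.006 ]
t [ 0.0029 -0.0005  0.1815] w [-0.0017  0.0039 -0.006 ]
```

Emit:
{"name": "play_rows", "arguments": {
  "increments": [
    {"tx": 0.002,"ty": 0,"tz": 0.03,"wx": 0,"wy": 0.003,"wz": -0.005,"claw": 255},
    {"tx": 0.002,"ty": 0,"tz": 0.06,"wx": 0,"wy": 0.003,"wz": -0.005,"claw": 255},
    {"tx": 0.003,"ty": 0,"tz": 0.09,"wx": 0,"wy": 0.003,"wz": -0.005,"claw": 255},
    {"tx": 0.003,"ty": 0,"tz": 0.115,"wx": 0,"wy": 0.003,"wz": -0.005,"claw": 255},
    {"tx": 0.003,"ty": 0,"tz": 0.13,"wx": 0,"wy": 0.003,"wz": -0.005,"claw": 255},
    {"tx": 0.003,"ty": 0,"tz": 0.145,"wx": 0,"wy": 0.003,"wz": -0.005,"claw": 255},
    {"tx": 0.003,"ty": 0,"tz": 0.155,"wx": 0,"wy": 0.003,"wz": -0.005,"claw": 255},
    {"tx": 0.003,"ty": 0,"tz": 0.165,"wx": 0,"wy": 0.003,"wz": -0.005,"claw": 255},
    {"tx": 0.003,"ty": 0,"tz": 0.17,"wx": 0,"wy": 0.003,"wz": -0.005,"claw": 255}
  ]
}}

```text
time: 32.2
tcp_pos: [0.5492, 0.1823, 0.0711]
eef_rot: [-3.032, -0.82, 0.003]
contact_force: [-0.3, -0.3, -1.3]
opening: 0.011
```

```bash
python3 - <<'E'
from h import *
info();ctrl.snapshot('side');info();rel([.5489,.1835,.078],Rt(30.4))
E
```

```text
time 32.2 grasp [0.5493 0.1823 0.0898] yaw 30.3 z [-0.002  0.001 -1.   ] op 0.011 F [-0.3 -0.3 -1.3] q [-0.723  0.785  0.61   1.808 -0.633  0.756 -0.815]
time 32.25 grasp [0.5489 0.1825 0.0894] yaw 30.3 z [-0.003  0.    -1.   ] op 0.0109 F [ 0.5  0.5 -1.8] q [-0.723  0.786  0.609  1.808 -0.633  0.756 -0.815]
t [ 0.0006 -0.0008  0.0114] w [-0.0019  0.0026 -0.0019]
```

No contact, so the stem is in the ring. Seat it, release and rise.

Emit:
{"name": "play_rows", "arguments": {
  "increments": [
    {"tx": 0,"ty": -0.001,"tz": 0.005,"wx": 0,"wy": 0,"wz": 0,"claw": 255},
    {"tx": 0,"ty": -0.001,"tz": 0.011,"wx": 0,"wy": 0,"wz": 0,"claw": 255},
    {"tx": 0,"ty": -0.001,"tz": 0.012,"wx": 0,"wy": 0,"wz": 0,"claw": 255},
    {"tx": 0,"ty": -0.001,"tz": 0.012,"wx": 0,"wy": 0,"wz": 0,"claw": 255},
    {"tx": 0,"ty": -0.001,"tz": 0.012,"wx": 0,"wy": 0,"wz": 0,"claw": 200},
    {"tx": 0,"ty": -0.001,"tz": 0.012,"wx": 0,"wy": 0,"wz": 0,"claw": 140},
    {"tx": 0,"ty": -0.001,"tz": 0.012,"wx": 0,"wy": 0,"wz": 0,"claw": 120},
    {"tx": 0,"ty": -0.001,"tz": 0.012,"wx": 0,"wy": 0,"wz": 0,"claw": 120}
  ]
}}

```text
time: 32.92
tcp_pos: [0.5481, 0.1834, 0.0586]
eef_rot: [-3.031, -0.821, 0.005]
contact_force: [0.4, 0.1, 0.2]
opening: 0.0451
```

Emit:
{"name": "play_rows", "arguments": {
  "increments": [
    {"tx": 0,"ty": 0,"tz": -0.03,"wx": 0,"wy": 0,"wz": 0,"claw": 120},
    {"tx": 0,"ty": 0,"tz": -0.07,"wx": 0,"wy": 0,"wz": 0,"claw": 120},
    {"tx": 0,"ty": 0,"tz": -0.11,"wx": 0,"wy": 0,"wz": 0,"claw": 120},
    {"tx": 0,"ty": 0,"tz": -0.15,"wx": 0,"wy": 0,"wz": 0,"claw": 120},
    {"tx": 0,"ty": 0,"tz": -0.19,"wx": 0,"wy": 0,"wz": 0,"claw": 120},
    {"tx": 0,"ty": 0,"tz": -0.2,"wx": 0,"wy": 0,"wz": 0,"claw": 120},
    {"tx": 0,"ty": 0,"tz": -0.2,"wx": 0,"wy": 0,"wz": 0,"claw": 120},
    {"tx": 0,"ty": 0,"tz": -0.2,"wx": 0,"wy": 0,"wz": 0,"claw": 120}
  ]
}}

```text
time: 33.58
tcp_pos: [0.5484, 0.1834, 0.2584]
eef_rot: [-3.03, -0.821, 0.006]
contact_force: [-1.1, -0.3, -0.6]
opening: 0.045
```

```bash
python3 - <<'E'
from h import *
info()
def whites(s,th,z,box):
    im=s['img'].astype(int); m=(im.min(2)>th).astype(np.uint8)
    for c in cv2.findContours(m,cv2.RETR_EXTERNAL,cv2.CHAIN_APPROX_NONE)[0]:
        if cv2.contourArea(c)>25:
            r=cv2.boundingRect(c); p=onz(s,r[0]+r[2]/2,r[1]+r[3]/2,z)
            if box(p): print(r,p.round(4))
a=snap('scene');b=snap('side');w=snap('wrist','w15.png')
print('scene');whites(a,140,.04,lambda p:.5<p[0]<.75 and -.35<p[1]<.3 )
print('side');whites(b,140,.04,lambda p:.5<p[0]<.75 and -.35<p[1]<.3 )
im=w['img'].astype(int); m=(im.min(2)>150).astype(np.uint8)
c=[k for k in cv2.findContours(m,cv2.RETR_EXTERNAL,cv2.CHAIN_APPROX_NONE)[0] if cv2.contourArea(k)>2000]
for k in c:
    print('wrist',cv2.boundingRect(k))
E
```

```text
time 33.58 grasp [0.5484 0.1834 0.2771] yaw 30.3 z [-0.004  0.001 -1.   ] op 0.045 F [-1.1 -0.3 -0.6] q [-0.827  0.574  0.779  1.612 -0.435  1.14  -0.983]
scene
(324, 215, 39, 40) [0.5738 0.1985 0.04  ]
(213, 177, 19, 19) [ 0.6522 -0.2405  0.04  ]
(250, 172, 91, 77) [0.5867 0.0202 0.04  ]
(214, 137, 57, 39) [ 0.5084 -0.2785  0.04  ]
side
(388, 235, 18, 16) [ 0.6825 -0.1488  0.04  ]
(284, 163, 153, 102) [0.703  0.0183 0.04  ]
wrist (544, 322, 96, 73)
wrist (336, 94, 258, 205)
wrist (149, 82, 79, 102)
wrist (261, 48, 119, 152)
wrist (407, 0, 86, 60)
```

```bash
python3 - <<'E'
from h import *
a=snap('scene');b=snap('side')
p=onz(a,220.5,179.5,.067);print(p,'in side',px(b,p),px(b,[p[0],p[1],.029]))
im=b['img'].astype(int)
for th in(130,140,150):
    m=(im.min(2)>th).astype(np.uint8)
    for c in cv2.findContours(m,cv2.RETR_EXTERNAL,cv2.CHAIN_APPROX_NONE)[0]:
        r=cv2.boundingRect(c)
        if cv2.contourArea(c)>15 and 380<r[0]<450 and 200<r[1]<300: print(th,r)
rel([.61,-.235,.22],Rt(-30))
rel([.58,-.05,.27],Rt(0))
E
```

```text
[ 0.64765281 -0.24775043  0.067     ] in side (np.float64(418.69557758538747), np.float64(260.55216497035326)) (np.float64(416.8135568490658), np.float64(269.9724389691927))
150 (406, 255, 22, 22)
150 (406, 203, 26, 17)
t [-0.157   0.3927  0.0554] w [1.0000e-03 7.4000e-03 1.0523e+00]
t [-0.0899  0.2177  0.0054] w [-0.0009  0.0071  0.5287]
```

```bash
python3 - <<'E'
from h import *
rel([.635,-.24,.22],Rt(-15))
E
```

```text
t [-0.1379  0.4096  0.0552] w [-0.      0.0073  0.7905]
```

Emit:
{"name": "play_rows", "arguments": {
  "increments": [
    {"tx": -0.014,"ty": 0.041,"tz": 0,"wx": 0,"wy": 0,"wz": 0.08,"claw": 90},
    {"tx": -0.027,"ty": 0.08,"tz": 0,"wx": 0,"wy": 0,"wz": 0.16,"claw": 90},
    {"tx": -0.04,"ty": 0.12,"tz": 0,"wx": 0,"wy": 0,"wz": 0.24,"claw": 90},
    {"tx": -0.054,"ty": 0.16,"tz": 0,"wx": 0,"wy": 0,"wz": 0.32,"claw": 90},
    {"tx": -0.067,"ty": 0.2,"tz": 0,"wx": 0,"wy": 0,"wz": 0.4,"claw": 90},
    {"tx": -0.08,"ty": 0.24,"tz": 0,"wx": 0,"wy": 0,"wz": 0.48,"claw": 90},
    {"tx": -0.094,"ty": 0.28,"tz": 0.01,"wx": 0,"wy": 0,"wz": 0.56,"claw": 90},
    {"tx": -0.108,"ty": 0.32,"tz": 0.02,"wx": 0,"wy": 0.007,"wz": 0.64,"claw": 90},
    {"tx": -0.122,"ty": 0.36,"tz": 0.04,"wx": 0,"wy": 0.007,"wz": 0.72,"claw": 90},
    {"tx": -0.136,"ty": 0.4,"tz": 0.055,"wx": 0,"wy": 0.007,"wz": 0.79,"claw": 90}
  ]
}}

```text
time: 34.67
tcp_pos: [0.629, -0.2187, 0.2048]
eef_rot: [-3.113, 0.415, 0.003]
contact_force: [-0.2, 0.3, -0.3]
opening: 0.0553
```

```bash
cat >> h.py <<'E'
def knob(z1=.067,z2=.029,name=None):
    w=snap('wrist',name); im=w['img'].astype(int)
    m=((im.min(2)>140)).astype(np.uint8)
    for c in cv2.findContours(m,cv2.RETR_EXTERNAL,cv2.CHAIN_APPROX_NONE)[0]:
        if cv2.contourArea(c)<300: continue
        (u,v),rad=cv2.minEnclosingCircle(c); p=onz(w,u,v,.03)
        if np.hypot(p[0]-.645,p[1]+.245)<.06: print('white blob',cv2.boundingRect(c),p.round(4),cv2.contourArea(c))
    return w
E
python3 - <<'E'
from h import *
for i in range(4): ctrl.snapshot('side')
info()
w=knob(name='w16.png'); print('exp knobtop',px(w,[.648,-.248,.067]),'flange',px(w,[.648,-.248,.029]))
g=cv2.cvtColor(w['img'],cv2.COLOR_RGB2GRAY)
p=px(w,[.648,-.248,.067]); u,v=int(p[0]),int(p[1])
for r in range(v-60,v+66,6): print(r,g[r,u-66:u+67:6].tolist())
E
```

```text
time 34.87 grasp [ 0.6282 -0.2185  0.2234] yaw -15.1 z [-0.004  0.    -1.   ] op 0.0552 F [-0.3  0.8 -0.3] q [-0.138  0.807  0.884  1.423 -0.637  1.215 -1.018]
white blob (306, 125, 62, 61) [ 0.6528 -0.2438  0.03  ] 2854.5
exp knobtop (np.float64(344.8264554004151), np.float64(164.4905828907194)) flange (np.float64(341.8458379862996), np.float64(158.46232079108717))
104 [130, 124, 131, 129, 130, 125, 126, 132, 131, 132, 131, 129, 127, 130, 130, 130, 133, 128, 133, 126, 135, 128, 129]
110 [128, 127, 125, 131, 130, 133, 133, 127, 130, 125, 130, 129, 130, 137, 134, 128, 132, 129, 127, 132, 132, 130, 125]
116 [132, 133, 130, 130, 129, 130, 126, 130, 130, 135, 131, 127, 130, 133, 131, 134, 131, 135, 131, 131, 128, 134, 136]
122 [132, 133, 128, 132, 133, 132, 129, 125, 128, 128, 128, 129, 133, 134, 128, 132, 129, 133, 131, 132, 130, 132, 133]
128 [132, 133, 127, 129, 134, 130, 128, 129, 188, 220, 221, 219, 159, 130, 129, 131, 131, 133, 135, 134, 138, 127, 129]
134 [131, 129, 133, 133, 129, 131, 136, 220, 221, 222, 220, 220, 221, 209, 133, 130, 126, 130, 135, 135, 130, 126, 132]
140 [130, 1
[... 1087 characters left out ...]
 130, 135, 142, 140, 133, 132, 132, 133, 132, 127, 134, 134, 132, 130, 136, 130, 134, 132, 127, 126]
200 [126, 138, 129, 133, 137, 131, 131, 130, 131, 131, 133, 136, 131, 131, 131, 132, 132, 130, 126, 129, 129, 127, 125]
206 [134, 137, 138, 129, 132, 128, 136, 131, 135, 133, 133, 131, 125, 129, 129, 130, 136, 134, 136, 138, 132, 128, 131]
212 [132, 135, 129, 137, 140, 129, 137, 132, 136, 135, 134, 132, 130, 126, 136, 129, 129, 131, 127, 133, 133, 126, 136]
218 [130, 134, 136, 135, 137, 131, 128, 135, 129, 132, 127, 133, 135, 134, 138, 130, 131, 140, 133, 131, 131, 126, 131]
224 [132, 132, 137, 128, 135, 137, 136, 137, 130, 134, 130, 133, 131, 126, 134, 134, 132, 127, 130, 137, 129, 130, 137]
```

```bash
python3 - <<'E'
from h import *
w=snap('wrist')
print(onz(w,337,155.5,.029),onz(w,338,161,.067)); g=cv2.cvtColor(w['img'],cv2.COLOR_RGB2GRAY)
e=cv2.Canny(g,60,150)
cir=cv2.HoughCircles(g,cv2.HOUGH_GRADIENT,1,5,param1=120,param2=10,minRadius=10,maxRadius=36)
for c in cir[0]:
    if abs(c[0]-337)<12 and abs(c[1]-158)<12: print(c)
info();rel([.652,-.246,.09],Rt(-15))
E
```

```text
[ 0.65331166 -0.24197462  0.029     ] [ 0.65367381 -0.24089457  0.067     ]
[339.5 156.5  29.2]
[342.5 160.5  15.5]
[346.5 163.5  19.1]
[335.5 153.5  26.1]
[333.5 159.5  23.2]
[346.5 156.5  22.9]
[344.5 150.5  23. ]
[339.5 150.5  24.9]
[333.5 165.5  19.4]
[339.5 167.5  19.4]
[328.5 157.5  21.6]
[348.5 169.5  13.6]
time 34.97 grasp [ 0.6296 -0.2155  0.2249] yaw -14.9 z [-0.001  0.001 -1.   ] op 0.0551 F [0.5 0.6 0.6] q [-0.142  0.805  0.883  1.422 -0.637  1.215 -1.018]
t [0.0296 0.0239 0.1348] w [-0.0012  0.0011  0.0025]
```

Emit:
{"name": "play_rows", "arguments": {
  "increments": [
    {"tx": 0.01,"ty": 0.01,"tz": 0.03,"wx": 0,"wy": 0,"wz": 0,"claw": 60},
    {"tx": 0.015,"ty": 0.02,"tz": 0.06,"wx": 0,"wy": 0,"wz": 0,"claw": 60},
    {"tx": 0.018,"ty": 0.024,"tz": 0.085,"wx": 0,"wy": 0,"wz": 0,"claw": 60},
    {"tx": 0.018,"ty": 0.024,"tz": 0.1,"wx": 0,"wy": 0,"wz": 0,"claw": 60},
    {"tx": 0.018,"ty": 0.024,"tz": 0.1,"wx": 0,"wy": 0,"wz": 0,"claw": 60},
    {"tx": 0.018,"ty": 0.024,"tz": 0.1,"wx": 0,"wy": 0,"wz": 0,"claw": 60},
    {"tx": 0.018,"ty": 0.024,"tz": 0.1,"wx": 0,"wy": 0,"wz": 0,"claw": 60},
    {"tx": 0.018,"ty": 0.024,"tz": 0.1,"wx": 0,"wy": 0,"wz": 0,"claw": 60}
  ]
}}

```text
time: 35.63
tcp_pos: [0.642, -0.2432, 0.1085]
eef_rot: [-3.115, 0.404, -0.004]
contact_force: [0.0, 0.2, 0.8]
opening: 0.0655
```

```bash
python3 - <<'E'
from h import *
for i in range(3):
    w=snap('wrist'); info(); g=cv2.cvtColor(w['img'],cv2.COLOR_RGB2GRAY)
    m=(g>160).astype(np.uint8)
    for c in cv2.findContours(m,cv2.RETR_EXTERNAL,cv2.CHAIN_APPROX_NONE)[0]:
        (u,v),r=cv2.minEnclosingCircle(c); p=onz(w,u,v,.029)
        if r>20 and np.hypot(p[0]-.65,p[1]+.245)<.03: print('flange',(round(u,1),round(v,1)),round(r,1),p.round(4))
    k=px(w,[.65,-.245,.067]); cir=cv2.HoughCircles(g,cv2.HOUGH_GRADIENT,1,3,param1=120,param2=10,minRadius=19,maxRadius=30)
    for c in cir[0][:60]:
        if np.hypot(c[0]-k[0],c[1]-k[1])<18: print('knob',c,onz(w,c[0],c[1],.067).round(4)); break
rel([.651,-.245,.0515],Rt(-15))
E
```

```text
time 35.68 grasp [ 0.6418 -0.2433  0.1271] yaw -14.8 z [ 0.003  0.    -1.   ] op 0.0657 F [-0.3  0.5  0.7] q [-0.069  0.926  0.812  1.455 -0.723  1.072 -0.936]
flange (315.6, 200.9) 41.4 [ 0.6526 -0.244   0.029 ]
knob [315.5 204.5  20.2] [ 0.6602 -0.2464  0.067 ]
time 35.73 grasp [ 0.6416 -0.2433  0.1267] yaw -14.8 z [ 0.002  0.    -1.   ] op 0.0656 F [ 0.1  0.  -1.1] q [-0.069  0.926  0.812  1.455 -0.723  1.072 -0.936]
flange (315.4, 200.4) 41.6 [ 0.6529 -0.2441  0.029 ]
knob [313.5 219.5  22.7] [ 0.6513 -0.2429  0.067 ]
time 35.78 grasp [ 0.6414 -0.2433  0.1264] yaw -14.8 z [ 0.002  0.001 -1.   ] op 0.0656 F [ 0.2 -0.5 -0.2] q [-0.069  0.927  0.811  1.455 -0.723  1.072 -0.936]
flange (315.3, 200.4) 41.7 [ 0.6527 -0.244   0.029 ]
knob [313.5 219.5  22.7] [ 0.6512 -0.243   0.067 ]
t [ 0.0096 -0.0007  0.0749] w [-0.001  -0.0013  0.0031]
```

Emit:
{"name": "play_rows", "arguments": {
  "increments": [
    {"tx": 0.01,"ty": -0.002,"tz": 0.015,"wx": 0,"wy": 0,"wz": 0,"claw": 60},
    {"tx": 0.01,"ty": -0.002,"tz": 0.035,"wx": 0,"wy": 0,"wz": 0,"claw": 60},
    {"tx": 0.01,"ty": -0.002,"tz": 0.055,"wx": 0,"wy": 0,"wz": 0,"claw": 60},
    {"tx": 0.01,"ty": -0.002,"tz": 0.068,"wx": 0,"wy": 0,"wz": 0,"claw": 60},
    {"tx": 0.01,"ty": -0.002,"tz": 0.075,"wx": 0,"wy": 0,"wz": 0,"claw": 60},
    {"tx": 0.01,"ty": -0.002,"tz": 0.075,"wx": 0,"wy": 0,"wz": 0,"claw": 60},
    {"tx": 0.01,"ty": -0.002,"tz": 0.075,"wx": 0,"wy": 0,"wz": 0,"claw": 60},
    {"tx": 0.01,"ty": -0.002,"tz": 0.075,"wx": 0,"wy": 0,"wz": 0,"claw": 60}
  ]
}}

```text
time: 36.45
tcp_pos: [0.6524, -0.2446, 0.0341]
eef_rot: [3.115, -0.405, 0.006]
contact_force: [0.5, -1.3, 0.5]
opening: 0.0652
```

```bash
python3 - <<'E'
from h import *
info();rel([.6518,-.2438,.0505],Rt(-15))
E
```

```text
time 36.45 grasp [ 0.6524 -0.2446  0.0528] yaw -14.8 z [ 0.004 -0.001 -1.   ] op 0.0652 F [ 0.5 -1.3  0.5] q [-0.045  1.021  0.757  1.464 -0.788  0.973 -0.903]
t [-0.0008 -0.0007  0.0023] w [-0.0001 -0.0037  0.003 ]
```

Emit:
{"name": "play_rows", "arguments": {
  "increments": [
    {"tx": -0.001,"ty": -0.001,"tz": 0.001,"wx": 0,"wy": -0.003,"wz": 0,"claw": 60},
    {"tx": -0.001,"ty": -0.001,"tz": 0.001,"wx": 0,"wy": -0.003,"wz": 0,"claw": 120},
    {"tx": -0.001,"ty": -0.001,"tz": 0.001,"wx": 0,"wy": -0.003,"wz": 0,"claw": 170},
    {"tx": -0.001,"ty": -0.001,"tz": 0.001,"wx": 0,"wy": -0.003,"wz": 0,"claw": 220},
    {"tx": -0.001,"ty": -0.001,"tz": 0.001,"wx": 0,"wy": -0.003,"wz": 0,"claw": 255},
    {"tx": -0.001,"ty": -0.001,"tz": 0.001,"wx": 0,"wy": -0.003,"wz": 0,"claw": 255},
    {"tx": -0.001,"ty": -0.001,"tz": 0.001,"wx": 0,"wy": -0.003,"wz": 0,"claw": 255},
    {"tx": -0.001,"ty": -0.001,"tz": 0.001,"wx": 0,"wy": -0.003,"wz": 0,"claw": 255}
  ]
}}

```text
time: 37.12
tcp_pos: [0.6521, -0.2436, 0.0338]
eef_rot: [3.115, -0.405, 0.003]
contact_force: [0.3, -0.5, 4.1]
opening: 0.0266
```

```bash
python3 - <<'E'
from h import *
info()
E
```

```text
time 37.12 grasp [ 0.6521 -0.2436  0.0525] yaw -14.8 z [ 0.002 -0.001 -1.   ] op 0.0266 F [ 0.3 -0.5  4.1] q [-0.046  1.021  0.757  1.465 -0.787  0.974 -0.905]
```

Emit:
{"name": "play_rows", "arguments": {
  "increments": [
    {"tx": 0,"ty": 0,"tz": -0.02,"wx": 0,"wy": 0,"wz": 0,"claw": 255},
    {"tx": 0,"ty": 0,"tz": -0.055,"wx": 0,"wy": 0,"wz": 0,"claw": 255},
    {"tx": 0,"ty": 0,"tz": -0.09,"wx": 0,"wy": 0,"wz": 0,"claw": 255},
    {"tx": 0,"ty": 0,"tz": -0.125,"wx": 0,"wy": 0,"wz": 0,"claw": 255},
    {"tx": 0,"ty": 0,"tz": -0.16,"wx": 0,"wy": 0,"wz": 0,"claw": 255},
    {"tx": 0,"ty": 0,"tz": -0.19,"wx": 0,"wy": 0,"wz": 0,"claw": 255},
    {"tx": 0,"ty": 0,"tz": -0.21,"wx": 0,"wy": 0,"wz": 0,"claw": 255},
    {"tx": 0,"ty": 0,"tz": -0.21,"wx": 0,"wy": 0,"wz": 0,"claw": 255}
  ]
}}

```text
time: 37.78
tcp_pos: [0.6531, -0.2455, 0.2491]
eef_rot: [3.111, -0.405, 0.016]
contact_force: [0.2, -1.0, -0.0]
opening: 0.0266
```

```bash
python3 - <<'E'
from h import *
info();rel([.545,.027,.27],Rt(-15))
E
```

```text
time 37.78 grasp [ 0.6529 -0.2454  0.2678] yaw -14.8 z [ 0.009 -0.005 -1.   ] op 0.0266 F [ 0.2 -1.  -0. ] q [-0.079  0.812  0.891  1.264 -0.621  1.331 -1.042]
t [-0.1741 -0.2358 -0.0046] w [ 0.0027 -0.0104  0.0032]
```

Emit:
{"name": "play_rows", "arguments": {
  "increments": [
    {"tx": -0.01,"ty": -0.013,"tz": -0.005,"wx": 0,"wy": -0.01,"wz": 0,"claw": 255},
    {"tx": -0.035,"ty": -0.047,"tz": -0.005,"wx": 0,"wy": -0.01,"wz": 0,"claw": 255},
    {"tx": -0.06,"ty": -0.08,"tz": -0.005,"wx": 0,"wy": -0.01,"wz": 0,"claw": 255},
    {"tx": -0.085,"ty": -0.115,"tz": -0.005,"wx": 0,"wy": -0.01,"wz": 0,"claw": 255},
    {"tx": -0.11,"ty": -0.15,"tz": -0.005,"wx": 0,"wy": -0.01,"wz": 0,"claw": 255},
    {"tx": -0.135,"ty": -0.185,"tz": -0.005,"wx": 0,"wy": -0.01,"wz": 0,"claw": 255},
    {"tx": -0.16,"ty": -0.217,"tz": -0.005,"wx": 0,"wy": -0.01,"wz": 0,"claw": 255},
    {"tx": -0.174,"ty": -0.236,"tz": -0.005,"wx": 0,"wy": -0.01,"wz": 0,"claw": 255},
    {"tx": -0.174,"ty": -0.236,"tz": -0.005,"wx": 0,"wy": -0.01,"wz": 0,"claw": 255},
    {"tx": -0.174,"ty": -0.236,"tz": -0.005,"wx": 0,"wy": -0.01,"wz": 0,"claw": 255}
  ]
}}

```text
time: 38.62
tcp_pos: [0.544, 0.0298, 0.2499]
eef_rot: [3.114, -0.397, -0.005]
contact_force: [0.2, 0.0, -1.1]
opening: 0.0267
```

```bash
python3 - <<'E'
from h import *
for i in range(4): ctrl.snapshot('side')
w=snap('wrist','w17.png');s=info();np.savez('w17.npz',R=w['R'],t=w['t'])
k=px(w,[.616,.0075,.153]); print('jar pred',k,px(w,[.616,.0075,.07]))
q=px(w,s['tcp_pos']); print('tcp px',q)
x0,y0=int(k[0])-90,max(int(k[1])-90,0)
im=cv2.resize(w['img'][:, 150:490],None,fx=1.5,fy=1.5)[:,:,::-1]
cv2.imwrite('pics/c17.png',im); print(im.shape)
E
```

```text
time 38.87 grasp [0.5453 0.0253 0.2702] yaw -15.0 z [-0.    -0.004 -1.   ] op 0.0266 F [-0.6 -0.3 -1. ] q [-0.697  0.605  1.015  1.717 -0.556  1.139 -1.352]
jar pred (np.float64(315.83538789279913), np.float64(109.71161548327393)) (np.float64(316.3025081102582), np.float64(110.65056540119903))
tcp px (np.float64(317.6814092929016), np.float64(263.75562100558517))
(600, 510, 3)
```

View pics/c17.png

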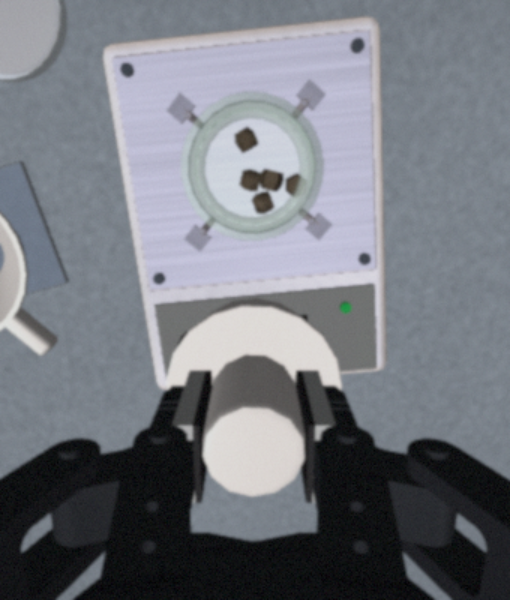

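All five stones show at the bottom of the jar, around (262,180) in the crop. The bore centre is near (252,166) and the stopper is held straight.

```bash
python3 - <<'E'
from h import *
w=snap('wrist');info()
z=np.load('w17.npz'); f=dict(w); f['R'],f['t']=z['R'],z['t']
img=cv2.imread('pics/w17.png'); g=cv2.cvtColor(img,cv2.COLOR_BGR2GRAY)
c=cv2.HoughCircles(g[40:180,240:400],cv2.HOUGH_GRADIENT,1,2,param1=80,param2=12,minRadius=28,maxRadius=50)
for k in c[0][:8]: print('jar circ',k+[240,40,0],onz(f,k[0]+240,k[1]+40,.145).round(4))
print('jar',onz(f,318.3,111,.145))
im=img.astype(int); m=(im.min(2)>150).astype(np.uint8); m[:195]=0; m[245:]=0; m[:,:255]=0;m[:,385:]=0
cc=max(cv2.findContours(m,cv2.RETR_EXTERNAL,cv2.CHAIN_APPROX_NONE)[0],key=cv2.contourArea)[:,0]
arc=np.array([p for p in cc if 196<p[1]<243 and 256<p[0]<384 and (p[1]<230 or abs(p[0]-319)>40)])
P=np.array([onz(f,*p,.247)[:2] for p in arc]); A=np.c_[2*P,np.ones(len(P))]; s=np.linalg.lstsq(A,(P**2).sum(1),rcond=None)[0]
print('flange c',s[:2],'r',np.sqrt(s[2]+s[0]**2+s[1]**2),len(P))
rel([.6148,.0062,.27],Rt(-15))
E
```

```text
time 38.92 grasp [0.5453 0.0254 0.2703] yaw -15.0 z [-0.    -0.004 -1.   ] op 0.0265 F [0.3 0.1 0.4] q [-0.697  0.605  1.015  1.717 -0.556  1.139 -1.352]
jar circ [316.5        110.5         42.70000076] [0.6154 0.0072 0.145 ]
jar circ [319.5 110.5  45. ] [0.6148 0.005  0.145 ]
jar circ [316.5        108.5         41.59999847] [0.6168 0.0068 0.145 ]
jar circ [321.5        110.5         43.79999924] [0.6145 0.0036 0.145 ]
jar circ [318.5        112.5         42.70000076] [0.6137 0.0061 0.145 ]
jar circ [317.5        106.5         46.09999847] [0.618  0.0057 0.145 ]
jar circ [316.5        112.5         41.59999847] [0.614  0.0076 0.145 ]
jar circ [317.5        117.5         38.29999924] [0.6104 0.0078 0.145 ]
jar [0.61473316 0.00599257 0.145     ]
flange c [0.54499154 0.02478959] r 0.029118402002633232 130
t [0.0721 0.0005 0.0004] w [ 0.0035 -0.0007  0.0002]
```

Emit:
{"name": "play_rows", "arguments": {
  "increments": [
    {"tx": 0.015,"ty": 0,"tz": 0,"wx": 0.003,"wy": 0,"wz": 0,"claw": 255},
    {"tx": 0.035,"ty": 0,"tz": 0,"wx": 0.003,"wy": 0,"wz": 0,"claw": 255},
    {"tx": 0.055,"ty": 0,"tz": 0,"wx": 0.003,"wy": 0,"wz": 0,"claw": 255},
    {"tx": 0.068,"ty": 0,"tz": 0,"wx": 0.003,"wy": 0,"wz": 0,"claw": 255},
    {"tx": 0.072,"ty": 0,"tz": 0.01,"wx": 0.003,"wy": 0,"wz": 0,"claw": 255},
    {"tx": 0.072,"ty": 0,"tz": 0.03,"wx": 0.003,"wy": 0,"wz": 0,"claw": 255},
    {"tx": 0.072,"ty": 0,"tz": 0.05,"wx": 0.003,"wy": 0,"wz": 0,"claw": 255},
    {"tx": 0.072,"ty": 0,"tz": 0.057,"wx": 0.003,"wy": 0,"wz": 0,"claw": 255},
    {"tx": 0.072,"ty": 0,"tz": 0.057,"wx": 0.003,"wy": 0,"wz": 0,"claw": 255},
    {"tx": 0.072,"ty": 0,"tz": 0.057,"wx": 0.003,"wy": 0,"wz": 0,"claw": 255}
  ]
}}

```text
time: 39.75
tcp_pos: [0.6146, 0.0062, 0.1946]
eef_rot: [3.114, -0.411, 0.0]
contact_force: [-0.9, 0.3, 0.0]
opening: 0.0269
```

```bash
python3 - <<'E'
from h import *
for i in range(4): ctrl.snapshot('side')
info();rel([.615,.0066,.198],Rt(-15))
E
```

```text
time 39.95 grasp [0.6154 0.0063 0.2146] yaw -15.0 z [ 0.003 -0.001 -1.   ] op 0.0267 F [ 0.4  0.  -0.2] q [-0.549  0.754  0.926  1.596 -0.652  1.124 -1.296]
t [-0.0006 -0.0002  0.0166] w [ 0.0001 -0.003   0.0002]
```

Emit:
{"name": "play_rows", "arguments": {
  "increments": [
    {"tx": 0,"ty": 0,"tz": 0.003,"wx": 0,"wy": -0.003,"wz": 0,"claw": 255},
    {"tx": 0,"ty": 0,"tz": 0.006,"wx": 0,"wy": -0.003,"wz": 0,"claw": 255},
    {"tx": 0,"ty": 0,"tz": 0.009,"wx": 0,"wy": -0.003,"wz": 0,"claw": 255},
    {"tx": 0,"ty": 0,"tz": 0.012,"wx": 0,"wy": -0.003,"wz": 0,"claw": 255},
    {"tx": 0,"ty": 0,"tz": 0.015,"wx": 0,"wy": -0.003,"wz": 0,"claw": 255},
    {"tx": 0,"ty": 0,"tz": 0.017,"wx": 0,"wy": -0.003,"wz": 0,"claw": 255},
    {"tx": 0,"ty": 0,"tz": 0.017,"wx": 0,"wy": -0.003,"wz": 0,"claw": 255}
  ]
}}

```text
time: 40.53
tcp_pos: [0.6149, 0.0067, 0.1781]
eef_rot: [-3.114, 0.41, 0.003]
contact_force: [-0.5, 0.6, -1.2]
opening: 0.0265
```

```bash
python3 - <<'E'
from h import *
s=info();print(s['torque']);rel([.615,.0066,.1865],Rt(-15))
E
```

```text
time 40.53 grasp [0.6149 0.0067 0.1968] yaw -15.0 z [-0.002  0.001 -1.   ] op 0.0265 F [-0.5  0.6 -1.2] q [-0.542  0.773  0.91   1.614 -0.669  1.096 -1.282]
[0.14886787 0.2121161  0.01877823]
t [0.0001 0.0001 0.0103] w [-0.0001  0.002   0.0003]
```

No contact with the foot 8 mm below the rim, so it is inside the neck. Continue down.

Emit:
{"name": "play_rows", "arguments": {
  "increments": [
    {"tx": 0,"ty": 0,"tz": 0.002,"wx": 0,"wy": 0.002,"wz": 0,"claw": 255},
    {"tx": 0,"ty": 0,"tz": 0.004,"wx": 0,"wy": 0.002,"wz": 0,"claw": 255},
    {"tx": 0,"ty": 0,"tz": 0.006,"wx": 0,"wy": 0.002,"wz": 0,"claw": 255},
    {"tx": 0,"ty": 0,"tz": 0.008,"wx": 0,"wy": 0.002,"wz": 0,"claw": 255},
    {"tx": 0,"ty": 0,"tz": 0.009,"wx": 0,"wy": 0.002,"wz": 0,"claw": 255},
    {"tx": 0,"ty": 0,"tz": 0.01,"wx": 0,"wy": 0.002,"wz": 0,"claw": 255},
    {"tx": 0,"ty": 0,"tz": 0.01,"wx": 0,"wy": 0.002,"wz": 0,"claw": 255}
  ]
}}

```text
time: 41.12
tcp_pos: [0.6144, 0.007, 0.1679]
eef_rot: [-3.114, 0.409, 0.002]
contact_force: [-2.8, 1.3, 1.6]
opening: 0.0262
```

```bash
python3 - <<'E'
from h import *
s=info();print(s['torque'])
E
```

```text
time 41.12 grasp [0.6144 0.007  0.1866] yaw -15.0 z [-0.001  0.001 -1.   ] op 0.0262 F [-2.8  1.3  1.6] q [-0.539  0.782  0.902  1.627 -0.68   1.076 -1.272]
[ 0.34556828  0.73407181 -0.01684015]
```

Emit:
{"name": "play_rows", "arguments": {
  "increments": [
    {"tx": -0.001,"ty": 0,"tz": 0.001,"wx": 0,"wy": 0,"wz": 0,"claw": 255},
    {"tx": -0.001,"ty": 0,"tz": 0.002,"wx": 0,"wy": 0,"wz": 0,"claw": 255},
    {"tx": -0.001,"ty": 0,"tz": 0.003,"wx": 0,"wy": 0,"wz": 0,"claw": 255},
    {"tx": -0.001,"ty": 0,"tz": 0.003,"wx": 0,"wy": 0,"wz": 0,"claw": 255},
    {"tx": -0.001,"ty": 0,"tz": 0.003,"wx": 0,"wy": 0,"wz": 0,"claw": 255}
  ]
}}

```text
time: 41.53
tcp_pos: [0.6141, 0.007, 0.1656]
eef_rot: [-3.114, 0.409, -0.001]
contact_force: [-1.7, 1.0, 4.9]
opening: 0.0262
```

```bash
python3 - <<'E'
from h import *
s=info();print(s['torque'])
E
```

```text
time 41.53 grasp [0.6141 0.007  0.1843] yaw -15.0 z [ 0.001  0.    -1.   ] op 0.0262 F [-1.7  1.   4.9] q [-0.539  0.784  0.9    1.632 -0.683  1.069 -1.269]
[0.20687578 0.33101217 0.00916032]
```

Emit:
{"name": "play_rows", "arguments": {
  "increments": [
    {"tx": -0.001,"ty": 0,"tz": 0.002,"wx": 0,"wy": 0,"wz": 0,"claw": 255},
    {"tx": -0.001,"ty": 0,"tz": 0.003,"wx": 0,"wy": 0,"wz": 0,"claw": 255},
    {"tx": -0.001,"ty": 0,"tz": 0.004,"wx": 0,"wy": 0,"wz": 0,"claw": 255},
    {"tx": -0.001,"ty": 0,"tz": 0.004,"wx": 0,"wy": 0,"wz": 0,"claw": 255}
  ]
}}

```text
time: 41.87
tcp_pos: [0.6141, 0.007, 0.1644]
eef_rot: [-3.113, 0.409, -0.006]
contact_force: [-4.3, 2.2, 14.4]
opening: 0.0267
```

```bash
python3 - <<'E'
from h import *
s=info();print(s['torque'])
E
```

```text
time 41.87 grasp [0.6141 0.0069 0.1831] yaw -15.0 z [ 0.004  0.001 -1.   ] op 0.0267 F [-4.3  2.2 14.4] q [-0.539  0.784  0.9    1.636 -0.687  1.063 -1.265]
[0.47762122 0.93202437 0.02758764]
```

Emit:
{"name": "play_rows", "arguments": {
  "increments": [
    {"tx": -0.001,"ty": 0,"tz": 0.004,"wx": 0,"wy": -0.003,"wz": 0,"claw": 255},
    {"tx": -0.001,"ty": 0,"tz": 0.005,"wx": 0,"wy": -0.003,"wz": 0,"claw": 255},
    {"tx": -0.001,"ty": 0,"tz": 0.005,"wx": 0,"wy": -0.003,"wz": 0,"claw": 255},
    {"tx": -0.001,"ty": 0,"tz": 0.005,"wx": 0,"wy": -0.003,"wz": 0,"claw": 255}
  ]
}}

```text
time: 42.2
tcp_pos: [0.6142, 0.0069, 0.1638]
eef_rot: [-3.111, 0.408, -0.007]
contact_force: [-6.6, 4.3, 21.2]
opening: 0.0263
```

```bash
python3 - <<'E'
from h import *
s=info();print(s['torque'])
E
```

```text
time 42.2 grasp [0.6141 0.0069 0.1825] yaw -14.9 z [ 0.005  0.004 -1.   ] op 0.0263 F [-6.6  4.3 21.2] q [-0.537  0.783  0.898  1.637 -0.69   1.061 -1.262]
[ 0.75052316  1.5346667  -0.02885198]
```

Emit:
{"name": "play_rows", "arguments": {
  "increments": [
    {"tx": -0.001,"ty": 0,"tz": 0.002,"wx": 0,"wy": -0.003,"wz": 0,"claw": 255},
    {"tx": -0.001,"ty": 0,"tz": 0.001,"wx": 0,"wy": -0.003,"wz": 0,"claw": 210},
    {"tx": -0.001,"ty": 0,"tz": 0.0,"wx": 0,"wy": -0.003,"wz": 0,"claw": 150},
    {"tx": -0.001,"ty": 0,"tz": -0.001,"wx": 0,"wy": -0.003,"wz": 0,"claw": 100},
    {"tx": -0.001,"ty": 0,"tz": -0.001,"wx": 0,"wy": 0,"wz": 0,"claw": 70},
    {"tx": -0.001,"ty": 0,"tz": -0.001,"wx": 0,"wy": 0,"wz": 0,"claw": 70},
    {"tx": -0.001,"ty": 0,"tz": -0.02,"wx": 0,"wy": 0,"wz": 0,"claw": 70},
    {"tx": -0.001,"ty": 0,"tz": -0.05,"wx": 0,"wy": 0,"wz": 0,"claw": 70},
    {"tx": -0.001,"ty": 0,"tz": -0.08,"wx": 0,"wy": 0,"wz": 0,"claw": 70},
    {"tx": -0.001,"ty": 0,"tz": -0.08,"wx": 0,"wy": 0,"wz": 0,"claw": 70}
  ]
}}

```text
time: 43.03
tcp_pos: [0.6159, 0.0047, 0.2497]
eef_rot: [-3.112, 0.409, -0.025]
contact_force: [0.5, -0.9, 0.4]
opening: 0.0617
```

```bash
python3 - <<'E'
from h import *
for i in range(3): ctrl.snapshot('side')
info()
w=snap('wrist','w18.png'); g=cv2.cvtColor(w['img'],cv2.COLOR_RGB2GRAY)
im=w['img'].astype(int); m=(im.min(2)>175).astype(np.uint8)
for c in cv2.findContours(m,cv2.RETR_EXTERNAL,cv2.CHAIN_APPROX_NONE)[0]:
    (u,v),r=cv2.minEnclosingCircle(c)
    if r>20: print('white',(round(u,1),round(v,1)),round(r,1),cv2.boundingRect(c),onz(w,u,v,.161).round(4))
print('flange r px', (px(w,[.6148+.0295,.0065,.161])[0]-px(w,[.6148,.0065,.161])[0]),px(w,[.6148,.0065,.161]))
b=snap('side'); cv2.imwrite('pics/s18.png',b['img'][:,:,::-1])
# stopper outline in side
for n,s in (('side',b),('scene',snap('scene'))):
    print(n,'exp knob top',px(s,[.6148,.0065,.199]),'flange',px(s,[.6148,.0065,.161]))
    im=s['img'].astype(int); k=px(s,[.6148,.0065,.18]); u,v=int(k[0]),int(k[1])
    for r in range(v-20,v+16,2): print(r,im[r,u-18:u+19:2].min(1).tolist())
E
```

```text
time 43.18 grasp [0.6125 0.0069 0.262 ] yaw -14.9 z [ 0.004  0.004 -1.   ] op 0.0617 F [ 0.7  0.1 -0.6] q [-0.565  0.704  0.958  1.544 -0.607  1.21  -1.331]
white (125.7, 257.2) 70.9 (64, 195, 122, 128) [0.6169 0.1587 0.161 ]
white (587.0, 211.5) 80.5 (518, 150, 122, 124) [ 0.5641 -0.1821  0.161 ]
white (320.5, 198.5) 130.8 (224, 91, 179, 225) [0.6234 0.0028 0.161 ]
white (154.6, 76.1) 45.1 (114, 33, 73, 87) [0.7313 0.0865 0.161 ]
flange r px -10.792018061292367 (np.float64(318.65116701943504), np.float64(210.77467310831724))
side exp knob top (np.float64(344.5783484684789), np.float64(186.8515736538531)) flange (np.float64(344.41103106675837), np.float64(197.45074315828373))
172 [140, 142, 143, 143, 140, 141, 142, 140, 140, 140, 109, 93, 31, 27, 47, 144, 143, 140, 139]
174 [141, 139, 140, 141, 140, 145, 144, 146, 144, 142, 114, 91, 22, 25, 47, 141, 142, 143, 142]
176 [142, 143, 144, 143, 143, 144, 142, 142, 143, 145, 115, 88, 24, 31, 66, 143, 143, 142, 139]
178 [141, 141, 142, 143, 141, 140, 141, 143, 143, 141, 140, 99, 67, 118, 140, 144, 145, 145, 141]
180 [142, 141, 141, 143, 142,
[... 2587 characters left out ...]

188 [133, 133, 134, 134, 134, 179, 197, 155, 108, 126, 138, 146, 192, 199, 190, 163, 128, 122, 121]
190 [133, 133, 133, 134, 140, 191, 198, 163, 108, 124, 136, 147, 192, 199, 197, 189, 168, 132, 122]
192 [134, 133, 133, 136, 161, 190, 199, 190, 141, 127, 142, 172, 198, 199, 190, 185, 187, 176, 142]
194 [135, 134, 142, 166, 177, 173, 198, 198, 192, 177, 184, 196, 199, 194, 167, 178, 186, 187, 183]
196 [136, 149, 175, 179, 164, 151, 176, 193, 197, 198, 198, 197, 190, 168, 147, 162, 184, 185, 187]
198 [157, 177, 180, 178, 156, 143, 130, 149, 170, 172, 176, 169, 160, 143, 144, 153, 182, 184, 185]
200 [179, 180, 181, 177, 153, 150, 138, 121, 121, 126, 133, 137, 131, 147, 153, 152, 180, 185, 184]
```

The stopper stands upright and holds by itself: its knob top is at side pixel (345,187), as predicted. Next I go beside the toggle with the fingers shut.

```bash
python3 - <<'E'
from h import *
rel([.502,.07,.24],Rt(81),False)
E
```

```text
t [-0.1225 -0.0321  0.0022] w [-0.0026 -0.0045 -1.6745]
```

Emit:
{"name": "play_rows", "arguments": {
  "increments": [
    {"tx": -0.015,"ty": -0.004,"tz": -0.02,"wx": 0,"wy": 0,"wz": -0.12,"claw": 255},
    {"tx": -0.03,"ty": -0.008,"tz": -0.02,"wx": 0,"wy": 0,"wz": -0.24,"claw": 255},
    {"tx": -0.045,"ty": -0.012,"tz": -0.02,"wx": 0,"wy": 0,"wz": -0.36,"claw": 255},
    {"tx": -0.06,"ty": -0.016,"tz": -0.02,"wx": 0,"wy": 0,"wz": -0.48,"claw": 255},
    {"tx": -0.075,"ty": -0.02,"tz": -0.02,"wx": 0,"wy": 0,"wz": -0.6,"claw": 255},
    {"tx": -0.09,"ty": -0.024,"tz": -0.02,"wx": 0,"wy": 0,"wz": -0.72,"claw": 255},
    {"tx": -0.1,"ty": -0.028,"tz": -0.01,"wx": 0,"wy": 0,"wz": -0.84,"claw": 255},
    {"tx": -0.11,"ty": -0.03,"tz": 0,"wx": 0,"wy": 0,"wz": -0.96,"claw": 255},
    {"tx": -0.122,"ty": -0.032,"tz": 0,"wx": 0,"wy": 0,"wz": -1.08,"claw": 255},
    {"tx": -0.122,"ty": -0.032,"tz": 0,"wx": 0,"wy": 0,"wz": -1.2,"claw": 255}
  ]
}}

```text
time: 44.17
tcp_pos: [0.4993, 0.0713, 0.2404]
eef_rot: [-2.79, -1.43, 0.002]
contact_force: [0.8, 0.1, -0.6]
opening: -0.0001
```

```bash
python3 - <<'E'
from h import *
info();rel([.502,.07,.13],Rt(81),False)
E
```

```text
time 44.17 grasp [0.4994 0.0712 0.2591] yaw 54.3 z [-0.004  0.005 -1.   ] op -0.0001 F [ 0.8  0.1 -0.6] q [-0.648  0.446  0.683  1.836 -0.34   0.982 -0.443]
t [0.0004 0.0036 0.1104] w [-0.0055 -0.003  -0.4666]
```

Emit:
{"name": "play_rows", "arguments": {
  "increments": [
    {"tx": 0,"ty": 0.002,"tz": 0.01,"wx": 0,"wy": 0,"wz": -0.12,"claw": 255},
    {"tx": 0,"ty": 0.003,"tz": 0.03,"wx": 0,"wy": 0,"wz": -0.24,"claw": 255},
    {"tx": 0,"ty": 0.003,"tz": 0.055,"wx": 0,"wy": 0,"wz": -0.36,"claw": 255},
    {"tx": 0,"ty": 0.003,"tz": 0.08,"wx": 0,"wy": 0,"wz": -0.466,"claw": 255},
    {"tx": 0,"ty": 0.003,"tz": 0.1,"wx": 0,"wy": 0,"wz": -0.466,"claw": 255},
    {"tx": 0,"ty": 0.003,"tz": 0.11,"wx": 0,"wy": 0,"wz": -0.466,"claw": 255},
    {"tx": 0,"ty": 0.003,"tz": 0.11,"wx": 0,"wy": 0,"wz": -0.466,"claw": 255},
    {"tx": 0,"ty": 0.003,"tz": 0.11,"wx": 0,"wy": 0,"wz": -0.466,"claw": 255}
  ]
}}

```text
time: 44.83
tcp_pos: [0.5013, 0.0698, 0.1302]
eef_rot: [-2.385, -2.035, 0.001]
contact_force: [-0.2, -0.0, 1.3]
opening: -0.0001
```

```bash
python3 - <<'E'
from h import *
info();w=snap('wrist','w19.png')
for n,s in (('side',snap('side')),('scene',snap('scene'))):
    cv2.imwrite(f'pics/{n}19.png',s['img'][:,:,::-1])
    for X in ([.497,.0366,.103],[.494,.0185,.065]): print(n,px(s,X))
    im=s['img'].astype(int);k=px(s,[.496,.03,.09]);u,v=int(k[0]),int(k[1])
    for r in range(v-14,v+16,2): print(r,im[r,u-20:u+21:2].max(1).tolist())
rel([.502,.065,.094],Rt(81),False)
E
```

```text
time 44.83 grasp [0.5014 0.0698 0.1489] yaw 80.9 z [-0.005  0.004 -1.   ] op -0.0001 F [-0.2 -0.   1.3] q [-0.484  0.569  0.458  1.96  -0.385  0.703  0.053]
side (np.float64(307.9838643199183), np.float64(226.01290298653495))
side (np.float64(311.85412550417567), np.float64(239.17105752962667))
216 [154, 156, 153, 118, 149, 145, 100, 125, 159, 153, 155, 164, 122, 228, 230, 228, 225, 228, 230, 229, 225]
218 [156, 158, 152, 157, 148, 118, 156, 154, 153, 152, 177, 214, 193, 226, 228, 229, 226, 222, 175, 162, 216]
220 [152, 154, 152, 157, 153, 155, 149, 159, 187, 231, 229, 219, 217, 230, 227, 226, 228, 188, 143, 150, 196]
222 [153, 151, 153, 154, 152, 164, 212, 170, 118, 126, 226, 230, 221, 220, 229, 227, 229, 231, 229, 226, 230]
224 [153, 154, 155, 180, 221, 100, 42, 60, 115, 176, 123, 229, 230, 223, 225, 230, 229, 230, 228, 228, 227]
226 [160, 191, 180, 121, 39, 98, 123, 28, 58, 123, 103, 146, 228, 229, 222, 225, 230, 229, 229, 232, 229]
228 [175, 123, 118, 111, 100, 88, 39, 31, 29, 107, 111, 111, 139, 224, 228, 223, 227, 230, 230, 230, 231]
230 [168, 114, 116, 120, 36, 17, 17, 17, 42,
[... 1862 characters left out ...]
142, 143]
188 [194, 166, 130, 125, 125, 104, 53, 47, 112, 136, 127, 56, 59, 106, 127, 134, 141, 141, 140, 142, 142]
190 [201, 195, 172, 134, 125, 124, 100, 55, 57, 85, 75, 45, 49, 97, 123, 124, 139, 136, 141, 142, 142]
192 [193, 194, 194, 179, 144, 127, 124, 107, 71, 45, 43, 64, 102, 123, 123, 121, 121, 133, 140, 141, 141]
194 [169, 185, 197, 196, 188, 146, 125, 123, 117, 79, 72, 115, 123, 122, 101, 75, 107, 134, 128, 142, 139]
196 [153, 168, 193, 196, 196, 186, 159, 129, 124, 121, 120, 123, 124, 115, 53, 70, 146, 89, 113, 126, 131]
198 [151, 159, 188, 195, 196, 196, 191, 167, 131, 124, 124, 124, 124, 113, 43, 44, 55, 39, 105, 122, 124]
t [-0.0052  0.0006  0.0375] w [-0.0021 -0.0048 -0.0008]
```

Emit:
{"name": "play_rows", "arguments": {
  "increments": [
    {"tx": -0.003,"ty": 0,"tz": 0.02,"wx": 0,"wy": 0,"wz": 0,"claw": 255},
    {"tx": -0.004,"ty": 0,"tz": 0.036,"wx": 0,"wy": 0,"wz": 0,"claw": 255},
    {"tx": -0.004,"ty": 0,"tz": 0.036,"wx": 0,"wy": 0,"wz": 0,"claw": 255},
    {"tx": -0.012,"ty": 0,"tz": 0.036,"wx": 0,"wy": 0,"wz": 0,"claw": 255},
    {"tx": -0.02,"ty": 0,"tz": 0.036,"wx": 0,"wy": 0,"wz": 0,"claw": 255},
    {"tx": -0.028,"ty": 0,"tz": 0.036,"wx": 0,"wy": 0,"wz": 0,"claw": 255},
    {"tx": -0.036,"ty": 0,"tz": 0.036,"wx": 0,"wy": 0,"wz": 0,"claw": 255},
    {"tx": -0.044,"ty": 0,"tz": 0.036,"wx": 0,"wy": 0,"wz": 0,"claw": 255},
    {"tx": -0.052,"ty": 0,"tz": 0.036,"wx": 0,"wy": 0,"wz": 0,"claw": 255},
    {"tx": -0.052,"ty": 0,"tz": 0.036,"wx": 0,"wy": 0,"wz": 0,"claw": 255}
  ]
}}

```text
time: 45.82
tcp_pos: [0.4946, 0.0198, 0.0957]
eef_rot: [-2.386, -2.034, -0.009]
contact_force: [1.2, 4.3, 0.6]
opening: -0.0001
```

```bash
python3 - <<'E'
from h import *
info()
E
```

```text
time 45.82 grasp [0.4946 0.0197 0.1144] yaw 80.9 z [-0.     0.009 -1.   ] op -0.0001 F [1.2 4.3 0.6] q [-0.347  0.604  0.401  2.022 -0.423  0.596  0.187]
```

Emit:
{"name": "play_rows", "arguments": {
  "increments": [
    {"tx": 0.01,"ty": 0,"tz": -0.01,"wx": 0,"wy": 0,"wz": 0,"claw": 255},
    {"tx": 0.03,"ty": 0,"tz": -0.03,"wx": 0,"wy": 0,"wz": 0,"claw": 255},
    {"tx": 0.06,"ty": 0,"tz": -0.07,"wx": 0,"wy": 0,"wz": 0,"claw": 255},
    {"tx": 0.08,"ty": 0,"tz": -0.11,"wx": 0,"wy": 0,"wz": 0,"claw": 255},
    {"tx": 0.1,"ty": 0.03,"tz": -0.15,"wx": 0,"wy": 0,"wz": 0,"claw": 255},
    {"tx": 0.1,"ty": 0.03,"tz": -0.17,"wx": 0,"wy": 0,"wz": 0,"claw": 255},
    {"tx": 0.1,"ty": 0.03,"tz": -0.17,"wx": 0,"wy": 0,"wz": 0,"claw": 255}
  ]
}}

```text
time: 46.4
tcp_pos: [0.5464, 0.1134, 0.2738]
eef_rot: [2.386, 2.04, 0.032]
contact_force: [0.6, -2.0, 0.4]
opening: -0.0003
```

```bash
python3 - <<'E'
from h import *
info()
o=[]
for n in ('side','scene'):
    s=snap(n); cv2.imwrite(f'pics/{n}20.png',s['img'][:,:,::-1])
    a=cv2.imread(f'pics/{n}0.png').astype(int); b=s['img'][:,:,::-1].astype(int)
    k=px(s,[.495,.02,.09]);u,v=int(k[0]),int(k[1])
    print(n,'off tip',px(s,[.497,.0366,.103]),'on tip',px(s,[.491,.0004,.103]))
    d=(b-a)[v-16:v+14,u-18:u+18].sum(2)
    for r in range(0,30,2): print(v-16+r,d[r,::2].tolist())
E
```

```text
time 46.4 grasp [0.546  0.1132 0.2925] yaw 81.1 z [ 0.017  0.011 -1.   ] op -0.0003 F [ 0.6 -2.   0.4] q [-0.599  0.462  0.551  1.66  -0.279  1.078 -0.123]
side off tip (np.float64(307.9838643199183), np.float64(226.01290298653495)) on tip (np.float64(314.6782424855993), np.float64(233.13879157369175))
216 [18, 16, 25, 16, 16, 17, 21, 27, 21, 18, 18, 26, 25, 28, 29, 28, 30, 28]
218 [13, 26, 20, 14, 11, 19, 28, 21, 17, 34, 22, 28, 27, 32, 27, 28, 14, 27]
220 [25, 20, 19, 28, 21, 29, 21, 24, 21, 32, 30, 30, 29, 24, 23, 27, 25, 23]
222 [24, 27, 20, 23, 29, 32, 18, 20, 32, 24, 32, 31, 31, 27, 23, 27, 26, 25]
224 [13, 26, 34, 22, 16, 17, 9, -120, 20, 25, 23, 28, 26, 33, 31, 17, 25, 27]
226 [23, 28, 11, 15, 13, 15, 5, 21, 62, 27, 21, 27, 27, 27, 33, 23, 32, 26]
228 [20, 13, 10, 5, 19, 7, 16, 36, 39, 22, 15, 35, 27, 29, 22, 26, 24, 24]
230 [15, 13, 14, -12, -10, -15, 2, 41, 33, 47, 35, 30, 21, 20, 32, 21, 27, 22]
232 [15, 11, 29, 23, 12, 22, 14, 15, 67, 73, 151, 65, 16, 21, 22, 22, 21, 31]
234 [20, 15, 19, 11, 24, 16, 18, 15, 0, 4, 47, -60, 9, 22, 22, 17, 20, 23]
236 [25, 21, 19, 27, 17, 27
[... 765 characters left out ...]
[9, 11, 9, 6, 9, 11, -1, 2, 8, 8, 10, 8, 9, 6, 7, 9, 9, 9]
176 [7, 9, 8, 9, 6, 6, -17, 29, 12, 8, 9, 6, 6, 6, 8, 6, 9, 8]
178 [7, 8, 8, 6, 9, 9, -10, 0, 36, 10, 7, 8, 5, 8, 7, 6, 9, 6]
180 [6, 9, 8, 7, 9, 8, 3, -35, 48, 19, 9, 7, 7, 8, 9, 8, 5, 9]
182 [7, 8, 8, 9, 6, 9, 10, -24, 54, 72, 37, -29, 18, 10, 7, 9, 10, 9]
184 [8, 6, 6, 7, 8, 7, 8, 2, 33, 79, 97, 31, 24, 9, 9, 6, 6, 8]
186 [11, 7, 9, 12, 8, 7, 5, -1, -40, 83, 148, 36, 11, 5, 7, 6, 7, 9]
188 [21, 8, 8, 6, 9, 9, 1, 6, 5, 28, 27, 8, 6, 6, 6, 11, 8, 7]
190 [35, 8, 8, 11, 9, 9, 6, 1, 1, 6, 5, 3, 8, 5, 7, 7, 8, 7]
192 [36, 10, 8, 9, 7, 8, 10, 4, 5, 7, 0, 4, 7, 6, 8, 7, 9, 8]
194 [18, 10, 9, 8, 10, 8, 9, 7, 6, 7, 5, 11, 7, 7, 7, 6, 11, 4]
```

```bash
python3 - <<'E'
from h import *
for i in range(3): ctrl.snapshot('wrist')
info()
for n in ('side','scene'):
    s=snap(n); a=cv2.imread(f'pics/{n}0.png')[:,:,::-1].astype(int); b=s['img'].astype(int)
    k=px(s,[.495,.02,.085]);u,v=int(k[0]),int(k[1]); d=(b-a).sum(2)
    for sg in (1,-1):
        ys,xs=np.where(sg*d[v-16:v+14,u-14:u+12]>60); print(n,'brighter' if sg>0 else 'darker',len(xs),(xs+u-14).tolist(),(ys+v-16).tolist())
    # scoop handle and lip
    im=b; m=(im.max(2)<60).astype(np.uint8)
    for c in cv2.findContours(m,cv2.RETR_EXTERNAL,cv2.CHAIN_APPROX_NONE)[0]:
        r=cv2.minAreaRect(c); p=onz(s,*r[0],.034)
        if cv2.contourArea(c)>15 and .36<p[0]<.52 and .27<p[1]<.38: print(n,'handle',p.round(4),r)
    dd=(np.abs(b-a).sum(2)>90).astype(np.uint8)
    for c in cv2.findContours(dd,cv2.RETR_EXTERNAL,cv2.CHAIN_APPROX_NONE)[0]:
        if cv2.contourArea(c)>25: print('  diff',cv2.boundingRect(c))
    print(n,'funnel',px(s,[.61,.218,.084]),'beaker',px(s,[.666,.364,.04]),'petri',px(s,[.763,.151,.01]))
E
```

```text
time 46.65 grasp [0.5385 0.111  0.2836] yaw 80.8 z [-0.004  0.008 -1.   ] op -0.0002 F [ 0.1 -0.  -0. ] q [-0.597  0.468  0.549  1.678 -0.28   1.077 -0.122]
side brighter 21 [309, 310, 307, 313, 314, 315, 308, 309, 311, 312, 313, 314, 315, 308, 313, 312, 312, 313, 310, 311, 310] [226, 226, 231, 231, 231, 231, 232, 232, 232, 232, 232, 232, 232, 233, 233, 234, 235, 235, 236, 236, 237]
side darker 18 [306, 307, 308, 306, 307, 306, 310, 309, 310, 312, 313, 312, 313, 314, 311, 312, 313, 311] [224, 224, 224, 225, 225, 227, 234, 235, 235, 236, 236, 237, 237, 237, 238, 238, 238, 239]
side handle [0.4349 0.3198 0.034 ] ((240.50001525878906, 209.50001525878906), (5.144957542419434, 17.492855072021484), 59.03623962402344)
  diff (74, 327, 31, 26)
  diff (90, 326, 19, 11)
  diff (401, 322, 7, 7)
  diff (128, 320, 12, 6)
  diff (131, 285, 8, 11)
  diff (61, 284, 12, 42)
  diff (139, 280, 14, 34)
  diff (71, 280, 12, 33)
  diff (111, 276, 31, 61)
  diff (137, 261, 30, 57)
  diff (391, 258, 21, 26)
  diff (337, 217, 11, 11)
  diff (222, 195, 55, 28)
  diff (335, 185, 19, 20)
  diff (97, 102, 14, 13
[... 675 characters left out ...]
4.115965843200684, 12.690895080566406), 30.963756561279297)
  diff (375, 240, 28, 25)
  diff (375, 222, 32, 24)
  diff (398, 210, 13, 12)
  diff (281, 200, 11, 8)
  diff (276, 186, 18, 12)
  diff (280, 179, 9, 7)
  diff (227, 178, 17, 13)
  diff (231, 174, 7, 6)
  diff (375, 57, 8, 14)
  diff (380, 55, 14, 23)
  diff (368, 52, 7, 34)
  diff (515, 10, 105, 186)
  diff (526, 0, 17, 9)
  diff (503, 0, 20, 18)
  diff (433, 0, 56, 43)
  diff (444, 0, 18, 10)
  diff (307, 0, 127, 169)
scene funnel (np.float64(342.9250182311468), np.float64(238.3146178387869)) beaker (np.float64(373.45164791722283), np.float64(285.1233920328632)) petri (np.float64(294.5166582959208), np.float64(275.37627987449565))
```

```bash
python3 -c "
from station import ctrl
print(ctrl.job_done())"
```

```text
the job is handed in; nothing more can be done
None
```

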